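# Prime the bars: load the collets, open the damper with the T-key, spray, shut and stow

## Robot

A 7-joint arm with a two-finger parallel gripper is mounted at the origin on the work surface. World frame = base frame: x ahead of the robot, y to its left, z up, the work surface at z = 0. Lengths are in m, angles in rad, forces in N, time in s.
With the tool pointing down it reaches from about 0.35 to 0.9 m from the base axis. Payload 8.1 kg.
Tool frame: the origin (TCP) lies at the very end of the fingers, on their centre line; the grasp point (between the pads) lies 19 mm behind it (grip_point_offset is the distance from the TCP to the grasp point, in m); z points along the fingers, x is the direction in which the jaws open and shut, and the axes are right-handed (so a half turn about z gives the same grasp; the last joint's range is limited). The gripper opens to 92 mm and grips with 3 to 60 N. Pads are 19 mm wide; open, the fingers measure 130 mm over their backs; the gripper's body (75 mm by 190 mm) begins 47 mm behind the grasp point.
Start: joints at [-1.254, 0.434, 0.025, 1.573, -0.012, 1.134, -0.075], TCP at [0.255, 0.571, 0.227] pointing down, gripper open.
Joint ranges: [-2.62, 2.62], [-0.44, 2.09], [-1.27, 1.32], [0.08, 2.57], [-1.32, 4.46], [0.12, 2], [-2.74, 2.74]. Speed limits (rad/s): [2.22, 2.22, 3.01, 3.01, 3.14, 3.14, 3.14].

## Interface

Orientations are given as a rotation vector (axis times angle).
In Python, from cell import observe, get_image, camera_model, sign_off, grip_point_offset gives the robot as it stands.
- The arm moves only by the tool play_rows, never from a script. Its argument "rows" is a list of rows, each a list of 7 numbers: the shift along the tool's x, y, z as a fraction of full scale, then the turn, a rotation vector about the tool's x, y, z as a fraction of full scale, then the closure, from -1 (fully open) to 1 (shut). A call has 1 to 5 rows; each row shifts and turns the pose as measured when the row begins, along the tool's axes as they then stand; what a row does not reach is not made up. Full scale, the value 1, is 0.15 m for a shift and 0.5 rad for a turn. A row lasts 1/10 s, in which the tool goes at most 50 mm and 8.59 degrees, less where a joint would pass 70% of its speed; a pose out of reach is approached as far as the arm can. A call with a number of a shift or a turn outside -1 to 1 is refused whole. A call with a gripper value outside its range is refused whole. The fingers move at their own pace and stop on an object; "force" is the grip in N (left out, the last holds). Time passes only in rows, so rows that do not move let the fingers close. It gives the time, the measured TCP pose, the force and the opening at its end, in the units of the state.
- observe(): the state, without advancing time (a new reading comes with each control period).
- get_image(name): name is "scene" or "top" or "wrist"; returns the picture (384x512x3 uint8, blue, green, red); there is no depth.
- camera_model(name): a dict with "K" (3x3 intrinsics, pixels), "R" (3x3) and "t" (3): a world point X has camera coordinates R X + t. Camera axes: x right, y down, z forward; pixel columns grow to the right and rows downward; lengths in m; the calibration is good to about 2 mm. The wrist camera is an equidistant fisheye: a pixel r from the principal point sees the ray r / f radians off the axis. A picture is of the moment at which its call begins: read the wrist's pose just before it. camera_model takes no time and is no camera call; for the wrist camera it gives the pose at the moment of the call.
- sign_off(): hands the job in, once; it reports no verdict.
The state is a dict: "clock": time; "joints": joint angles; "dq": joint speeds; "joint_efforts": joint torques, N m; "position": TCP position; "ee_rot": TCP orientation; "force": force on the tool from outside, world axes, zero at the start; "ft_torque": the same for the moment, N m; "width": opening from 0.0 (shut) to 1.0 (fully open).
Only numpy, scipy, OpenCV 4.12 (cv2) and the standard library are available. Lean on these libraries where they do the work, as an engineer would, in place of code of your own. Each camera call takes 0.05 s, during which the arm holds its last target.

## Task

Feed every square bar on the bench fully home against the stop in a bore of the collet fixture, one bar to a bore, then swing the collet lever fully closed. With the T-key, reach down the green riser and turn the recessed stem counter-clockwise to fully open the extraction damper; only then press the canister's spray cap fully down for a moment and let it spring up. Afterwards turn the damper fully shut again with the key, put the key back upright in its stand, and leave the paint jars and other things on the bench where they are.

Things in the scene. Friction and masses are not known exactly. Their poses are not given: they have to be found in the camera images.
- bar0: plain square aluminium bar, 14 x 14 x 130 mm, 70 g, lying on the bench left of the fixture; may be absent (two or three of the three bars are there). Origin at its centre, x along its length; the two ends and the four long sides are alike.
- bar1: plain square aluminium bar, 14 x 14 x 130 mm, 70 g, lying on the bench left of the fixture; may be absent (two or three of the three bars are there). Origin at its centre, x along its length; the two ends and the four long sides are alike.
- bar2: plain square aluminium bar, 14 x 14 x 130 mm, 70 g, lying on the bench left of the fixture; may be absent (two or three of the three bars are there). Origin at its centre, x along its length; the two ends and the four long sides are alike.
- fixture: grey collet block, 90 mm deep (x), 172 wide (y), 62 high. Three square bores 19 mm wide at y = -64, 0, +64 mm, axis 45 mm above the bench, open on the front face (x = -45 mm, facing the robot), 80 mm deep to a solid stop. Origin under its centre at bench level; feed along +x. A fully fed bar sticks out 50 mm and stays when let go; it can still be pushed home with the lever closed.
- seat0 (a point): point in the bore at fixture y = -64 (right-hand bore) mm where the centre of a fully fed bar lies: 65 mm before the depth stop, 42.5 mm above the bench (bar resting on the bore's floor, 2.5 mm below the bore's axis). Axes as the fixture's. Any bar may go in any bore.
- seat1 (a point): point in the bore at fixture y = 0 (middle bore) mm where the centre of a fully fed bar lies: 65 mm before the depth stop, 42.5 mm above the bench (bar resting on the bore's floor, 2.5 mm below the bore's axis). Axes as the fixture's. Any bar may go in any bore.
- seat2 (a point): point in the bore at fixture y = +64 (left-hand bore) mm where the centre of a fully fed bar lies: 65 mm before the depth stop, 42.5 mm above the bench (bar resting on the bore's floor, 2.5 mm below the bore's axis). Axes as the fixture's. Any bar may go in any bore.
- closer (a joint): angle (rad) of the collet lever, which swings level on the fixture's top about an upright pivot at fixture (0, 68) mm. Starts open, near 0, pointing along the fixture's +y; grows counter-clockwise seen from above (knob towards the robot) to a stop at 0.9, fully closed. Stays where left; about 1.2 N at the knob moves it.
- closer_knob (a point): centre of the upright black knob on the collet lever, 100 mm from its pivot: 22 mm across, top 93 mm above the bench, this point 10 mm below that. The lever's arm is 14 mm wide, its top 73 mm above the bench. Axes turn with the lever: y from pivot to knob.
- riser: damper riser: upright square green metal tube fixed to the bench, 48 mm wide, 125 mm high; open-topped shaft 34 mm square, its floor 22 mm above the bench. Origin at its centre at bench level. White rim marks: shut along its x axis, open 1.0 rad counter-clockwise from it. A thin ring pointer on the rim turns with the stem (only for show). Riser and key stand may trade places.
- stem (a joint): angle of the damper stem at the bottom of the shaft (rad): 0 fully shut (stop), 1.0 fully open (stop), growing counter-clockwise seen from above; starts shut or nearly so. Stays where left; takes about 0.12 N m.
- stem_top (a point): top of the recessed brass stem, on the shaft's axis, 45 mm above the bench and 80 mm below the shaft's mouth. The stem is 12 mm square, 18 mm tall from the shaft floor, with a 5 mm conical nose on top; its flats are square to this point's x and y axes, which turn with it (x along the rim pointer).
- stand: key stand: upright square wooden sleeve fixed to the bench, 42 mm wide outside, 110 mm high, hole 34 mm square, its floor 10 mm above the bench. Origin at its centre at bench level.
- tkey: steel T-key, 0.3 kg, loose and upright in the stand. Origin: centre of its lower end, z up. Square socket 20 mm outside, 14 inside, 26 deep, flats square to x and y; 12 mm shank with 29 mm round guide collars 26-32 and 80-88 mm up. Cross bar centred 160 mm up: 90 long (x), 14 thick (y), 16 high. Has 0.19 rad of play each way on the stem: turn that much further. Let go, it stays in the riser, leaning up to 5 degrees.
- canister: aluminium primer spray canister, 62 mm wide, 150 mm to its shoulder, fixed to the bench beside the fixture on a 90 mm square foot. Origin at its centre at bench level.
- cap (a joint): how far the sprung cap is pressed (m): 0 up, 0.006 fully down. Fully down takes about 7 N, first movement about 3 N; it springs back up.
- cap_top (a point): centre of the top of the white round spray cap on the canister: 26 mm across, 173 mm above the bench when up; the cap is pressed straight down.
- jar_a: small lidded paint jar, 48 mm wide, 55 mm tall; a bystander, to be left where it is. Origin at the centre of its underside.
- jar_b: lidded paint jar, 60 mm wide, 65 mm tall; a bystander, to be left where it is. Origin at the centre of its underside.
- jar_c: lidded paint jar, 54 mm wide, 60 mm tall; a bystander, to be left where it is. Origin at the centre of its underside.
- jar_d: lidded paint jar, 56 mm wide, 60 mm tall; a bystander, to be left where it is. Origin at the centre of its underside.
- dish: shallow white bowl, 70 mm wide, 30 mm tall; a bystander, to be left where it is. Origin at the centre of its underside.
- tape: roll of paper tape lying flat, 84 mm wide, 24 mm tall; a bystander, to be left where it is. Origin at the centre of its underside.
Mind the look-alikes: they are no part of the job. Leave any blue look-alike of the riser alone. Leave any black look-alike of the bar0 alone.

How it is judged:
By the outcome, as a careful person would: the job done as asked, in the order asked, and still so for the second after the job is handed in, with the robot touching nothing.
Of bar0, bar1, bar2 only 2 to 3 are there at a start; the rules pass over those that are not, and their reading is None.
At some moment in a run one of bar0, bar1, bar2 may be knocked a few centimetres aside while the robot is not near it.
It also fails if it takes over 210 s, if anything falls off the work surface, if the arm or the gripper's body presses on something with over 40 N, if the wrist force passes 120 N, or if a joint passes its speed limit or range.

## Working session

There is one attempt and no reset: what is moved stays moved. The work goes in short steps, Python scripts to look and compute and a tool call to move; the robot and the scene stay as the last step left them, time stands still between calls to the robot, and variables do not carry over. Pictures are saved under pics/ and viewed, and the job is handed in when it is done.

Besides the shell and the picture viewer there is one more tool, called after "Request:" as a command line: name --pt "numbers of a row" for each row, then --argument value for the rest. play_rows: Moves the arm, as the interface text tells. Its arguments: {"type":"object","properties":{"rows":{"type":"array","items":{"type":"array","items":{"type":"number"}}},"force":{"type":"number"}},"required":["rows"]}

```bash
ls; mkdir -p pics; python3 - <<'E'
from cell import *
import cv2
print(observe()); print(grip_point_offset)
for n in ["scene","top","wrist"]:
    cv2.imwrite(f"pics/a_{n}.png",get_image(n)); print(n,camera_model(n))
E
```

```text
pics
{'clock': 0.0, 'joints': array([-1.25358342,  0.43521376,  0.02496274,  1.5741095 , -0.01161989,
        1.13402256, -0.07510393]), 'dq': array([ 5.75964287e-04, -1.30500684e-04, -6.85500397e-04, -7.00639625e-05,
       -8.13282982e-04,  2.36335679e-04, -3.47172921e-04]), 'joint_efforts': array([ 6.50069087e-04, -6.67854667e+01,  9.85529982e-01, -3.14467943e+01,
       -6.03740662e-02,  4.27771476e-02,  2.06618838e-04]), 'position': array([0.25456995, 0.57022623, 0.22594579]), 'ee_rot': array([ 2.63480315e+00,  1.70917589e+00, -2.00711619e-03]), 'force': array([-0.57567842, -0.30883999,  0.03637613]), 'ft_torque': array([-0.0434051 , -0.00589455,  0.02882379]), 'width': 0.9971155671141276}
0.0188
scene {'K': array([[389.01087315,   0.        , 254.27021241],
       [  0.        , 389.01087315, 194.36569241],
       [  0.        ,   0.        ,   1.        ]]), 'R': array([[ 0.09071877,  0.99576963,  0.01459308],
       [ 0.64105943, -0.04717682, -0.76603991],
       [-0.76211082,  0.07884923, -0.64262734]]), 't': array([ 0.00542137, -0.2142243 ,  1.60388086])}
top {'K': array([[434.14906353,   0.        , 252.54180702],
       [  0.        , 434.14906353, 194.98413341],
       [  0.        ,   0.        ,   1.        ]]), 'R': array([[ 0.00556488, -0.999966  ,  0.00608527],
       [-0.99421347, -0.0061855 , -0.10724423],
       [ 0.10727822, -0.00545326, -0.99421408]]), 't': array([-0.06082278,  0.51548715,  1.23651404])}
wrist {'K': array([[297.31863964,   0.        , 256.85262452],
       [  0.        , 297.31863964, 190.20701969],
       [  0.        ,   0.        ,   1.        ]]), 'R': array([[ 0.4071783 ,  0.91334526, -0.0025051 ],
       [ 0.87421875, -0.38893817,  0.29063494],
       [ 0.26447571, -0.12053024, -0.95683074]]), 't': array([-0.62454332, -0.03735749,  0.39337711])}
```

View pics/a_top.png

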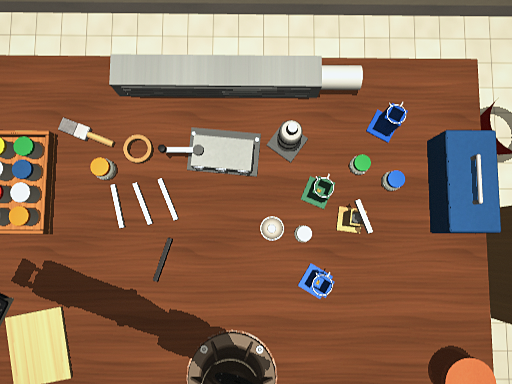

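View pics/a_scene.png

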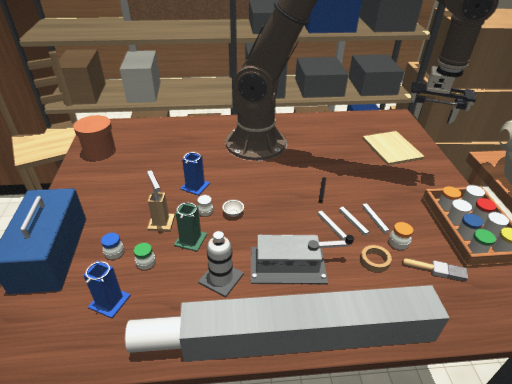

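View pics/a_wrist.png

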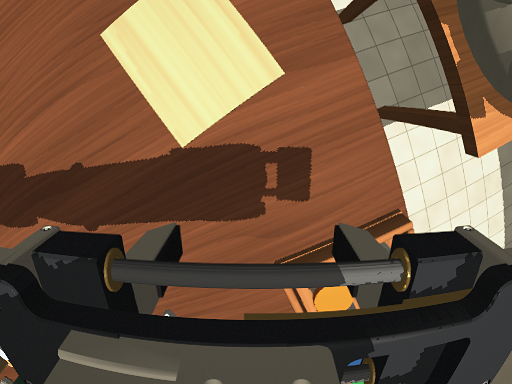

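```bash
cat > h.py <<'E'
import numpy as np, cv2
from cell import *
from scipy.spatial.transform import Rotation as Ro
def ray(cm,u,v,fish=False):
    K,R,t=cm['K'],cm['R'],cm['t']
    a=(u-K[0,2])/K[0,0]; b=(v-K[1,2])/K[1,1]
    if fish:
        r=np.hypot(a,b); d=np.array([np.sin(r)*a/max(r,1e-9),np.sin(r)*b/max(r,1e-9),np.cos(r)])
    else: d=np.array([a,b,1.])
    return -R.T@t, R.T@d
def pt(cm,u,v,z,fish=False):
    o,d=ray(cm,u,v,fish); return o+d*(z-o[2])/d[2]
def proj(cm,X,fish=False):
    c=cm['R']@np.asarray(X,float)+cm['t'];K=cm['K']
    if fish:
        r=np.hypot(c[0],c[1]);th=np.arctan2(r,c[2]);return np.array([K[0,2]+K[0,0]*th*c[0]/max(r,1e-9),K[1,2]+K[1,1]*th*c[1]/max(r,1e-9)])
    return np.array([K[0,2]+K[0,0]*c[0]/c[2],K[1,2]+K[1,1]*c[1]/c[2]])
def crop(im,x0,y0,x1,y1,s,name):
    c=cv2.resize(im[y0:y1,x0:x1],None,fx=s,fy=s,interpolation=cv2.INTER_CUBIC); cv2.imwrite(name,c)
def st():
    o=observe(); R=Ro.from_rotvec(o['ee_rot']).as_matrix()
    print('t%.2f'%o['clock'],'p',o['position'].round(4),'rv',o['ee_rot'].round(3),'w %.3f'%o['width'],'F',o['force'].round(1),'q',o['joints'].round(2)); return o,R
def delta(target,R_t=None):
    """print tool-frame shift fractions & turn fractions total"""
    o=observe(); R=Ro.from_rotvec(o['ee_rot']).as_matrix()
    d=R.T@(np.asarray(target)-o['position'])
    print('shift frac',(d/0.15).round(3),'mm',(d*1000).round(1))
    if R_t is not None:
        w=Ro.from_matrix(R.T@R_t).as_rotvec(); print('turn frac',(w/0.5).round(3),'rad',w.round(3))
def Rdown(jaw):  # jaw angle of tool x in world, tool z down
    c,s=np.cos(jaw),np.sin(jaw); x=np.array([c,s,0]);z=np.array([0,0,-1.]);return np.column_stack([x,np.cross(z,x),z])
E
python3 - <<'E'
from h import *
t=cv2.imread('pics/a_top.png')
crop(t,90,110,270,245,4.4,'pics/b1.png')
crop(t,250,90,430,225,4.4,'pics/b2.png')
s=cv2.imread('pics/a_scene.png')
crop(s,240,170,420,290,4.4,'pics/b3.png')
crop(s,90,150,250,290,4.2,'pics/b4.png')
E
```

```text
(no output)
```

View pics/b1.png

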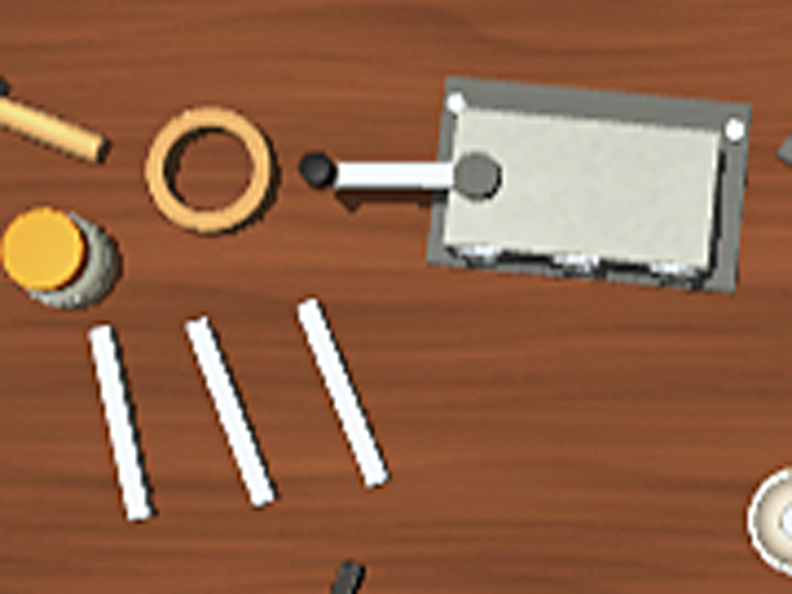

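View pics/b2.png

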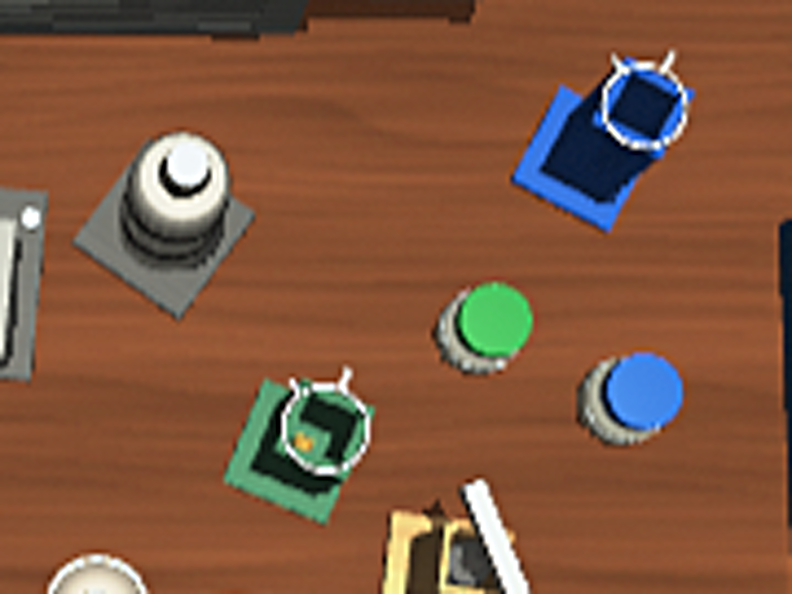

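View pics/b3.png

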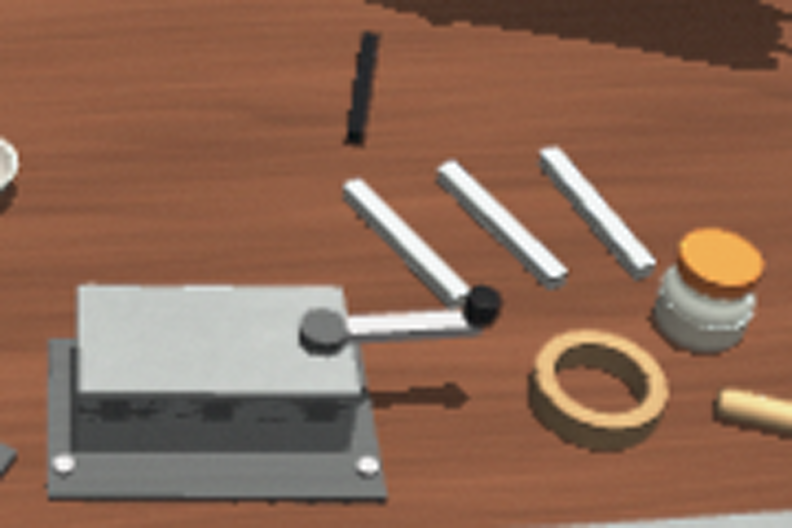

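View pics/b4.png

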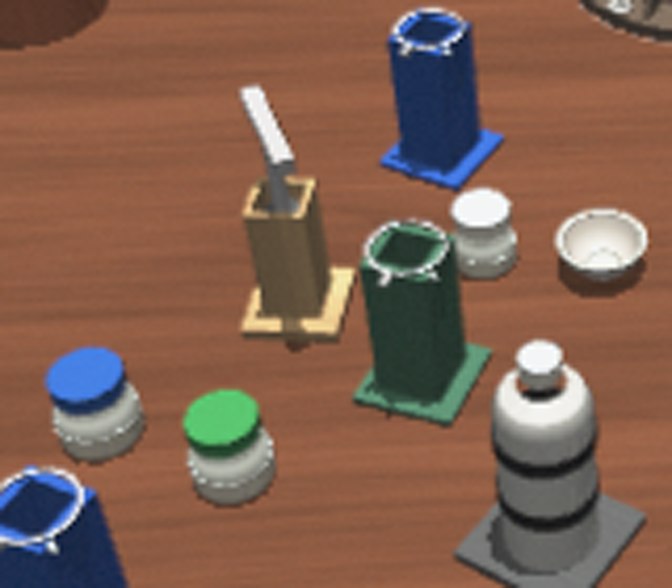

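```bash
cat > bars.py <<'E'
from h import *
def bars(im,cm,x0=100,x1=185,y0=165,y1=240,th=200):
    m=(im.min(2)>th).astype(np.uint8); mm=np.zeros_like(m); mm[y0:y1,x0:x1]=m[y0:y1,x0:x1]
    n,l,s,c=cv2.connectedComponentsWithStats(mm)
    out=[]
    for i in range(1,n):
        if s[i,4]<60: continue
        ys,xs=np.where(l==i)
        P=np.array([pt(cm,u,v,0.014)[:2] for u,v in zip(xs,ys)])
        (cx,cy),(w,h),a=cv2.minAreaRect((P*1000).astype(np.float32))
        mu=P.mean(0); U,S,V=np.linalg.svd(P-mu); d=V[0]*np.sign(V[0,0])
        out.append((mu,np.arctan2(d[1],d[0])))
        print('bar mean',mu.round(4),'rectc',round(cx,1),round(cy,1),'size',round(w,1),round(h,1),'ang',round(np.arctan2(d[1],d[0]),3))
    return out
E
python3 - <<'E'
from bars import *
im=cv2.imread('pics/a_top.png'); cm=camera_model('top'); cs=camera_model('scene')
b=bars(im,cm)
# scene
sc=cv2.imread('pics/a_scene.png')
print('scene');bars(sc,cs,315,390,198,242,170)
# fixture top face from top cam: pixels from crop/4.4
def tp(x,y,z): return pt(cm,90+x/4.4,110+y/4.4,z).round(4)
for n,(x,y) in dict(BL=(456,108),BR=(718,130),FR=(710,263),FL=(447,244)).items(): print(n,tp(x,y,.062))
for n,(x,y) in dict(tl=(446,76),tr=(750,104),br=(735,292),bl=(428,263)).items(): print('base',n,tp(x,y,.004))
print('knob',tp(317,167,.093),'pivot',tp(477,176,.078))
def sp(x,y,z): return pt(cs,240+x/4.4,170+y/4.4,z).round(4)
for n,(x,y) in dict(a=(82,286),b=(342,288),c=(360,393),d=(78,390)).items(): print('scn',n,sp(x,y,.062))
print('knob s',sp(484,300,.093))
def tp2(x,y,z): return pt(cm,250+x/4.4,90+y/4.4,z).round(4)
print('cap',tp2(188,163,.173)); 
for n,(x,y) in dict(l=(75,240),b=(180,318),r=(254,214)).items(): print('canfoot',n,tp2(x,y,.004))
print('riser ring',tp2(326,428,.125)); 
def sp2(x,y,z): return pt(cs,90+x/4.2,150+y/4.2,z).round(4)
print('scene cap',sp2(540,356,.173),'ring',sp2(408,250,.125))
print('riser foot',[tp2(x,y,0.004) for x,y in ((268,380),(225,482),(325,522))])
E
```

```text
bar mean [0.5054 0.1934] rectc 504.6 193.1 size 130.8 13.0 ang 0.404
bar mean [0.4912 0.2671] rectc 491.6 267.3 size 130.2 13.1 ang 0.391
bar mean [0.4832 0.3407] rectc 483.5 340.8 size 130.1 13.0 ang 0.242
scene
bar mean [0.4871 0.3414] rectc 485.2 340.9 size 128.1 14.6 ang 0.247
bar mean [0.4942 0.2678] rectc 492.5 267.3 size 127.8 14.4 ang 0.407
bar mean [0.5098 0.1948] rectc 506.2 192.7 size 129.4 13.9 ang 0.396
BL [0.6858 0.1127 0.062 ]
BR [ 0.6724 -0.0585  0.062 ]
FR [ 0.5844 -0.0538  0.062 ]
FL [0.5958 0.1167 0.062 ]
base tl [0.7227 0.1277 0.004 ]
base tr [ 0.7045 -0.0807  0.004 ]
base br [ 0.5743 -0.071   0.004 ]
base bl [0.5929 0.1373 0.004 ]
knob [0.6392 0.1959 0.093 ] pivot [0.6373 0.0962 0.078 ]
scn a [ 0.5862 -0.0472  0.062 ]
scn b [0.601  0.1216 0.062 ]
scn c [0.6895 0.1135 0.062 ]
scn d [ 0.6736 -0.0584  0.062 ]
knob s [0.6472 0.1978 0.093 ]
cap [ 0.68   -0.1614  0.173 ]
canfoot l [ 0.6712 -0.1007  0.004 ]
canfoot b [ 0.6176 -0.1722  0.004 ]
canfoot r [ 0.6902 -0.2232  0.004 ]
riser ring [ 0.5275 -0.25    0.125 ]
scene cap [ 0.6845 -0.1587  0.173 ] ring [ 0.5322 -0.2461  0.125 ]
riser foot [array([ 0.5754, -0.2318,  0.004 ]), array([ 0.5057, -0.2021,  0.004 ]), array([ 0.4791, -0.2693,  0.004 ])]
```

```bash
cat >> h.py <<'E'
def plan(target,jaw=None,n=None,c=None,step=0.045,R_t=None):
    """ideal rows from present pose to target; turn spread evenly"""
    o=observe(); R=Ro.from_rotvec(o['ee_rot']).as_matrix(); p=o['position'].copy()
    if R_t is None: R_t=Rdown(jaw) if jaw is not None else R
    w=Ro.from_matrix(R.T@R_t).as_rotvec(); d=np.asarray(target)-p
    k=n or int(np.ceil(max(np.linalg.norm(d)/step,np.linalg.norm(w)/0.14,1)))
    print('dist',np.linalg.norm(d).round(4),'turn',w.round(3),'rows',k)
    for i in range(k):
        s=R.T@(d/k)/0.15; print('[%s],'%', '.join('%.3f'%v for v in list(s)+list(w/k/0.5)))
        R=R@Ro.from_rotvec(w/k).as_matrix()
E
python3 -c "
from h import *
st(); plan([.4505,.3325,.09],1.816)"
```

```text
t0.15 p [0.2546 0.5704 0.2261] rv [ 2.635e+00  1.709e+00 -1.000e-03] w 1.002 F [-0.1 -0.6 -0.3] q [-1.25  0.44  0.02  1.57 -0.01  1.13 -0.08]
dist 0.3369 turn [-0.     0.001 -0.665] rows 8
[-0.114, 0.230, 0.114, -0.000, 0.000, -0.166],
[-0.133, 0.220, 0.114, -0.000, 0.000, -0.166],
[-0.151, 0.208, 0.114, -0.000, 0.000, -0.166],
[-0.168, 0.194, 0.114, -0.000, 0.000, -0.166],
[-0.183, 0.180, 0.114, -0.000, 0.000, -0.166],
[-0.198, 0.164, 0.114, -0.000, 0.000, -0.166],
[-0.210, 0.147, 0.114, -0.000, 0.000, -0.166],
[-0.222, 0.129, 0.113, -0.000, 0.000, -0.166],
```

Request:
play_rows --pt "-0.11 0.23 0.11 0 0 -0.166 0" --pt "-0.13 0.22 0.11 0 0 -0.166 0" --pt "-0.15 0.21 0.11 0 0 -0.166 0" --pt "-0.17 0.19 0.11 0 0 -0.166 0" --pt "-0.18 0.18 0.11 0 0 -0.166 0" --force 50

```text
clock: 0.65
position: [0.3759, 0.4265, 0.1414]
ee_rot: [-2.193, -2.243, -0.004]
force: [1.2, -0.1, -1.0]
width: 0.615
```

```bash
python3 -c "
from h import *
st(); plan([.4505,.3325,.09],1.816)"
```

```text
t0.65 p [0.3759 0.4265 0.1414] rv [-2.193 -2.243 -0.004] w 0.615 F [ 1.2 -0.1 -1. ] q [-0.9   0.43 -0.05  1.82  0.02  0.89  0.63]
dist 0.1305 turn [-0.001 -0.005 -0.223] rows 3
[-0.213, 0.161, 0.113, -0.001, -0.003, -0.149],
[-0.224, 0.145, 0.113, -0.001, -0.003, -0.149],
[-0.234, 0.128, 0.114, -0.001, -0.003, -0.149],
```

Tracks well.

Request:
play_rows --pt "-0.213 0.161 0.11 0 0 -0.15 0" --pt "-0.224 0.145 0.11 0 0 -0.15 0" --pt "-0.234 0.128 0.11 0 0 -0.15 0" --pt "0 0 0 0 0 0 0" --pt "0 0 0 0 0 0 0"

```text
clock: 1.15
position: [0.4563, 0.3209, 0.0862]
ee_rot: [-1.925, -2.479, 0.005]
force: [-0.9, 0.2, -0.2]
width: 0.501
```

```bash
python3 -c "
from h import *
st()
im=get_image('wrist');cm=camera_model('wrist');cv2.imwrite('pics/c1.png',im)
t=get_image('top');cv2.imwrite('pics/c1t.png',t)
from bars import bars
bars(t,camera_model('top'))
plan([.4505,.3325,.05],1.816)"
```

```text
t1.15 p [0.4563 0.3209 0.0862] rv [-1.925 -2.479  0.005] w 0.501 F [-0.9  0.2 -0.2] q [-0.65  0.49 -0.08  1.88  0.05  0.77  1.06]
bar mean [0.5054 0.1934] rectc 504.6 193.1 size 130.8 13.0 ang 0.404
dist 0.0386 turn [-0.004  0.     0.006] rows 1
[0.081, -0.017, 0.243, -0.007, 0.001, 0.012],
```

View pics/c1.png

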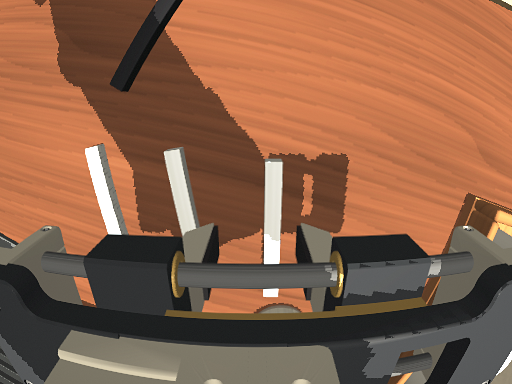

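View pics/c1t.png

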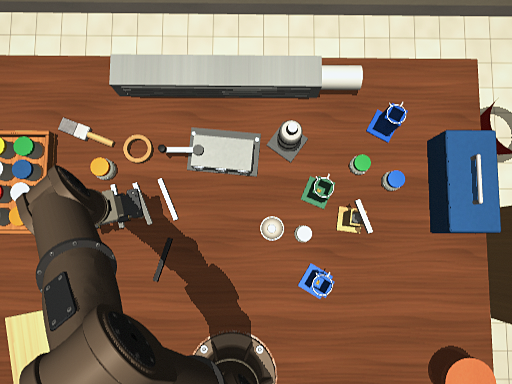

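```bash
python3 -c "
from h import *
cm=camera_model('wrist')
for u,v in ((273.5,161),(273,215),(177,150),(94,147),(112,210)): print(pt(cm,u,v,.014,True).round(4))
print([ (.4845+s*.065*np.cos(.245),.341+s*.065*np.sin(.245)) for s in (-1,1)])
"
```

```text
[0.421  0.3265 0.014 ]
[0.4655 0.3382 0.014 ]
[0.4311 0.2488 0.014 ]
[0.4452 0.1721 0.014 ]
[0.4988 0.1969 0.014 ]
[(np.float64(0.4214410738767787), np.float64(0.32523383888874285)), (np.float64(0.5475589261232213), np.float64(0.3567661611112572))]
```

Request:
play_rows --pt "0.08 -0.017 0.24 0 0 0.01 0" --pt "0 0 0 0 0 0 0" --pt "0 0 0 0 0 0 0"

```text
clock: 1.55
position: [0.4497, 0.3369, 0.0524]
ee_rot: [-1.926, -2.48, -0.002]
force: [0.4, 0.7, 0.6]
width: 0.501
```

```bash
python3 -c "
from h import *
st();plan([.4505,.3325,.004],1.816)
"
```

```text
t1.55 p [0.4497 0.3369 0.0524] rv [-1.926e+00 -2.480e+00 -2.000e-03] w 0.501 F [0.4 0.7 0.6] q [-0.68  0.54 -0.08  1.9   0.06  0.7   1.03]
dist 0.0486 turn [-0.    -0.002  0.005] rows 2
[-0.015, -0.001, 0.161, -0.000, -0.002, 0.005],
[-0.015, -0.001, 0.161, -0.000, -0.002, 0.005],
```

Request:
play_rows --pt "-0.01 0 0.16 0 0 0 0" --pt "0 0 0.12 0 0 0 0" --pt "0 0 0 0 0 0 0"

```text
clock: 1.85
position: [0.4511, 0.3388, 0.0144]
ee_rot: [-1.922, -2.484, -0.011]
force: [-0.0, -0.4, 0.2]
width: 0.498
```

```bash
python3 -c "
from h import *
st();plan([.4505,.334,.004],1.816)
"
```

```text
t1.85 p [0.4511 0.3388 0.0144] rv [-1.922 -2.484 -0.011] w 0.498 F [-0.  -0.4  0.2] q [-0.68  0.6  -0.08  1.93  0.07  0.61  1.02]
dist 0.0114 turn [ 0.005 -0.005  0.009] rows 1
[-0.030, -0.012, 0.069, 0.010, -0.010, 0.017],
```

Request:
play_rows --pt "-0.03 -0.01 0.065 0.01 -0.01 0.01 0" --pt "0 0 0 0 0 0 0.5" --pt "0 0 0 0 0 0 1" --pt "0 0 0 0 0 0 1" --pt "0 0 0 0 0 0 1" --force 50

```text
clock: 2.35
position: [0.4528, 0.3356, 0.0088]
ee_rot: [1.928, 2.479, 0.008]
force: [-0.5, -0.1, -0.1]
width: 0.202
```

Request:
play_rows --pt "0 0 0 0 0 0 1" --pt "0 0 0 0 0 0 1"

```text
clock: 2.55
position: [0.453, 0.3357, 0.0092]
ee_rot: [1.928, 2.479, 0.009]
force: [1.0, 0.0, -0.7]
width: 0.141
```

```bash
python3 -c "
from h import *
o,R=st();print(R.round(3))
"
```

```text
t2.55 p [0.453  0.3357 0.0092] rv [1.928 2.479 0.009] w 0.141 F [ 1.   0.  -0.7] q [-0.68  0.6  -0.07  1.93  0.07  0.6   1.02]
[[-0.246  0.969  0.004]
 [ 0.969  0.246  0.004]
 [ 0.002  0.005 -1.   ]]
```

Request:
play_rows --pt "0 0 0 0 0 0 0.4" --pt "0 0 0.05 0 0 0 0.4" --pt "0 0 0.03 0 0 0 0.4" --pt "0 0 0 0 0 0 0.4"

```text
clock: 2.95
position: [0.4533, 0.3371, 0.0006]
ee_rot: [1.928, 2.479, 0.013]
force: [0.4, 0.2, 0.9]
width: 0.298
```

Request:
play_rows --pt "0 0 -0.02 0 0 0 0.6" --pt "0 0 0 0 0 0 1" --pt "0 0 0 0 0 0 1" --pt "0 0 0 0 0 0 1" --pt "0 0 0 0 0 0 1"

```text
clock: 3.45
position: [0.4531, 0.337, 0.0032]
ee_rot: [1.928, 2.479, 0.012]
force: [-2.3, -1.4, 7.3]
width: 0.146
```

```bash
python3 -c "
from h import *
o,R=st();plan([.50,.3357,.12],1.816)
"
```

```text
t3.45 p [0.4531 0.337  0.0032] rv [1.928 2.479 0.012] w 0.146 F [-2.3 -1.4  7.3] q [-0.68  0.61 -0.07  1.93  0.07  0.59  1.02]
dist 0.1259 turn [ 0.007 -0.004  0.004] rows 3
[-0.027, 0.102, -0.259, 0.005, -0.003, 0.002],
[-0.028, 0.102, -0.259, 0.005, -0.003, 0.002],
[-0.028, 0.101, -0.259, 0.005, -0.003, 0.002],
```

Request:
play_rows --pt "0 0 -0.2 0 0 0 1" --pt "0 0.0 -0.26 0 0 0 1" --pt "0 0 -0.2 0 0 0 1" --pt "0 0 0 0 0 0 1"

```text
clock: 3.85
position: [0.4513, 0.3351, 0.1021]
ee_rot: [-1.929, -2.48, -0.002]
force: [1.3, 0.6, -0.4]
width: 0.145
```

```bash
python3 - <<'E'
from h import *
o,R=st()
im=cv2.imread('pics/a_top.png'); cm=camera_model('top')
print(im[150,230],im[167,220],im[132,225])
hsv=cv2.cvtColor(im,cv2.COLOR_BGR2HSV)
m=((hsv[...,1]<50)&(hsv[...,2]>135)).astype(np.uint8)
mm=np.zeros_like(m);mm[125:180,188:262]=m[125:180,188:262]
mm=cv2.morphologyEx(mm,cv2.MORPH_OPEN,np.ones((3,3)))
ys,xs=np.where(mm>0)
P=np.array([pt(cm,u,v,.062)[:2]*1000 for u,v in zip(xs,ys)],np.float32)
r=cv2.minAreaRect(P);print(r,cv2.boxPoints(r).round(1).tolist())
crop(mm*255,180,120,270,185,6,'pics/m.png')
sc=get_image('scene');cv2.imwrite('pics/c2s.png',sc);crop(sc,240,170,420,290,4.4,'pics/c2.png')
E
```

```text
t3.85 p [0.4513 0.3351 0.1021] rv [-1.929e+00 -2.480e+00 -2.000e-03] w 0.145 F [ 1.3  0.6 -0.4] q [-0.67  0.47 -0.08  1.87  0.05  0.81  1.04]
[202 213 211] [188 203 202] [117 124 121]
((635.9710693359375, 29.855003356933594), (198.03741455078125, 105.6076889038086), 84.93834686279297) [[574.5999755859375, -64.0999984741211], [679.7999877929688, -73.4000015258789], [697.2999877929688, 123.80000305175781], [592.0999755859375, 133.10000610351562]]
```

View pics/m.png

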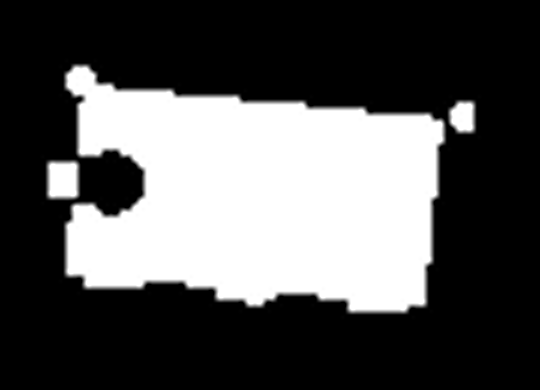

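View pics/c2.png

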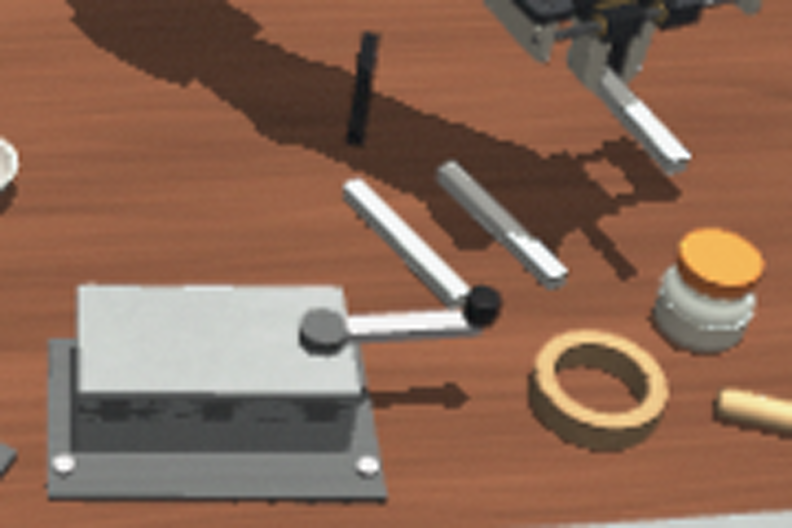

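```bash
python3 - <<'E'
from h import *
im=cv2.imread('pics/a_top.png').astype(float); cm=camera_model('top')
g=im.mean(2)
# back edge subpixel: for each column find top-face/base transition (210->120) by linear interp at 165
pts=[]
for c in range(203,250):
    col=g[125:150,c]
    for i in range(len(col)-1):
        if col[i]<160<=col[i+1] and (col[i+2:i+6]>180).all():
            v=125+i+(160-col[i])/(col[i+1]-col[i]); pts.append(pt(cm,c,v,.062)[:2]);break
P=np.array(pts); k=np.polyfit(P[:,1],P[:,0],1); r=P[:,0]-np.polyval(k,P[:,1])
ok=abs(r)<.002;k=np.polyfit(P[ok,1],P[ok,0],1);print('back x=',k,ok.sum(),'yaw',-np.arctan(k[0]))
# right edge
pts=[]
for rr in range(142,168):
    row=g[rr,240:262]
    for i in range(1,len(row)-1):
        if row[i]>160>=row[i+1]:
            u=240+i+(row[i]-160)/(row[i]-row[i+1]); pts.append(pt(cm,u,rr,.062)[:2]);break
Q=np.array(pts);kq=np.polyfit(Q[:,0],Q[:,1],1);r=Q[:,1]-np.polyval(kq,Q[:,0]);ok=abs(r)<.0015;kq=np.polyfit(Q[ok,0],Q[ok,1],1);print('right y=',kq,ok.sum(),'yaw',np.arctan(kq[0]))
# left edge
pts=[]
for rr in list(range(136,144))+list(range(157,165)):
    row=g[rr,185:205]
    for i in range(1,len(row)-1):
        if row[i]<160<=row[i+1]:
            u=185+i+(160-row[i])/(row[i+1]-row[i]); pts.append(pt(cm,u,rr,.062)[:2]);break
Q2=np.array(pts);k2=np.polyfit(Q2[:,0],Q2[:,1],1);print('left y=',k2,np.arctan(k2[0]))
for yaw in (-.08,-.085):
    ex=np.array([np.cos(yaw),np.sin(yaw)]);ey=np.array([-ex[1],ex[0]])
    xb=np.median(P@ex); yr=np.median(Q@ey);yl=np.median(Q2@ey)
    print(yaw,'back',xb,'yr',yr,'yl',yl,'width',yl-yr); 
    c=ex*(xb-.045)+ey*(yr+yl)/2; print('centre',c, 'mouths',[ (c-ex*.045+ey*d).round(4) for d in(-.064,0,.064)])
E
```

```text
back x= [0.08868946 0.67760142] 47 yaw -0.08845801399418697
right y= [-0.08975106  0.00212995] 26 yaw -0.08951122747731577
left y= [-0.09382938  0.17735043] -0.09355547184644915
-0.08 back 0.6756452922886769 yr -0.003945856347796079 yl 0.1682472591474513 width 0.17219311549524738
centre [0.63519335 0.03149013] mouths [array([ 0.5852, -0.0287]), array([0.5903, 0.0351]), array([0.5955, 0.0989])]
-0.085 back 0.6751903722669294 yr -0.0007324926371031618 yl 0.17123333124032553 width 0.17196582387742868
centre [0.63515274 0.03144094] mouths [array([ 0.5849, -0.0285]), array([0.5903, 0.0353]), array([0.5957, 0.099 ])]
```

```bash
cat >> h.py <<'E'
FC=np.array([.6351,.0314]);FY=-.089;ex=np.array([np.cos(FY),np.sin(FY)]);ey=np.array([-ex[1],ex[0]])
def F(x,y,z): p=FC+ex*x+ey*y; return np.array([p[0],p[1],z])
def inF(p): d=np.asarray(p)[:2]-FC; return np.array([d@ex,d@ey,p[2]])
JW=FY+np.pi/2
E
python3 -c "
from h import *
st();plan(F(-.157,.064,.09),JW)"
```

```text
t3.90 p [0.4505 0.3344 0.1003] rv [-1.928e+00 -2.480e+00  1.000e-03] w 0.145 F [ 0.4 -0.1 -0.3] q [-0.67  0.47 -0.08  1.87  0.05  0.8   1.04]
dist 0.2281 turn [-0.001  0.     0.338] rows 6
[-0.252, -0.025, 0.011, -0.000, 0.000, 0.113],
[-0.253, -0.011, 0.011, -0.000, 0.000, 0.113],
[-0.253, 0.003, 0.011, -0.000, 0.000, 0.113],
[-0.253, 0.018, 0.011, -0.000, 0.000, 0.113],
[-0.251, 0.032, 0.011, -0.000, 0.000, 0.113],
[-0.249, 0.046, 0.011, -0.000, 0.000, 0.113],
```

Request:
play_rows --pt "-0.25 -0.025 0 0 0 0.113 1" --pt "-0.25 -0.01 0 0 0 0.113 1" --pt "-0.25 0.003 0 0 0 0.113 1" --pt "-0.25 0.018 0 0 0 0.113 1" --pt "-0.25 0.032 0.01 0 0 0.113 1"

```text
clock: 4.4
position: [0.475, 0.1479, 0.0919]
ee_rot: [-2.253, -2.182, 0.009]
force: [1.0, 0.3, -1.1]
width: 0.147
```

```bash
python3 -c "
from h import *
st();plan(F(-.157,.064,.07),JW)"
```

```text
t4.40 p [0.475  0.1479 0.0919] rv [-2.253 -2.182  0.009] w 0.147 F [ 1.   0.3 -1.1] q [-0.41  0.4   0.    2.03 -0.01  0.72  1.14]
dist 0.0455 turn [-0.008  0.001  0.057] rows 2
[-0.128, 0.036, 0.073, -0.008, 0.001, 0.057],
[-0.127, 0.039, 0.073, -0.008, 0.001, 0.057],
```

Request:
play_rows --pt "-0.12 0.035 0.07 0 0 0.057 1" --pt "-0.06 0.02 0.07 0 0 0.04 1" --pt "0 0 0 0 0 0 1" --pt "0 0 0 0 0 0 1"

```text
clock: 4.8
position: [0.4796, 0.1129, 0.0654]
ee_rot: [-2.317, -2.113, 0.023]
force: [0.5, -0.3, -1.3]
width: 0.143
```

```bash
python3 -c "
from h import *
o,R=st();print(inF(o['position']));plan(F(-.157,.064,.041),JW)"
```

```text
t4.80 p [0.4796 0.1129 0.0654] rv [-2.317 -2.113  0.023] w 0.143 F [ 0.5 -0.3 -1.3] q [-0.36  0.44  0.02  2.05 -0.01  0.66  1.15]
[-0.16215584  0.06735503  0.06539022]
dist 0.0252 turn [-0.015  0.007 -0.003] rows 1
[-0.021, 0.037, 0.162, -0.029, 0.014, -0.006],
```

Request:
play_rows --pt "-0.02 0.03 0.14 -0.03 0.014 0 1" --pt "0 0 0.02 0 0 0 1" --pt "0 0 0 0 0 0 1"

```text
clock: 5.1
position: [0.4832, 0.1141, 0.041]
ee_rot: [-2.313, -2.124, -0.003]
force: [-0.0, -0.3, 0.3]
width: 0.15
```

```bash
python3 - <<'E'
from h import *
o,R=st();print(inF(o['position']));plan(F(-.157,.064,.041),JW)
s=get_image('scene');cv2.imwrite('pics/d1s.png',s);crop(s,240,150,420,290,4.3,'pics/d1.png')
t=get_image('top');cv2.imwrite('pics/d1t.png',t);crop(t,140,110,270,245,4.4,'pics/d1tt.png')
E
```

```text
t5.10 p [0.4832 0.1141 0.041 ] rv [-2.313 -2.124 -0.003] w 0.150 F [-0.  -0.3  0.3] q [-0.35  0.48  0.01  2.08 -0.02  0.59  1.16]
[-0.15861413  0.06891027  0.04100631]
dist 0.0052 turn [ 0.    -0.002  0.004] rows 1
[-0.033, 0.011, -0.000, 0.000, -0.004, 0.009],
```

View pics/d1.png

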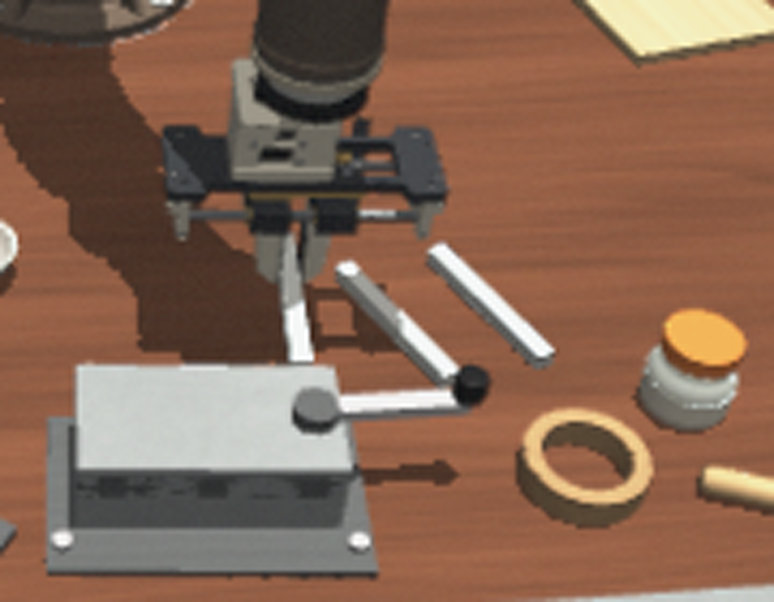

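View pics/d1tt.png

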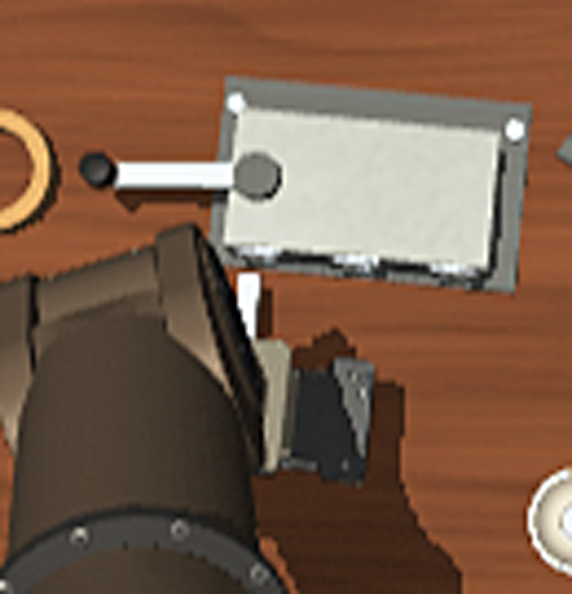

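Request:
play_rows --pt "-0.035 0 0 0 0 0 1" --pt "-0.01 0 0 0 0 0 1" --pt "0 0 0 0 0 0 1"

```text
clock: 5.5
position: [0.4836, 0.1078, 0.043]
ee_rot: [-2.312, -2.127, -0.007]
force: [-0.4, -0.5, -0.9]
width: 0.144
```

```bash
python3 - <<'E'
from h import *
o,R=st();print(inF(o['position']));plan(F(-.157,.064,.041),JW)
t=camera_model('top')
im=get_image('top');g=im.mean(2)
# bar front end visible: find white px near
m=(im.min(2)>190);m[:, :192]=0;m[:,202:]=0;m[:172]=0;m[190:]=0
ys,xs=np.where(m)
for y in sorted(set(ys)):
    q=pt(t,xs[ys==y].mean(),y,.052);print(y,(ys==y).sum(),inF(q).round(4))
E
```

```text
t5.50 p [0.4836 0.1078 0.043 ] rv [-2.312 -2.127 -0.007] w 0.144 F [-0.4 -0.5 -0.9] q [-0.34  0.47  0.01  2.08 -0.02  0.59  1.18]
[-0.15769708  0.06263946  0.04304739]
dist 0.0026 turn [ 0.003 -0.003  0.005] rows 1
[0.009, 0.005, 0.014, 0.005, -0.007, 0.011],
172 5 [-0.0623  0.0626  0.052 ]
173 5 [-0.0652  0.0623  0.052 ]
174 5 [-0.0681  0.062   0.052 ]
175 5 [-0.0709  0.0617  0.052 ]
176 5 [-0.0738  0.0614  0.052 ]
177 4 [-0.0766  0.0596  0.052 ]
178 4 [-0.0794  0.0593  0.052 ]
179 2 [-0.0823  0.059   0.052 ]
180 2 [-0.0852  0.0587  0.052 ]
181 2 [-0.0881  0.0584  0.052 ]
182 2 [-0.0909  0.0581  0.052 ]
183 1 [-0.0937  0.0563  0.052 ]
184 1 [-0.0966  0.056   0.052 ]
```

Request:
play_rows --pt "0.009 0.08 0.01 0 0 0.005 1" --pt "0 0.12 0 0 0 0 1" --pt "0 0 0 0 0 0 1"

```text
clock: 5.85
position: [0.5164, 0.1068, 0.0422]
ee_rot: [2.315, 2.123, 0.009]
force: [-0.0, -1.2, -0.5]
width: 0.151
```

```bash
python3 - <<'E'
from h import *
o,R=st();print(inF(o['position']));plan(F(-.062,.064,.041),JW)
E
```

```text
t5.85 p [0.5164 0.1068 0.0422] rv [2.315 2.123 0.009] w 0.151 F [-0.  -1.2 -0.5] q [-0.32  0.51  0.02  2.01 -0.02  0.62  1.2 ]
[-0.12490503  0.06452059  0.04216268]
dist 0.0629 turn [ 0.004 -0.004  0.003] rows 2
[-0.002, 0.210, 0.005, 0.004, -0.004, 0.003],
[-0.002, 0.210, 0.004, 0.004, -0.004, 0.003],
```

Front is ~20 mm inside the bore with no force. Continue.

Request:
play_rows --pt "0 0.13 0 0 0 0 1" --pt "0 0.12 0.01 0 0 0 1" --pt "0 0.07 0 0 0 0 1" --pt "0 0.03 0 0 0 0 1"

```text
clock: 6.25
position: [0.5697, 0.1024, 0.04]
ee_rot: [-2.315, -2.123, -0.006]
force: [0.9, 0.6, -0.8]
width: 0.146
```

```bash
python3 - <<'E'
from h import *
o,R=st();print(inF(o['position']));plan(F(-.062,.064,.041),JW)
E
```

```text
t6.25 p [0.5697 0.1024 0.04  ] rv [-2.315 -2.123 -0.006] w 0.146 F [ 0.9  0.6 -0.8] q [-0.28  0.57  0.02  1.88 -0.02  0.69  1.23]
[-0.07148016  0.06488867  0.04003207]
dist 0.0096 turn [ 0.002 -0.004  0.003] rows 1
[-0.006, 0.063, -0.006, 0.004, -0.007, 0.005],
```

Request:
play_rows --pt "0 0.05 -0.01 0 0 0 1" --pt "0 0.03 0 0 0 0 1" --pt "0 0.03 0 0 0 0 1"

```text
clock: 6.55
position: [0.5795, 0.1012, 0.0399]
ee_rot: [-2.307, -2.118, 0.011]
force: [-15.2, 0.8, 4.1]
width: 0.148
```

```bash
python3 - <<'E'
from h import *
o,R=st();print(inF(o['position']))
E
```

```text
t6.55 p [0.5795 0.1012 0.0399] rv [-2.307 -2.118  0.011] w 0.148 F [-15.2   0.8   4.1] q [-0.27  0.59  0.02  1.84 -0.02  0.72  1.25]
[-0.06160435  0.06462113  0.03985225]
```

Request:
play_rows --pt "0 0 0 0 0 0 0.4" --pt "0 0 0 0 0 0 0.4" --pt "0 0 0 0 0 0 0.4" --pt "0 0 -0.2 0 0 0 0.4" --pt "0 0 -0.25 0 0 0 0.4"

```text
clock: 7.05
position: [0.5763, 0.1008, 0.1045]
ee_rot: [-2.303, -2.116, 0.024]
force: [-0.4, 0.0, -0.4]
width: 0.301
```

```bash
python3 - <<'E'
from h import *
from bars import bars
o,R=st();print(inF(o['position']))
# next bar B grasp from C? compute targets
for c,a in (((.4925,.2673),.395),((.507,.193),.40)):
    g=np.array(c)-.034*np.array([np.cos(a),np.sin(a)]);print(g)
plan([.4611,.2542,.10],.395+np.pi/2)
E
```

```text
t7.05 p [0.5763 0.1008 0.1045] rv [-2.303 -2.116  0.024] w 0.301 F [-0.4  0.  -0.4] q [-0.28  0.51  0.02  1.79 -0.02  0.86  1.24]
[-0.06469525  0.06388652  0.10451158]
[0.46111812 0.25421652]
[0.47568393 0.17975978]
dist 0.1919 turn [-0.021 -0.003 -0.479] rows 5
[0.191, -0.170, 0.009, -0.008, -0.001, -0.192],
[0.206, -0.151, 0.008, -0.008, -0.001, -0.192],
[0.220, -0.131, 0.008, -0.008, -0.001, -0.192],
[0.231, -0.109, 0.007, -0.008, -0.001, -0.192],
[0.241, -0.087, 0.006, -0.008, -0.001, -0.192],
```

Request:
play_rows --pt "0.19 -0.17 0 -0.008 0 -0.19 0" --pt "0.206 -0.15 0 -0.008 0 -0.19 0" --pt "0.22 -0.13 0 -0.008 0 -0.19 0" --pt "0.23 -0.1 0 -0.008 0 -0.19 0" --pt "0.17 -0.06 0 -0.008 0 -0.16 0"

```text
clock: 7.55
position: [0.4759, 0.2464, 0.1131]
ee_rot: [1.754, 2.593, 0.024]
force: [-0.1, 0.3, 0.7]
width: 0.5
```

```bash
python3 - <<'E'
from h import *
o,R=st();plan([.4611,.2542,.06],.395+np.pi/2)
im=get_image('wrist');cv2.imwrite('pics/e1.png',im)
s=get_image('scene');cv2.imwrite('pics/e1s.png',s)
E
```

```text
t7.55 p [0.4759 0.2464 0.1131] rv [1.754 2.593 0.024] w 0.500 F [-0.1  0.3  0.7] q [-0.49  0.41 -0.12  1.93  0.07  0.78  1.3 ]
dist 0.0557 turn [ 0.019  0.001 -0.014] rows 2
[0.043, -0.039, 0.176, 0.019, 0.001, -0.014],
[0.043, -0.037, 0.177, 0.019, 0.001, -0.014],
```

View pics/e1.png

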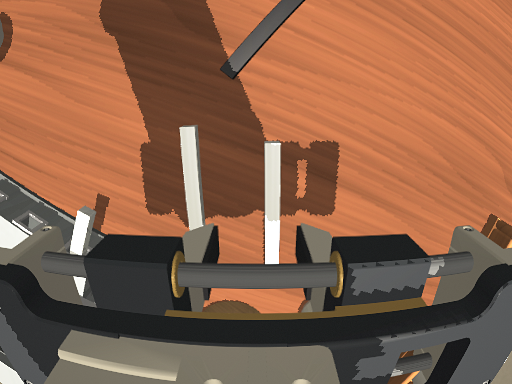

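View pics/e1s.png

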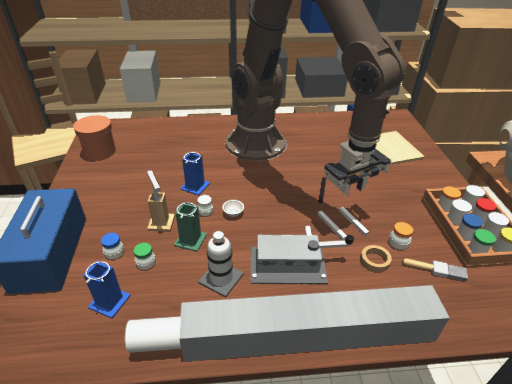

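```bash
python3 - <<'E'
from h import *
cm=camera_model('wrist')
for u,v in ((272.5,143),(272,250),(190,127),(196,215)): print(pt(cm,u,v,.014,True).round(4))
for u,v in ((85,209),): print('inserted',inF(pt(cm,u,v,.0495,True)).round(4))
E
```

```text
[0.4307 0.2458 0.014 ]
[0.5278 0.2866 0.014 ]
[0.4439 0.1733 0.014 ]
[0.5205 0.2052 0.014 ]
inserted [-0.1011  0.0674  0.0495]
```

Request:
play_rows --pt "0.043 -0.038 0.18 0.01 0 -0.01 0" --pt "0.043 -0.037 0.17 0.01 0 -0.01 0" --pt "0 0 0 0 0 0 0"

```text
clock: 7.95
position: [0.4622, 0.2572, 0.0611]
ee_rot: [1.74, 2.606, 0.02]
force: [0.1, 0.1, -0.3]
width: 0.501
```

```bash
python3 - <<'E'
from h import *
o,R=st();plan([.4611,.2542,.003],.395+np.pi/2)
E
```

```text
t7.95 p [0.4622 0.2572 0.0611] rv [1.74  2.606 0.02 ] w 0.501 F [ 0.1  0.1 -0.3] q [-0.52  0.48 -0.12  1.99  0.09  0.66  1.26]
dist 0.0582 turn [ 0.014 -0.001 -0.002] rows 2
[-0.008, -0.010, 0.194, 0.014, -0.001, -0.002],
[-0.008, -0.009, 0.194, 0.014, -0.001, -0.002],
```

Request:
play_rows --pt "0 0 0.19 0.014 0 0 0" --pt "0 -0.01 0.14 0.01 0 0 0" --pt "0 0 0 0 0 0 0"

```text
clock: 8.25
position: [0.4656, 0.2561, 0.0135]
ee_rot: [1.748, 2.605, 0.01]
force: [0.6, 0.9, 0.6]
width: 0.496
```

```bash
python3 - <<'E'
from h import *
o,R=st();plan([.4611,.258,.003],.395+np.pi/2)
E
```

```text
t8.25 p [0.4656 0.2561 0.0135] rv [1.748 2.605 0.01 ] w 0.496 F [0.6 0.9 0.6] q [-0.53  0.56 -0.11  2.01  0.11  0.57  1.25]
dist 0.0115 turn [ 0.007  0.    -0.006] rows 1
[0.023, -0.023, 0.070, 0.015, 0.000, -0.012],
```

Request:
play_rows --pt "0.02 -0.02 0.07 0.01 0 0 0" --pt "0 0 0.015 0 0 0 0" --pt "0 0 0 0 0 0 0.3"

```text
clock: 8.55
position: [0.4644, 0.2578, 0.003]
ee_rot: [1.752, 2.603, 0.008]
force: [-0.2, 0.5, 0.3]
width: 0.45
```

```bash
python3 - <<'E'
from h import *
o,R=st();plan([.4611,.258,.003],.395+np.pi/2)
E
```

```text
t8.55 p [0.4644 0.2578 0.003 ] rv [1.752 2.603 0.008] w 0.450 F [-0.2  0.5  0.3] q [-0.53  0.58 -0.1   2.01  0.11  0.55  1.24]
dist 0.0033 turn [ 0.006  0.    -0.009] rows 1
[0.010, -0.020, -0.000, 0.013, 0.000, -0.018],
```

Request:
play_rows --pt "0.01 -0.02 0 0 0 -0.015 0.5" --pt "0 0 0 0 0 0 1" --pt "0 0 0 0 0 0 1" --pt "0 0 0 0 0 0 1" --pt "0 0 0 0 0 0 1"

```text
clock: 9.05
position: [0.4618, 0.2587, 0.0051]
ee_rot: [1.74, 2.609, 0.013]
force: [-0.2, -0.3, -1.3]
width: 0.146
```

Request:
play_rows --pt "0 0 -0.06 0 0 0 1" --pt "0 0 -0.2 0 0 0 1" --pt "0 0 -0.26 0 0 0 1" --pt "0 0 -0.1 0 0 0 1"

```text
clock: 9.45
position: [0.459, 0.2572, 0.1]
ee_rot: [1.741, 2.612, 0.004]
force: [0.5, 0.4, -0.7]
width: 0.149
```

```bash
python3 - <<'E'
from h import *
o,R=st();plan(F(-.157,.0,.075),JW)
E
```

```text
t9.45 p [0.459  0.2572 0.1   ] rv [1.741 2.612 0.004] w 0.149 F [ 0.5  0.4 -0.7] q [-0.52  0.43 -0.13  1.95  0.08  0.76  1.28]
dist 0.2142 turn [ 0.003 -0.     0.484] rows 5
[-0.271, -0.084, 0.033, 0.001, -0.000, 0.193],
[-0.278, -0.058, 0.033, 0.001, -0.000, 0.193],
[-0.282, -0.031, 0.033, 0.001, -0.000, 0.193],
[-0.284, -0.003, 0.033, 0.001, -0.000, 0.193],
[-0.283, 0.024, 0.033, 0.001, -0.000, 0.193],
```

Request:
play_rows --pt "-0.27 -0.084 0 0 0 0.19 1" --pt "-0.278 -0.058 0 0 0 0.19 1" --pt "-0.28 -0.03 0 0 0 0.19 1" --pt "-0.27 -0.003 0 0 0 0.19 1" --pt "-0.2 0.02 0.03 0 0 0.18 1"

```text
clock: 9.95
position: [0.4812, 0.0618, 0.1021]
ee_rot: [2.308, 2.128, 0.026]
force: [0.8, -0.0, -1.0]
width: 0.147
```

```bash
python3 - <<'E'
from h import *
o,R=st();plan(F(-.157,.0,.043),JW)
E
```

```text
t9.95 p [0.4812 0.0618 0.1021] rv [2.308 2.128 0.026] w 0.147 F [ 0.8 -0.  -1. ] q [-0.25  0.36  0.02  2.07 -0.02  0.7   1.27]
dist 0.0614 turn [ 0.013 -0.011  0.008] rows 2
[-0.058, -0.006, 0.196, 0.013, -0.011, 0.008],
[-0.057, -0.005, 0.197, 0.013, -0.011, 0.008],
```

Request:
play_rows --pt "0 0 0 0 0 0 1" --pt "0 0 0 0 0 0 1"

```text
clock: 10.15
position: [0.4812, 0.0567, 0.1029]
ee_rot: [2.318, 2.115, 0.025]
force: [0.6, -0.2, -1.2]
width: 0.147
```

```bash
python3 - <<'E'
from h import *
o,R=st();plan(F(-.157,.0,.043),JW)
E
```

```text
t10.15 p [0.4812 0.0567 0.1029] rv [2.318 2.115 0.025] w 0.147 F [ 0.6 -0.2 -1.2] q [-0.24  0.36  0.02  2.07 -0.02  0.7   1.27]
dist 0.061 turn [ 0.013 -0.009 -0.002] rows 2
[-0.040, -0.007, 0.199, 0.013, -0.009, -0.002],
[-0.039, -0.006, 0.199, 0.013, -0.009, -0.002],
```

Request:
play_rows --pt "-0.04 0 0.2 0.013 -0.01 0 1" --pt "-0.03 0 0.18 0.013 -0.01 0 1" --pt "0 0 0 0 0 0 1"

```text
clock: 10.45
position: [0.4825, 0.0499, 0.0466]
ee_rot: [2.313, 2.124, 0.006]
force: [-0.4, 0.5, -0.3]
width: 0.15
```

```bash
python3 - <<'E'
from h import *
o,R=st();print(inF(o['position']));plan(F(-.157,.0,.043),JW)
E
```

```text
t10.45 p [0.4825 0.0499 0.0466] rv [2.313 2.124 0.006] w 0.150 F [-0.4  0.5 -0.3] q [-0.23  0.45  0.02  2.1  -0.02  0.58  1.29]
[-0.15366574  0.00485287  0.04664901]
dist 0.0069 turn [ 0.004 -0.002  0.004] rows 1
[-0.032, -0.022, 0.024, 0.008, -0.004, 0.008],
```

Request:
play_rows --pt "-0.035 0 0.024 0 0 0.005 1" --pt "-0.008 0 0 0 0 0 1" --pt "0 0 0 0 0 0 1"

```text
clock: 10.75
position: [0.4827, 0.0458, 0.045]
ee_rot: [2.311, 2.126, 0.01]
force: [0.8, -0.6, -0.8]
width: 0.147
```

```bash
python3 - <<'E'
from h import *
o,R=st();print(inF(o['position']));plan(F(-.062,.0,.043),JW)
E
```

```text
t10.75 p [0.4827 0.0458 0.045 ] rv [2.311 2.126 0.01 ] w 0.147 F [ 0.8 -0.6 -0.8] q [-0.22  0.45  0.02  2.11 -0.02  0.57  1.3 ]
[-0.15307801  0.00074818  0.04498877]
dist 0.0911 turn [ 0.005 -0.004  0.006] rows 3
[-0.003, 0.202, 0.005, 0.003, -0.003, 0.004],
[-0.002, 0.202, 0.005, 0.003, -0.003, 0.004],
[-0.002, 0.202, 0.005, 0.003, -0.003, 0.004],
```

Request:
play_rows --pt "-0.004 0.12 0.012 0 0 0.004 1" --pt "0 0.12 0 0 0 0 1" --pt "0 0.12 0 0 0 0 1" --pt "0 0.12 0 0 0 0 1"

```text
clock: 11.15
position: [0.5537, 0.0406, 0.0467]
ee_rot: [-2.31, -2.128, -0.01]
force: [-4.4, 0.0, -7.8]
width: 0.146
```

```bash
python3 - <<'E'
from h import *
o,R=st();print(inF(o['position']));plan(F(-.062,.0,.043),JW)
E
```

```text
t11.15 p [0.5537 0.0406 0.0467] rv [-2.31  -2.128 -0.01 ] w 0.146 F [-4.4  0.  -7.8] q [-0.18  0.54  0.02  1.93 -0.02  0.67  1.34]
[-0.08193558  0.0019097   0.04668785]
dist 0.0204 turn [ 0.004 -0.005  0.007] rows 1
[-0.014, 0.133, 0.025, 0.008, -0.010, 0.013],
```

Request:
play_rows --pt "-0.012 0 0.025 0 0 0.005 1" --pt "0 0.05 0.01 0 0 0 1" --pt "0 0.05 0 0 0 0 1"

```text
clock: 11.45
position: [0.5699, 0.038, 0.0426]
ee_rot: [2.313, 2.125, 0.013]
force: [-0.5, -0.0, -0.7]
width: 0.149
```

```bash
python3 - <<'E'
from h import *
o,R=st();print(inF(o['position']));plan(F(-.062,.0,.043),JW)
E
```

```text
t11.45 p [0.5699 0.038  0.0426] rv [2.313 2.125 0.013] w 0.149 F [-0.5 -0.  -0.7] q [-0.17  0.56  0.02  1.9  -0.02  0.68  1.35]
[-0.06557522  0.00074298  0.04261917]
dist 0.0037 turn [ 0.006 -0.006  0.004] rows 1
[-0.005, 0.024, -0.002, 0.012, -0.012, 0.009],
```

Request:
play_rows --pt "0 0.03 0 0 0 0 1" --pt "0 0.03 0 0 0 0 1"

```text
clock: 11.65
position: [0.5736, 0.0374, 0.0417]
ee_rot: [-2.308, -2.122, -0.0]
force: [-17.2, 2.4, 3.4]
width: 0.148
```

```bash
python3 - <<'E'
from h import *
o,R=st();print(inF(o['position']))
E
```

```text
t11.65 p [0.5736 0.0374 0.0417] rv [-2.308 -2.122 -0.   ] w 0.148 F [-17.2   2.4   3.4] q [-0.17  0.57  0.02  1.88 -0.03  0.69  1.35]
[-0.06179948  0.00047124  0.0416671 ]
```

Home (17 N at the expected place). Release and lift, then bar A.

Request:
play_rows --pt "0 0 0 0 0 0 0.4" --pt "0 0 0 0 0 0 0.4" --pt "0 0 0 0 0 0 0.4" --pt "0 0 -0.2 0 0 0 0.4" --pt "0 0 -0.25 0 0 0 0.4"

```text
clock: 12.15
position: [0.5714, 0.037, 0.1071]
ee_rot: [-2.304, -2.12, 0.009]
force: [0.5, 0.8, 0.1]
width: 0.3
```

```bash
python3 - <<'E'
from h import *
from bars import bars
o,R=st()
t=get_image('top');cv2.imwrite('pics/f1t.png',t)
bars(t,camera_model('top'))
plan([.4757,.180,.10],.40+np.pi/2)
E
```

```text
t12.15 p [0.5714 0.037  0.1071] rv [-2.304 -2.12   0.009] w 0.300 F [0.5 0.8 0.1] q [-0.17  0.48  0.03  1.83 -0.02  0.84  1.35]
bar mean [0.511  0.1959] rectc 509.2 195.1 size 120.8 13.0 ang 0.398
dist 0.1743 turn [-0.002 -0.006 -0.484] rows 4
[0.223, -0.184, 0.024, -0.001, -0.003, -0.242],
[0.244, -0.156, 0.024, -0.001, -0.003, -0.242],
[0.261, -0.126, 0.024, -0.001, -0.003, -0.242],
[0.274, -0.093, 0.023, -0.001, -0.003, -0.242],
```

View pics/f1t.png

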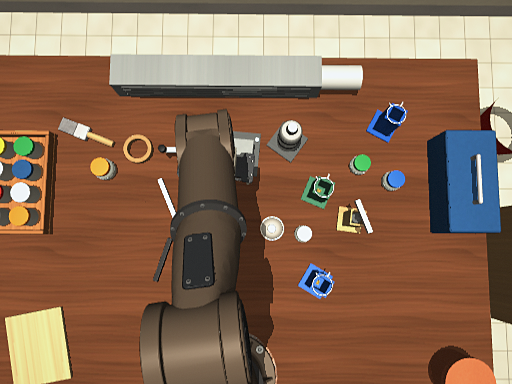

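Request:
play_rows --pt "0.22 -0.18 0 0 0 -0.24 0" --pt "0.244 -0.156 0 0 0 -0.24 0" --pt "0.26 -0.126 0.02 0 0 -0.24 0" --pt "0.18 -0.08 0.02 0 0 -0.2 0" --pt "0 0 0 0 0 0 0"

```text
clock: 12.7
position: [0.4857, 0.1704, 0.1134]
ee_rot: [1.745, 2.605, 0.024]
force: [0.5, 0.2, 0.3]
width: 0.499
```

```bash
python3 - <<'E'
from h import *
o,R=st();plan([.4757,.182,.06],.40+np.pi/2)
cv2.imwrite('pics/f2.png',get_image('wrist'))
E
```

```text
t12.70 p [0.4857 0.1704 0.1134] rv [1.745 2.605 0.024] w 0.499 F [0.5 0.2 0.3] q [-0.34  0.39 -0.12  1.98  0.06  0.76  1.46]
dist 0.0556 turn [ 0.016 -0.003 -0.01 ] rows 2
[0.048, -0.019, 0.178, 0.016, -0.003, -0.010],
[0.048, -0.017, 0.178, 0.016, -0.003, -0.010],
```

View pics/f2.png

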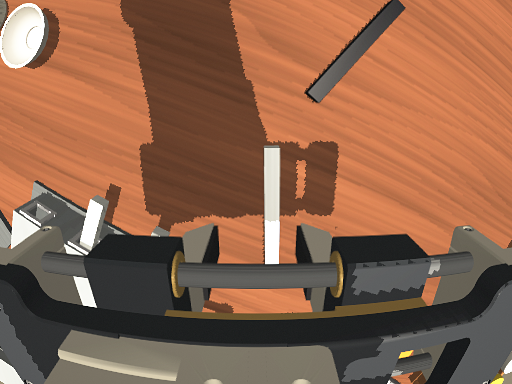

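Request:
play_rows --pt "0.05 -0.02 0.18 0.014 0 -0.01 0" --pt "0.05 -0.02 0.17 0.014 0 -0.01 0" --pt "0 0 0 0 0 0 0"

```text
clock: 13.05
position: [0.4814, 0.179, 0.0618]
ee_rot: [1.748, 2.603, 0.013]
force: [-0.4, 0.7, 0.5]
width: 0.499
```

```bash
python3 - <<'E'
from h import *
o,R=st();plan([.474,.183,.003],.40+np.pi/2)
E
```

```text
t13.05 p [0.4814 0.179  0.0618] rv [1.748 2.603 0.013] w 0.499 F [-0.4  0.7  0.5] q [-0.37  0.46 -0.11  2.02  0.09  0.65  1.41]
dist 0.0594 turn [ 0.01   0.    -0.012] rows 2
[0.022, -0.020, 0.196, 0.010, 0.000, -0.012],
[0.022, -0.019, 0.196, 0.010, 0.000, -0.012],
```

Request:
play_rows --pt "0.022 -0.02 0.19 0.01 0 -0.01 0" --pt "0.022 -0.03 0.15 0.01 0 -0.01 0" --pt "0 0 0 0 0 0 0"

```text
clock: 13.35
position: [0.4778, 0.1797, 0.0123]
ee_rot: [1.746, 2.605, 0.005]
force: [-0.0, -0.2, 0.2]
width: 0.501
```

```bash
python3 - <<'E'
from h import *
o,R=st();plan([.474,.183,.003],.40+np.pi/2)
E
```

```text
t13.35 p [0.4778 0.1797 0.0123] rv [1.746 2.605 0.005] w 0.501 F [-0.  -0.2  0.2] q [-0.39  0.54 -0.1   2.06  0.11  0.54  1.39]
dist 0.0106 turn [ 0.006  0.002 -0.01 ] rows 1
[0.030, -0.015, 0.062, 0.011, 0.005, -0.021],
```

Request:
play_rows --pt "0.03 -0.02 0.055 0.01 0 -0.02 0" --pt "0 0 0 0 0 0 0.3" --pt "0 0 0 0 0 0 0.5"

```text
clock: 13.65
position: [0.4768, 0.1818, 0.0067]
ee_rot: [1.738, 2.61, 0.003]
force: [0.5, 0.2, -1.1]
width: 0.375
```

```bash
python3 - <<'E'
from h import *
o,R=st();plan([.474,.183,.004],.40+np.pi/2)
E
```

```text
t13.65 p [0.4768 0.1818 0.0067] rv [1.738 2.61  0.003] w 0.375 F [ 0.5  0.2 -1.1] q [-0.4   0.55 -0.1   2.06  0.11  0.53  1.39]
dist 0.0041 turn [ 0.005  0.004 -0.004] rows 1
[0.015, -0.014, 0.018, 0.010, 0.007, -0.008],
```

Request:
play_rows --pt "0 -0.016 0.03 0 0 0 0.5" --pt "0 0 0 0 0 0 1" --pt "0 0 0 0 0 0 1" --pt "0 0 0 0 0 0 1" --pt "0 0 0 0 0 0 1"

```text
clock: 14.15
position: [0.476, 0.1809, 0.0039]
ee_rot: [1.738, 2.608, 0.008]
force: [-0.7, 0.3, -0.2]
width: 0.15
```

Request:
play_rows --pt "0 0 -0.06 0 0 0 1" --pt "0 0 -0.2 0 0 0 1" --pt "0 0 -0.26 0 0 0 1" --pt "0 0 -0.1 0 0 0 1"

```text
clock: 14.55
position: [0.473, 0.1803, 0.0989]
ee_rot: [1.739, 2.611, -0.001]
force: [0.3, -0.2, -0.6]
width: 0.149
```

```bash
python3 - <<'E'
from h import *
o,R=st();plan(F(-.160,-.06,.1),JW)
E
```

```text
t14.55 p [0.473  0.1803 0.0989] rv [ 1.739e+00  2.611e+00 -1.000e-03] w 0.149 F [ 0.3 -0.2 -0.6] q [-0.38  0.4  -0.12  2.    0.08  0.74  1.42]
dist 0.1944 turn [0.003 0.003 0.485] rows 5
[-0.238, -0.103, -0.001, 0.001, 0.001, 0.194],
[-0.247, -0.080, -0.001, 0.001, 0.001, 0.194],
[-0.253, -0.055, -0.001, 0.001, 0.001, 0.194],
[-0.257, -0.031, -0.001, 0.001, 0.001, 0.194],
[-0.259, -0.005, -0.001, 0.001, 0.001, 0.194],
```

Request:
play_rows --pt "-0.238 -0.1 0 0 0 0.19 1" --pt "-0.247 -0.08 0 0 0 0.19 1" --pt "-0.25 -0.055 0 0 0 0.19 1" --pt "-0.25 -0.03 0 0 0 0.19 1" --pt "-0.18 -0.005 0 0 0 0.15 1"

```text
clock: 15.05
position: [0.4738, 0.0004, 0.1061]
ee_rot: [2.288, 2.143, 0.02]
force: [0.4, 0.2, 0.5]
width: 0.148
```

Request:
play_rows --pt "0 0 0 0 0 0 1" --pt "0 0 0 0 0 0 1"

```text
clock: 15.25
position: [0.4735, -0.0039, 0.1073]
ee_rot: [2.296, 2.133, 0.02]
force: [-0.3, 0.5, -0.1]
width: 0.147
```

```bash
python3 - <<'E'
from h import *
o,R=st();plan(F(-.157,-.064,.043),JW)
E
```

```text
t15.25 p [ 0.4735 -0.0039  0.1073] rv [2.296 2.133 0.02 ] w 0.147 F [-0.3  0.5 -0.1] q [-0.12  0.33  0.02  2.09 -0.01  0.71  1.41]
dist 0.0659 turn [ 0.014 -0.004  0.015] rows 2
[-0.049, -0.001, 0.214, 0.014, -0.004, 0.015],
[-0.049, 0.001, 0.214, 0.014, -0.004, 0.015],
```

Request:
play_rows --pt "-0.05 0 0.2 0.014 0 0.015 1" --pt "-0.05 0 0.2 0.014 0 0.015 1" --pt "-0.01 0 0 0 0 0 1" --pt "0 0 0 0 0 0 1"

```text
clock: 15.65
position: [0.4751, -0.0156, 0.0483]
ee_rot: [-2.307, -2.129, -0.013]
force: [0.6, -0.9, -0.1]
width: 0.146
```

```bash
python3 - <<'E'
from h import *
o,R=st();print(inF(o['position']));plan(F(-.157,-.064,.042),JW)
E
```

```text
t15.65 p [ 0.4751 -0.0156  0.0483] rv [-2.307 -2.129 -0.013] w 0.146 F [ 0.6 -0.9 -0.1] q [-0.09  0.44  0.02  2.13 -0.03  0.57  1.44]
[-0.15517985 -0.06099492  0.04832046]
dist 0.0072 turn [ 0.004 -0.008  0.009] rows 1
[-0.020, -0.012, 0.042, 0.008, -0.015, 0.018],
```

Request:
play_rows --pt "-0.02 0 0.045 0 -0.01 0.015 1" --pt "0 0 0.01 0 0 0 1" --pt "0 0 0 0 0 0 1"

```text
clock: 15.95
position: [0.4764, -0.0164, 0.0421]
ee_rot: [2.311, 2.124, 0.012]
force: [-0.1, -0.1, -0.7]
width: 0.144
```

```bash
python3 - <<'E'
from h import *
o,R=st();print(inF(o['position']));plan(F(-.062,-.064,.042),JW)
E
```

```text
t15.95 p [ 0.4764 -0.0164  0.0421] rv [2.311 2.124 0.012] w 0.144 F [-0.1 -0.1 -0.7] q [-0.09  0.45  0.02  2.13 -0.02  0.55  1.43]
[-0.15379021 -0.06174928  0.04211725]
dist 0.0918 turn [ 0.007 -0.004  0.004] rows 3
[-0.006, 0.204, 0.002, 0.005, -0.002, 0.003],
[-0.006, 0.204, 0.001, 0.005, -0.002, 0.003],
[-0.005, 0.204, 0.001, 0.005, -0.002, 0.003],
```

Request:
play_rows --pt "-0.02 0 0 0 0 0 1" --pt "0 0.12 0 0 0 0 1" --pt "0 0.12 0.005 0 0 0 1" --pt "0 0.12 0 0 0 0 1"

```text
clock: 16.35
position: [0.5295, -0.024, 0.0435]
ee_rot: [2.31, 2.125, 0.012]
force: [-0.7, -1.1, -0.8]
width: 0.145
```

```bash
python3 - <<'E'
from h import *
o,R=st();print(inF(o['position']));plan(F(-.062,-.064,.042),JW)
E
```

```text
t16.35 p [ 0.5295 -0.024   0.0435] rv [2.31  2.125 0.012] w 0.145 F [-0.7 -1.1 -0.8] q [-0.07  0.51  0.03  2.   -0.03  0.62  1.46]
[-0.10026426 -0.06459675  0.04347727]
dist 0.0383 turn [ 0.007 -0.004  0.006] rows 1
[0.002, 0.255, 0.012, 0.014, -0.008, 0.012],
```

Request:
play_rows --pt "0 0.1 0.012 0 0 0.006 1" --pt "0 0.08 0 0 0 0 1" --pt "0 0.04 0 0 0 0 1" --pt "0 0.03 0 0 0 0 1"

```text
clock: 16.75
position: [0.5678, -0.028, 0.0427]
ee_rot: [2.315, 2.123, 0.009]
force: [-15.2, 2.0, 1.1]
width: 0.144
```

```bash
python3 - <<'E'
from h import *
o,R=st();print(inF(o['position']));plan(F(-.062,-.064,.042),JW)
E
```

```text
t16.75 p [ 0.5678 -0.028   0.0427] rv [2.315 2.123 0.009] w 0.144 F [-15.2   2.    1.1] q [-0.06  0.56  0.03  1.91 -0.03  0.67  1.47]
[-0.06178155 -0.06516956  0.04266376]
dist 0.0014 turn [ 0.005 -0.004  0.003] rows 1
[0.008, -0.001, 0.004, 0.009, -0.007, 0.005],
```

Request:
play_rows --pt "0 0 0 0 0 0 0.4" --pt "0 0 0 0 0 0 0.4" --pt "0 0 0 0 0 0 0.4" --pt "0 0 -0.2 0 0 0 0.4" --pt "0 0 -0.25 0 0 0 0.4"

```text
clock: 17.25
position: [0.563, -0.0284, 0.1076]
ee_rot: [-2.311, -2.12, 0.002]
force: [1.0, 0.3, 0.3]
width: 0.301
```

Request:
play_rows --pt "0 -0.2 -0.1 0 0 0 0.4" --pt "0 -0.2 -0.1 0 0 0 0.4" --pt "0 -0.2 0 0 0 0 0.4"

```text
clock: 17.55
position: [0.4781, -0.0207, 0.144]
ee_rot: [2.313, 2.12, 0.014]
force: [0.6, 0.2, 0.1]
width: 0.304
```

```bash
python3 - <<'E'
from h import *
o,R=st()
cv2.imwrite('pics/g1.png',get_image('wrist'))
t=get_image('top');cv2.imwrite('pics/g1t.png',t);crop(t,130,110,270,245,4.4,'pics/g1tt.png')
E
```

```text
t17.55 p [ 0.4781 -0.0207  0.144 ] rv [2.313 2.12  0.014] w 0.304 F [0.6 0.2 0.1] q [-0.09  0.29  0.03  2.03 -0.02  0.81  1.43]
```

View pics/g1tt.png

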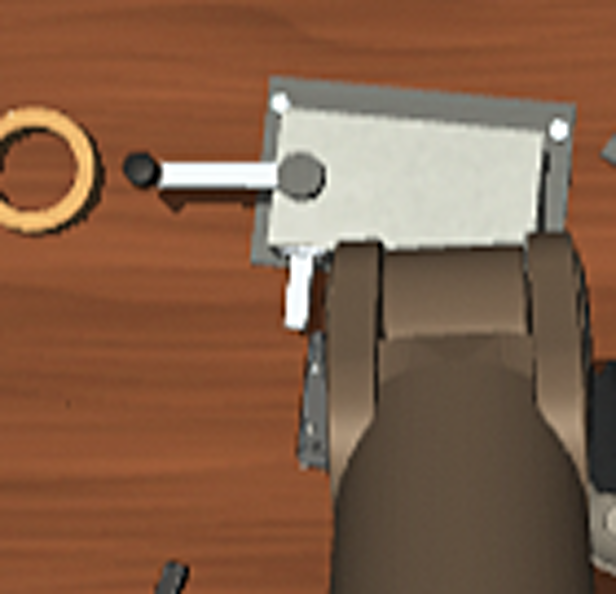

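View pics/g1.png

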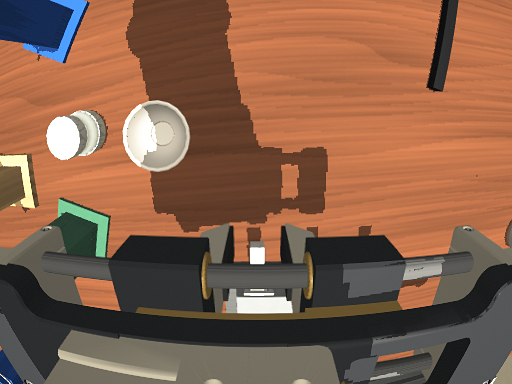

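```bash
python3 - <<'E'
from h import *
o,R=st()
cm=camera_model('top')
print('bar end',inF(pt(cm,130+297/4.4,110+328/4.4,.0495)))
print('knob',pt(cm,130+141/4.4,110+169/4.4,.093))
plan([.642,.197,.15],.36)
E
```

```text
t17.65 p [ 0.4738 -0.0207  0.1424] rv [-2.315 -2.123 -0.007] w 0.300 F [ 0.6 -0.   0.4] q [-0.09  0.29  0.03  2.04 -0.02  0.81  1.43]
bar end [-0.09822971  0.06044775  0.0495    ]
knob [0.63795389 0.1958154  0.093     ]
dist 0.2752 turn [ 1.000e-03 -5.000e-03  1.124e+00] rows 9
[0.171, 0.110, -0.005, 0.000, -0.001, 0.250],
[0.184, 0.088, -0.005, 0.000, -0.001, 0.250],
[0.193, 0.064, -0.005, 0.000, -0.001, 0.250],
[0.200, 0.040, -0.005, 0.000, -0.001, 0.250],
[0.203, 0.015, -0.005, 0.000, -0.001, 0.250],
[0.204, -0.011, -0.005, 0.000, -0.001, 0.250],
[0.201, -0.036, -0.005, 0.000, -0.001, 0.250],
[0.195, -0.061, -0.005, 0.000, -0.001, 0.250],
[0.185, -0.085, -0.006, 0.000, -0.001, 0.250],
```

Request:
play_rows --pt "0.17 0.11 -0.05 0 0 0.25 -0.3" --pt "0.184 0.088 -0.05 0 0 0.25 -0.3" --pt "0.19 0.064 0 0 0 0.25 -0.3" --pt "0.2 0.04 0 0 0 0.25 -0.3" --pt "0.2 0.015 0 0 0 0.25 -0.3" --force 15

```text
clock: 18.15
position: [0.5702, 0.0973, 0.1604]
ee_rot: [2.874, 1.267, 0.011]
force: [0.5, 0.6, 0.5]
width: 0.639
```

```bash
python3 - <<'E'
from h import *
o,R=st()
plan([.641,.197,.14],.36)
E
```

```text
t18.15 p [0.5702 0.0973 0.1604] rv [2.874 1.267 0.011] w 0.639 F [0.5 0.6 0.5] q [-0.37  0.42  0.15  1.79 -0.08  0.93  0.64]
dist 0.124 turn [ 0.002 -0.007  0.471] rows 4
[0.202, -0.025, 0.035, 0.001, -0.003, 0.235],
[0.198, -0.049, 0.035, 0.001, -0.003, 0.235],
[0.191, -0.072, 0.034, 0.001, -0.003, 0.235],
[0.181, -0.093, 0.034, 0.001, -0.003, 0.235],
```

Request:
play_rows --pt "0.2 -0.025 0.03 0 0 0.235 -0.3" --pt "0.2 -0.05 0.03 0 0 0.235 -0.3" --pt "0.18 -0.07 0.03 0 0 0.235 -0.3" --pt "0.1 -0.07 0 0 0 0.2 -0.3" --pt "0 0 0 0 0 0 -0.3"

```text
clock: 18.65
position: [0.6375, 0.1965, 0.1465]
ee_rot: [-3.089, -0.564, -0.019]
force: [-0.6, 0.4, -0.5]
width: 0.653
```

```bash
python3 - <<'E'
from h import *
o,R=st()
plan([.641,.197,.12],.36)
cv2.imwrite('pics/h1.png',get_image('wrist'))
t=get_image('top');crop(t,100,100,300,245,4,'pics/h1t.png');cv2.imwrite('pics/h1tf.png',t)
E
```

```text
t18.65 p [0.6375 0.1965 0.1465] rv [-3.089 -0.564 -0.019] w 0.653 F [-0.6  0.4 -0.5] q [-0.55  0.57  0.26  1.58 -0.16  1.    0.12]
dist 0.0268 turn [ 0.001 -0.012  0.001] rows 1
[0.021, 0.005, 0.177, 0.001, -0.025, 0.002],
```

View pics/h1.png

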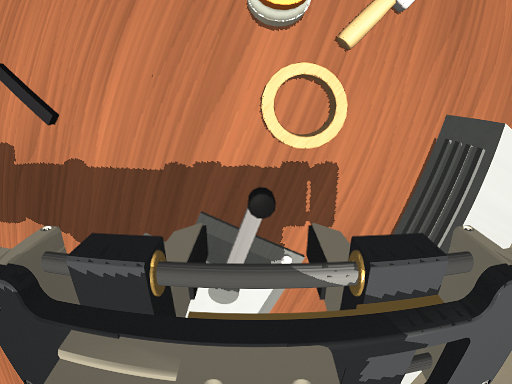

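View pics/h1t.png

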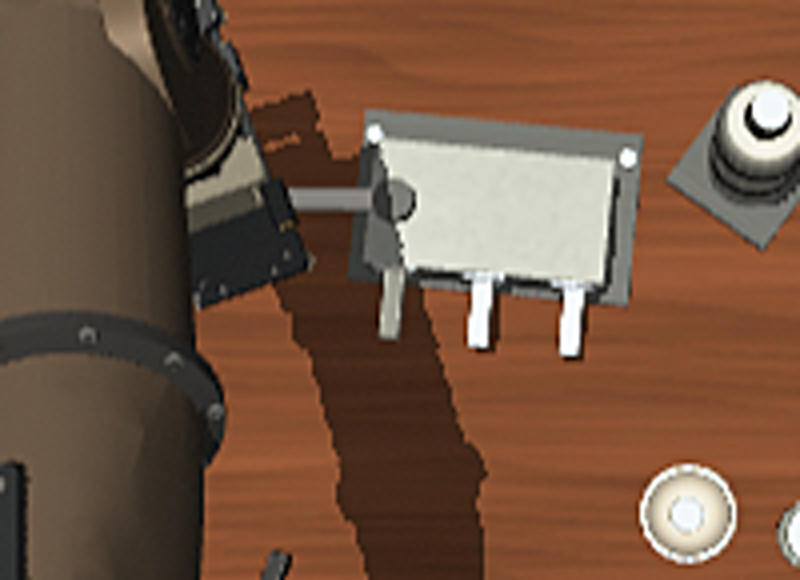

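```bash
python3 - <<'E'
from h import *
print(pt(camera_model('wrist'),261.5,202,.093,True))
print(proj(camera_model('wrist'),[.6375,.1965,.1277],True))
t=camera_model('top')
for x,y in ((391,338),(482,347),(572,355)): print(inF(pt(t,100+x/4,100+y/4,.0495)))
E
```

```text
[0.63887027 0.1990678  0.093     ]
[259.41046196 222.38969423]
[-0.09803081  0.05974883  0.0495    ]
[-0.09829213 -0.00583086  0.0495    ]
[-0.09790305 -0.07059616  0.0495    ]
```

Request:
play_rows --pt "0.005 -0.01 0.18 0 -0.02 0 -0.3" --pt "0 0 0.18 0 0 0 -0.3" --pt "0 0 0.06 0 0 0 -0.3" --pt "0 0 0 0 0 0 -0.3"

```text
clock: 19.15
position: [0.6376, 0.1883, 0.0843]
ee_rot: [3.085, 0.57, 0.005]
force: [0.5, 0.9, 0.1]
width: 0.649
```

```bash
python3 - <<'E'
from h import *
o,R=st()
plan([.639,.1985,.079],.36)
E
```

```text
t19.15 p [0.6376 0.1883 0.0843] rv [3.085 0.57  0.005] w 0.649 F [0.5 0.9 0.1] q [-0.52  0.64  0.24  1.63 -0.18  0.89  0.15]
dist 0.0116 turn [ 0.004 -0.003  0.006] rows 1
[0.033, -0.060, 0.035, 0.009, -0.005, 0.011],
```

Request:
play_rows --pt "0.03 -0.06 0.03 0 0 0.01 -0.3" --pt "0 -0.01 0 0 0 0 0.2" --pt "0 0 0 0 0 0 1" --pt "0 0 0 0 0 0 1" --pt "0 0 0 0 0 0 1"

```text
clock: 19.65
position: [0.6401, 0.2001, 0.0839]
ee_rot: [3.088, 0.563, 0.013]
force: [0.3, -0.4, 0.0]
width: 0.353
```

```bash
python3 - <<'E'
from h import *
o,R=st()
E
```

```text
t19.65 p [0.6401 0.2001 0.0839] rv [3.088 0.563 0.013] w 0.353 F [ 0.3 -0.4  0. ] q [-0.54  0.64  0.24  1.62 -0.18  0.89  0.13]
```

Request:
play_rows --pt "0 0 0.03 0 0 0 1" --pt "0 0 0 0 0 0 1" --pt "0 0 0 0 0 0 1"

```text
clock: 19.95
position: [0.6403, 0.2002, 0.0793]
ee_rot: [3.088, 0.563, 0.015]
force: [-0.0, 0.3, 1.7]
width: 0.231
```

```bash
python3 - <<'E'
from h import *
o,R=st()
p=F(0,.068,0); k=o['position'][:2]; v=k-p[:2]
print('piv',p,'r',np.linalg.norm(v),'lever ang',np.arctan2(v@-ex,v@ey))
r=.1
a0=np.arctan2(v@-ex,v@ey)
prev=o['position'].copy()
for a in np.arange(a0,0.95,.15):
    q=np.append(p[:2]+r*(-ex*np.sin(a)+ey*np.cos(a)),.079); print(a.round(2),q.round(4),'tool', (R.T@(q-prev)/.15).round(3)); prev=q
q=np.append(p[:2]+r*(-ex*np.sin(.9)+ey*np.cos(.9)),.079);print('end',q)
E
```

```text
t19.95 p [0.6403 0.2002 0.0793] rv [3.088 0.563 0.015] w 0.231 F [-0.   0.3  1.7] q [-0.54  0.65  0.24  1.63 -0.18  0.88  0.13]
piv [0.64114401 0.09913086 0.        ] r 0.10111765590876749 lever ang 0.09699421222996918
0.1 [0.6403 0.1991 0.079 ] tool [-0.003  0.007  0.002]
0.25 [0.6254 0.1979 0.079 ] tool [-0.096 -0.027 -0.001]
0.4 [0.6108 0.1944 0.079 ] tool [-0.099 -0.013 -0.001]
0.55 [0.5969 0.1888 0.079 ] tool [-0.1    0.002 -0.001]
0.7 [0.584  0.1812 0.079 ] tool [-0.098  0.017 -0.001]
0.85 [0.5724 0.1718 0.079 ] tool [-0.095  0.032 -0.001]
end [0.56864638 0.16800824 0.079     ]
```

Request:
play_rows --pt "-0.096 -0.027 0 0 0 0 1" --pt "-0.1 -0.013 0 0 0 0 1" --pt "-0.1 0.002 0 0 0 0 1" --pt "-0.098 0.017 0 0 0 0 1"

```text
clock: 20.35
position: [0.5873, 0.1899, 0.0795]
ee_rot: [-3.085, -0.573, -0.032]
force: [1.9, 5.7, -1.5]
width: 0.233
```

```bash
cat > lev.py <<'E'
from h import *
o,R=st()
p=F(0,.068,0); v=o['position'][:2]-p[:2]
print('r',np.linalg.norm(v),'lever ang',np.arctan2(v@-ex,v@ey))
for a in (.9,.95):
  plan(np.append(p[:2]+.1*(-ex*np.sin(a)+ey*np.cos(a)),.079),.36)
E
python3 lev.py
```

```text
t20.35 p [0.5873 0.1899 0.0795] rv [-3.085 -0.573 -0.032] w 0.233 F [ 1.9  5.7 -1.5] q [-0.56  0.57  0.23  1.78 -0.18  0.79  0.13]
r 0.10556307548332185 lever ang 0.6246140332316306
dist 0.0288 turn [-0.    -0.021  0.007] rows 1
[-0.168, 0.092, -0.000, -0.001, -0.042, 0.015],
dist 0.0337 turn [-0.    -0.021  0.007] rows 1
[-0.198, 0.107, -0.001, -0.001, -0.042, 0.015],
```

Request:
play_rows --pt "-0.09 0.06 0 0 -0.02 0 1" --pt "-0.09 0.05 0 0 -0.02 0 1" --pt "-0.04 0.03 0 0 0 0 1"

```text
clock: 20.65
position: [0.567, 0.1702, 0.081]
ee_rot: [-3.074, -0.587, -0.023]
force: [25.2, 19.4, -19.2]
width: 0.232
```

```bash
python3 lev.py
```

```text
t20.65 p [0.567  0.1702 0.081 ] rv [-3.074 -0.587 -0.023] w 0.232 F [ 25.2  19.4 -19.2] q [-0.53  0.53  0.22  1.84 -0.18  0.77  0.16]
r 0.1027274601857257 lever ang 0.8959210860265082
dist 0.0034 turn [-0.01  -0.017  0.017] rows 1
[0.005, 0.018, 0.014, -0.019, -0.033, 0.034],
dist 0.0065 turn [-0.01  -0.017  0.017] rows 1
[-0.025, 0.033, 0.013, -0.019, -0.033, 0.034],
```

Request:
play_rows --pt "0 0 0 0 0 0 0.2" --pt "0 0 0 0 0 0 0.2" --pt "0 0 0 0 0 0 0.2" --pt "0 0 -0.2 0 0 0 0.2" --pt "0 0 -0.3 0 0 0 0.2"

```text
clock: 21.15
position: [0.5629, 0.1682, 0.1527]
ee_rot: [-3.076, -0.587, -0.008]
force: [0.8, -0.5, 0.5]
width: 0.397
```

```bash
python3 - <<'E'
from h import *
o,R=st()
cv2.imwrite('pics/i1.png',get_image('wrist'))
s=get_image('scene');cv2.imwrite('pics/i1s.png',s);crop(s,90,150,330,330,3.2,'pics/i1ss.png')
E
```

```text
t21.15 p [0.5629 0.1682 0.1527] rv [-3.076 -0.587 -0.008] w 0.397 F [ 0.8 -0.5  0.5] q [-0.56  0.44  0.25  1.78 -0.15  0.93  0.14]
```

View pics/i1.png

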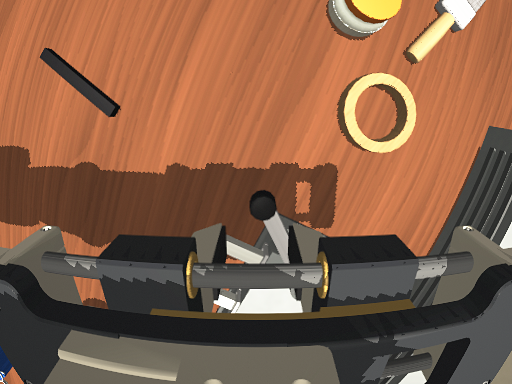

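View pics/i1ss.png

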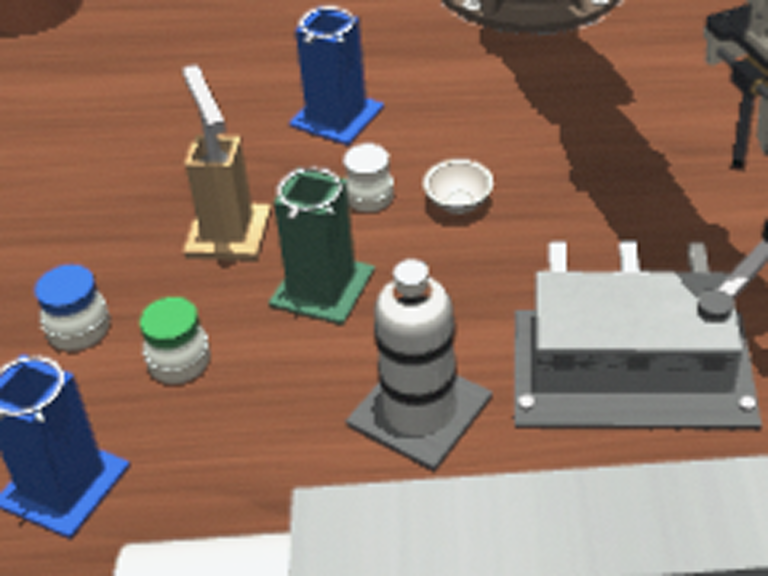

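```bash
python3 - <<'E'
from h import *
t=cv2.imread('pics/a_top.png');s=cv2.imread('pics/a_scene.png')
ct=camera_model('top');cs=camera_model('scene')
m=(t.min(2)>190).astype(np.uint8);z=np.zeros_like(m);z[195:240,350:380]=m[195:240,350:380]
n,l,st_,c=cv2.connectedComponentsWithStats(z);i=1+st_[1:,4].argmax();ys,xs=np.where(l==i)
r=cv2.minAreaRect(np.column_stack([xs,ys]).astype(np.float32));print('top',r)
P=np.array([pt(ct,u,v,.178)[:2] for u,v in zip(xs,ys)]);print(cv2.minAreaRect((P*1000).astype(np.float32)),P.mean(0))
b=cv2.boxPoints(r)
print(b)
crop(t,325,190,385,240,10,'pics/k1.png');crop(s,130,160,190,240,7,'pics/k2.png')
E
```

```text
top ((363.8713073730469, 215.75889587402344), (35.46412658691406, 4.949747562408447), 67.61986541748047)
((448.2142639160156, -341.6891784667969), (89.8678207397461, 12.798318862915039), 21.391096115112305) [ 0.44834807 -0.3416129 ]
[[354.8314  200.30475]
 [359.4083  198.42014]
 [372.91122 231.21304]
 [368.33432 233.09766]]
```

View pics/k1.png

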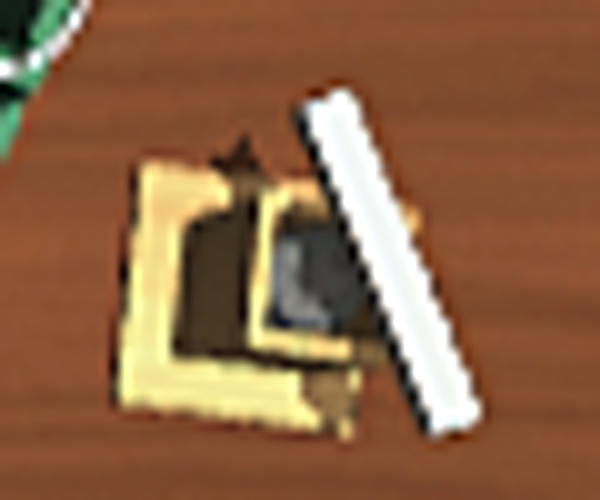

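View pics/k2.png

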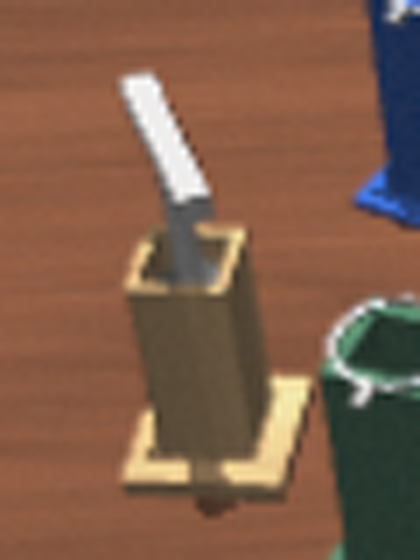

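```bash
python3 - <<'E'
from h import *
ct=camera_model('top');cs=camera_model('scene')
a=pt(cs,130+138/7,160+76/7,.178);b=pt(cs,130+190/7,160+196/7,.178);print(a,b,(a+b)/2,np.arctan2(*(a-b)[1::-1]),np.linalg.norm(a-b))
a=pt(ct,357.1,199.4,.178);b=pt(ct,370.6,232.1,.178);print(a,b,(a+b)/2,np.arctan2(*(a-b)[1::-1]))
# stand sleeve top outer corners z=.11 (scene): left-back(125,290)?,
S=[pt(cs,130+x/7,160+y/7,.11)[:2] for x,y in ((126,290),(153,228),(247,230),(226,293))];print('stand scene',np.array(S).round(4),np.mean(S,0))
T=[pt(ct,325+x/10,190+y/10,.11)[:2] for x,y in ((268,180),(247,347))];print('stand top left edge',np.array(T).round(4))
B=[pt(ct,325+x/10,190+y/10,.006)[:2] for x,y in ((143,160),(118,405),(350,440))];print('stand foot',np.array(B).round(4), (B[0]+B[2])/2)
E
```

```text
[ 0.41260296 -0.35524505  0.178     ] [ 0.49518254 -0.3255779   0.178     ] [ 0.45389275 -0.34041147  0.178     ] -2.79669647330112 0.08774694403997382
[ 0.48991506 -0.32528418  0.178     ] [ 0.40648777 -0.35800061  0.178     ] [ 0.44820141 -0.3416424   0.178     ] 0.37372515649388216
stand scene [[ 0.4713 -0.3642]
 [ 0.4309 -0.3574]
 [ 0.4352 -0.317 ]
 [ 0.4763 -0.3223]] [ 0.45339178 -0.34021672]
stand top left edge [[ 0.4731 -0.3272]
 [ 0.4277 -0.3207]]
stand foot [[ 0.487  -0.3148]
 [ 0.4147 -0.3063]
 [ 0.4048 -0.3744]] [ 0.44592285 -0.34457838]
```

```bash
python3 - <<'E'
from h import *
plan([.449,-.3415,.26],.365-np.pi/2)
E
```

```text
dist 0.534 turn [-0.023 -0.008  1.583] rows 12
[-0.164, 0.239, -0.062, -0.004, -0.001, 0.264],
[-0.132, 0.259, -0.061, -0.004, -0.001, 0.264],
[-0.096, 0.274, -0.061, -0.004, -0.001, 0.264],
[-0.060, 0.284, -0.060, -0.004, -0.001, 0.264],
[-0.022, 0.290, -0.059, -0.004, -0.001, 0.264],
[0.017, 0.290, -0.059, -0.004, -0.001, 0.264],
[0.055, 0.286, -0.058, -0.004, -0.001, 0.264],
[0.092, 0.276, -0.058, -0.004, -0.001, 0.264],
[0.127, 0.262, -0.057, -0.004, -0.001, 0.264],
[0.160, 0.243, -0.057, -0.004, -0.001, 0.264],
[0.191, 0.220, -0.057, -0.004, -0.001, 0.264],
[0.218, 0.193, -0.056, -0.004, -0.001, 0.264],
```

Request:
play_rows --pt "-0.1 0.1 -0.3 0 0 0.264 0" --pt "-0.13 0.26 -0.2 0 0 0.264 0" --pt "-0.1 0.27 -0.1 0 0 0.264 0" --pt "-0.06 0.28 -0.06 0 0 0.264 0" --pt "-0.02 0.29 -0.06 0 0 0.264 0" --force 60

```text
clock: 21.75
position: [0.5156, -0.0188, 0.2615]
ee_rot: [-3.089, 0.459, -0.015]
force: [0.3, 0.3, -0.9]
width: 0.499
```

```bash
python3 - <<'E'
from h import *
st();plan([.449,-.3415,.26],.365-np.pi/2)
E
```

```text
t21.75 p [ 0.5156 -0.0188  0.2615] rv [-3.089  0.459 -0.015] w 0.499 F [ 0.3  0.3 -0.9] q [-0.45  0.22  0.49  1.82 -0.14  1.11 -0.21]
dist 0.3295 turn [-0.022  0.003  0.911] rows 8
[0.025, 0.273, -0.004, -0.005, 0.001, 0.228],
[0.056, 0.269, -0.003, -0.005, 0.001, 0.228],
[0.086, 0.261, -0.003, -0.005, 0.001, 0.228],
[0.115, 0.249, -0.002, -0.005, 0.001, 0.228],
[0.143, 0.234, -0.001, -0.005, 0.001, 0.228],
[0.169, 0.217, -0.001, -0.005, 0.001, 0.228],
[0.192, 0.196, 0.000, -0.005, 0.001, 0.228],
[0.213, 0.173, 0.001, -0.005, 0.001, 0.228],
```

Request:
play_rows --pt "0.025 0.27 0 0 0 0.23 0" --pt "0.056 0.27 0 0 0 0.23 0" --pt "0.086 0.26 0 0 0 0.23 0" --pt "0.115 0.25 0 0 0 0.23 0" --pt "0.143 0.23 0 0 0 0.23 0"

```text
clock: 22.25
position: [0.4669, -0.2282, 0.2584]
ee_rot: [-2.81, 1.353, -0.007]
force: [1.2, -0.7, 0.5]
width: 0.503
```

```bash
python3 - <<'E'
from h import *
st();plan([.449,-.3415,.24],.365-np.pi/2)
E
```

```text
t22.25 p [ 0.4669 -0.2282  0.2584] rv [-2.81   1.353 -0.007] w 0.503 F [ 1.2 -0.7  0.5] q [-0.19  0.26  0.7   1.83 -0.21  1.12 -0.31]
dist 0.1162 turn [-0.021  0.01   0.308] rows 3
[0.172, 0.189, 0.036, -0.014, 0.006, 0.205],
[0.191, 0.170, 0.038, -0.014, 0.006, 0.205],
[0.207, 0.149, 0.039, -0.014, 0.006, 0.205],
```

Request:
play_rows --pt "0.17 0.19 0.03 -0.014 0 0.2 0" --pt "0.19 0.17 0.03 -0.014 0 0.2 0" --pt "0.12 0.08 0.03 -0.014 0 0.15 0" --pt "0 0 0 0 0 0 0" --pt "0 0 0 0 0 0 0"

```text
clock: 22.75
position: [0.4447, -0.3352, 0.242]
ee_rot: [-2.593, 1.773, 0.016]
force: [0.9, 0.4, 0.0]
width: 0.501
```

```bash
python3 - <<'E'
from h import *
st();plan([.449,-.3415,.2],.365-np.pi/2)
cv2.imwrite('pics/l1.png',get_image('wrist'))
E
```

```text
t22.75 p [ 0.4447 -0.3352  0.242 ] rv [-2.593  1.773  0.016] w 0.501 F [0.9 0.4 0. ] q [-0.02  0.38  0.79  1.76 -0.29  1.14 -0.34]
dist 0.0427 turn [0.005 0.009 0.006] rows 1
[0.052, -0.013, 0.280, 0.011, 0.018, 0.013],
```

View pics/l1.png

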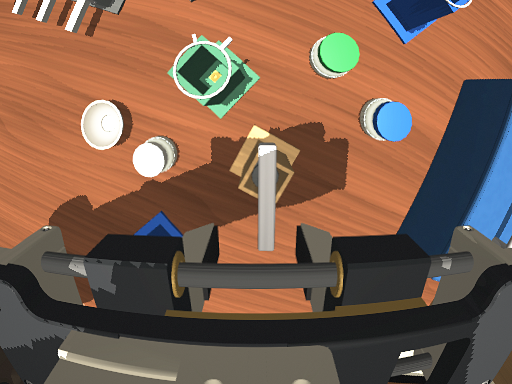

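```bash
python3 - <<'E'
from h import *
cm=camera_model('wrist')
a=pt(cm,266.5,147,.178,True);b=pt(cm,266,250,.178,True);print(a,b,(a+b)/2,np.linalg.norm(a-b),np.arctan2(*(a-b)[1::-1]))
print('ring',pt(cm,203,69,.125,True))
for u,v in((169,40),(228,40)): 
    q=pt(cm,u,v,.125,True); c=pt(cm,203,69,.125,True); print(np.arctan2(*(q-c)[1::-1]))
E
```

```text
[ 0.48887543 -0.32453054  0.178     ] [ 0.40748324 -0.35683731  0.178     ] [ 0.44817934 -0.34068392  0.178     ] 0.08756949211760619 0.37785456311190907
ring [ 0.52935075 -0.24722441  0.125     ]
1.1920111506533022
-0.34049017324641323
```

Request:
play_rows --pt "0.045 -0.01 0.28 0.01 0.015 0.01 0" --pt "0 0 0.15 0 0 0 0" --pt "0 0 0 0 0 0 0"

```text
clock: 23.1
position: [0.451, -0.3369, 0.177]
ee_rot: [-2.594, 1.766, -0.002]
force: [0.4, -0.0, 0.6]
width: 0.502
```

```bash
python3 - <<'E'
from h import *
st();plan([.4483,-.341,.151],.375-np.pi/2)
E
```

```text
t23.10 p [ 0.451  -0.3369  0.177 ] rv [-2.594e+00  1.766e+00 -2.000e-03] w 0.502 F [ 0.4 -0.   0.6] q [ 0.02  0.45  0.74  1.83 -0.36  1.   -0.28]
dist 0.0265 turn [-0.004  0.001  0.001] rows 1
[0.019, 0.027, 0.173, -0.008, 0.002, 0.001],
```

Request:
play_rows --pt "0.02 0.027 0.15 -0.008 0 0 0" --pt "0 0 0.02 0 0 0 0" --pt "0 0 0 0 0 0 0"

```text
clock: 23.4
position: [0.4506, -0.3387, 0.1538]
ee_rot: [-2.6, 1.758, -0.001]
force: [-0.1, -0.4, -0.1]
width: 0.504
```

```bash
python3 - <<'E'
from h import *
st();plan([.4483,-.341,.151],.375-np.pi/2)
E
```

```text
t23.40 p [ 0.4506 -0.3387  0.1538] rv [-2.600e+00  1.758e+00 -1.000e-03] w 0.504 F [-0.1 -0.4 -0.1] q [ 0.04  0.48  0.72  1.86 -0.39  0.95 -0.25]
dist 0.0043 turn [-0.003  0.001  0.007] rows 1
[0.008, 0.020, 0.019, -0.005, 0.002, 0.013],
```

Request:
play_rows --pt "0.01 0.025 0.018 0 0 0.01 0.3" --pt "0 0 0 0 0 0 0.6" --pt "0 0 0 0 0 0 1" --pt "0 0 0 0 0 0 1" --pt "0 0 0 0 0 0 1"

```text
clock: 23.9
position: [0.4495, -0.342, 0.1551]
ee_rot: [-2.595, 1.762, -0.009]
force: [0.3, 0.6, -2.6]
width: 0.146
```

```bash
python3 - <<'E'
from h import *
o,R=st();plan([.4483,-.341,.151],.375-np.pi/2);print(np.arctan2(R[1,0],R[0,0]))
cv2.imwrite('pics/l2.png',get_image('wrist'))
E
```

```text
t23.90 p [ 0.4495 -0.342   0.1551] rv [-2.595  1.762 -0.009] w 0.146 F [ 0.3  0.6 -2.6] q [ 0.05  0.47  0.72  1.86 -0.39  0.95 -0.25]
dist 0.0044 turn [-0.007 -0.002  0.003] rows 1
[-0.009, 0.005, 0.027, -0.014, -0.005, 0.006],
-1.1929192064033036
```

View pics/l2.png

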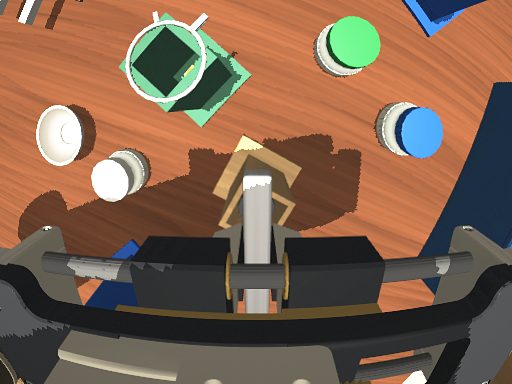

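Request:
play_rows --pt "0 0 -0.1 0 0 0 1" --pt "0 0 -0.2 0 0 0 1" --pt "0 0 -0.2 0 0 0 1"

```text
clock: 24.25
position: [0.4466, -0.3396, 0.2273]
ee_rot: [-2.596, 1.763, 0.006]
force: [2.2, -1.3, -4.9]
width: 0.147
```

```bash
python3 - <<'E'
from h import *
o,R=st();plan([.4495,-.342,.31],.375-np.pi/2)
E
```

```text
t24.25 p [ 0.4466 -0.3396  0.2273] rv [-2.596  1.763  0.006] w 0.147 F [ 2.2 -1.3 -4.9] q [-0.    0.39  0.78  1.77 -0.31  1.11 -0.31]
dist 0.0827 turn [-0.     0.005  0.003] rows 2
[0.010, -0.006, -0.276, -0.000, 0.005, 0.003],
[0.010, -0.006, -0.276, -0.000, 0.005, 0.003],
```

Request:
play_rows --pt "0.01 -0.006 -0.25 0 0 0 1" --pt "0.01 -0.006 -0.25 0 0 0 1" --pt "0 0 -0.05 0 0 0 1" --pt "0 0 0 0 0 0 1"

```text
clock: 24.65
position: [0.4495, -0.3424, 0.3149]
ee_rot: [-2.596, 1.764, 0.003]
force: [0.3, 0.1, -3.1]
width: 0.145
```

```bash
python3 - <<'E'
from h import *
o,R=st()
cv2.imwrite('pics/l3.png',get_image('wrist'))
s=get_image('scene');cv2.imwrite('pics/l3s.png',s);crop(s,100,90,260,260,4,'pics/l3ss.png')
t=get_image('top');cv2.imwrite('pics/l3t.png',t);crop(t,130,110,400,250,2.9,'pics/l3tt.png')
E
```

```text
t24.65 p [ 0.4495 -0.3424  0.3149] rv [-2.596  1.764  0.003] w 0.145 F [ 0.3  0.1 -3.1] q [-0.03  0.33  0.81  1.63 -0.25  1.29 -0.37]
```

View pics/l3.png

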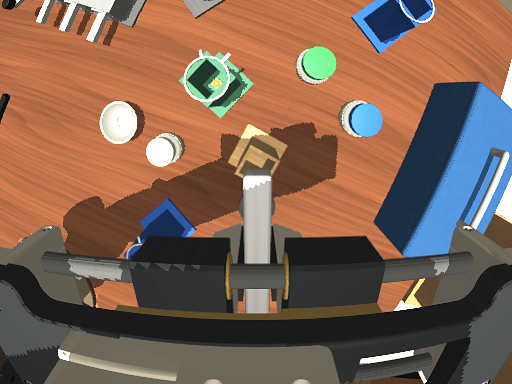

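View pics/l3ss.png

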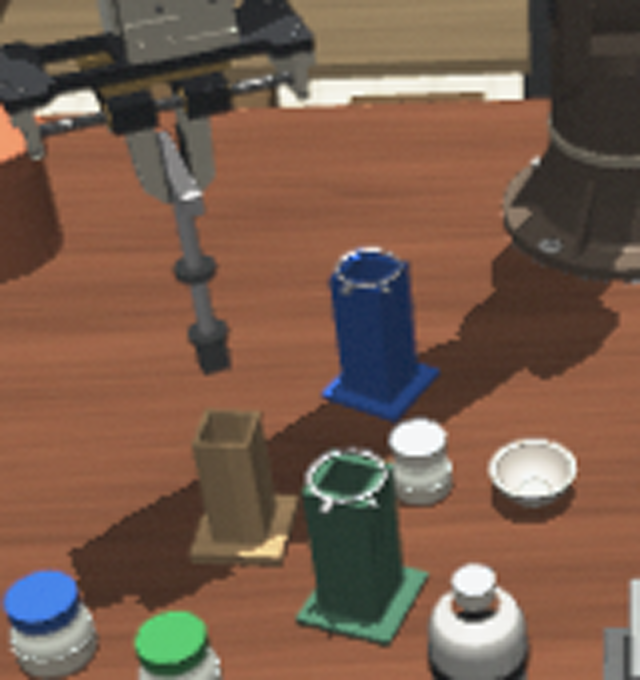

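View pics/l3tt.png

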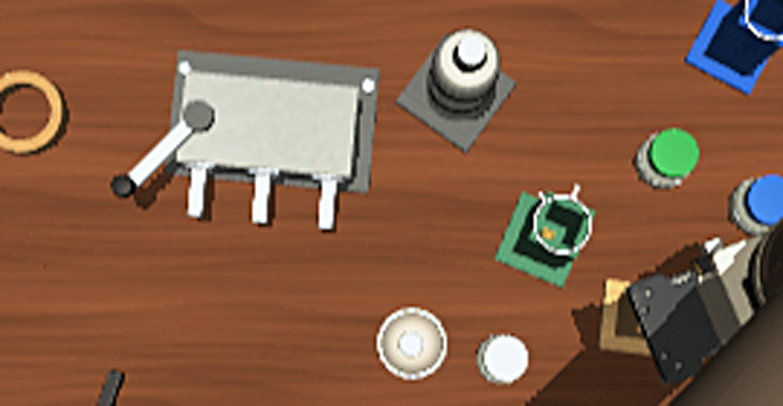

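```bash
python3 - <<'E'
from h import *
o,R=st();p=o['position'];cs=camera_model('scene')
for h in (.16,.085,.029,0.0):
    X=p+R[:,2]*(.1451-h); q=proj(cs,X); print(h,X.round(3),((q-[100,90])*4).round(1))
s=cv2.imread('pics/l3s.png');crop(s,135,130,165,190,10,'pics/l3k.png')
# riser detailed: ring center from l3t & wrist l3
cm=camera_model('wrist');w=cv2.imread('pics/l3.png');crop(w,170,35,270,185,5,'pics/l3r.png');t=cv2.imread('pics/l3t.png');crop(t,295,170,345,215,12,'pics/l3rt.png')
E
```

```text
t24.80 p [ 0.4488 -0.3418  0.313 ] rv [-2.596  1.764  0.008] w 0.147 F [-0.2  0.  -2.4] q [-0.03  0.33  0.81  1.63 -0.25  1.29 -0.37]
0.16 [ 0.449 -0.342  0.328] [177.3 172.1]
0.085 [ 0.449 -0.341  0.253] [196.1 266.3]
0.029 [ 0.448 -0.341  0.197] [209.1 331.3]
0.0 [ 0.448 -0.341  0.168] [215.4 363.3]
```

View pics/l3k.png

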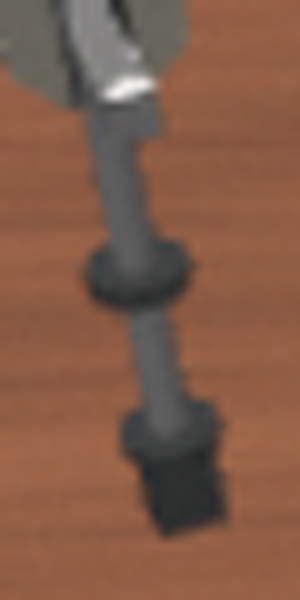

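View pics/l3r.png

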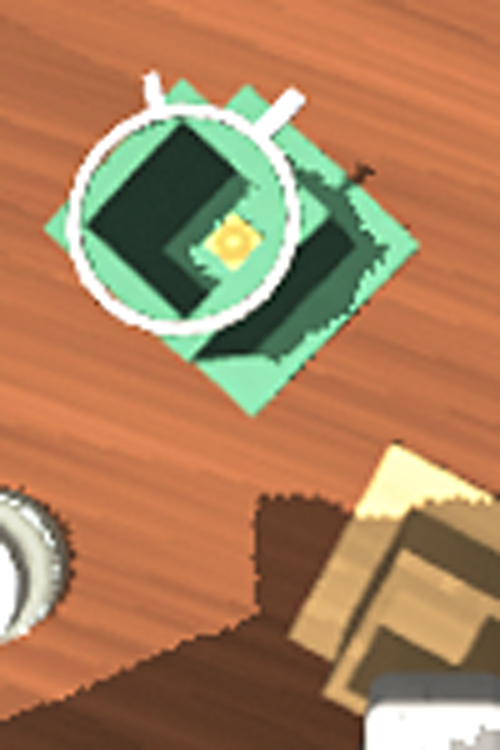

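View pics/l3rt.png

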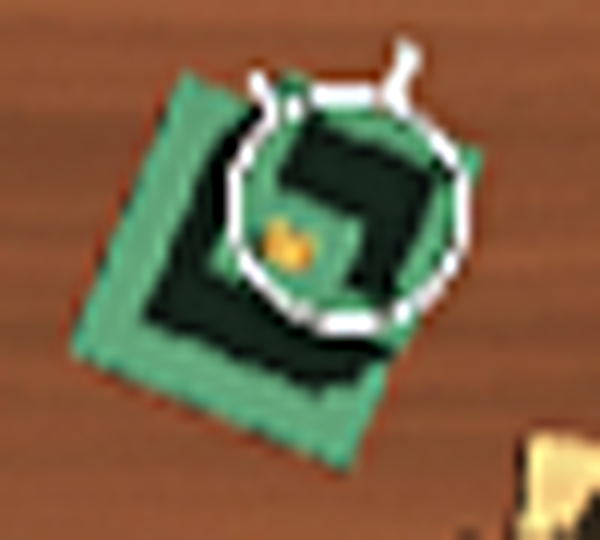

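```bash
python3 - <<'E'
from h import *
o,R=st();ct=camera_model('top');cw=camera_model('wrist')
# NB wrist pose at pic l3 approx same (moved 2mm)
print('ring top',pt(ct,295+347/12,170+208/12,.125),'stem top',pt(ct,295+288/12,170+245/12,.045))
print('ring w',pt(cw,170+184/5,35+218/5,.125,True),'stem w',pt(cw,170+232/5,35+241/5,.045,True))
c=pt(ct,295+347/12,170+208/12,.125)
for x,y in ((405,45),(258,75)):
    q=pt(ct,295+x/12,170+y/12,.125);print('mark ang',np.arctan2(*(q-c)[1::-1]))
c=pt(cw,170+184/5,35+218/5,.125,True)
for x,y in ((297,92),(150,75)):
    q=pt(cw,170+x/5,35+y/5,.125,True);print('w mark ang',np.arctan2(*(q-c)[1::-1]))
f=[pt(cw,170+x/5,35+y/5,.004,True) for x,y in ((45,228),(255,413),(418,243))];print('foot c',(f[0]+f[2])/2,'edge',np.arctan2(*(f[0]-f[1])[1::-1]),np.arctan2(*(f[2]-f[1])[1::-1]))
f=[pt(ct,295+x/12,170+y/12,.004) for x,y in ((185,72),(72,352),(347,470))];print('foot top c',(f[0]+f[2])/2,np.arctan2(*(f[0]-f[1])[1::-1]),np.arctan2(*(f[1]-f[2])[1::-1]))
E
```

```text
t24.80 p [ 0.4488 -0.3418  0.313 ] rv [-2.596  1.764  0.008] w 0.147 F [-0.2  0.  -2.4] q [-0.03  0.33  0.81  1.63 -0.25  1.29 -0.37]
ring top [ 0.52729747 -0.2495135   0.125     ] stem top [ 0.52840731 -0.24893523  0.045     ]
ring w [ 0.52718424 -0.24688392  0.125     ] stem w [ 0.52659673 -0.24716436  0.045     ]
mark ang -0.3497035322112637
mark ang 0.580111815893428
w mark ang -0.3586474096157358
w mark ang 0.6022199398773967
foot c [ 0.52906821 -0.23879207  0.004     ] edge 1.2011520226590147 -0.39040695988655655
foot top c [ 0.52698791 -0.24987983  0.004     ] -0.3868118481757095 1.1681957560881377
```

```bash
cat >> h.py <<'E'
RC=np.array([.5275,-.2485]);RY=-.375
E
python3 - <<'E'
from h import *
plan([.5275,-.2485,.31],RY-np.pi/2)
E
```

```text
dist 0.1221 turn [0.003 0.005 0.752] rows 6
[-0.064, -0.119, 0.004, 0.001, 0.002, 0.251],
[-0.079, -0.110, 0.004, 0.001, 0.002, 0.251],
[-0.092, -0.100, 0.004, 0.001, 0.002, 0.251],
[-0.104, -0.088, 0.004, 0.001, 0.002, 0.251],
[-0.114, -0.074, 0.003, 0.001, 0.002, 0.251],
[-0.122, -0.059, 0.003, 0.001, 0.002, 0.251],
```

Request:
play_rows --pt "-0.064 -0.119 0 0 0 0.25 1" --pt "-0.079 -0.11 0 0 0 0.25 1" --pt "-0.092 -0.1 0 0 0 0.25 1" --pt "-0.1 -0.088 0 0 0 0.25 1" --pt "-0.1 -0.074 0 0 0 0.25 1"

```text
clock: 25.3
position: [0.5106, -0.2654, 0.3052]
ee_rot: [1.89, -2.503, -0.026]
force: [0.4, -0.6, -3.1]
width: 0.143
```

```bash
python3 - <<'E'
from h import *
st();plan([.5275,-.2485,.295],RY-np.pi/2)
E
```

```text
t25.30 p [ 0.5106 -0.2654  0.3052] rv [ 1.89  -2.503 -0.026] w 0.143 F [ 0.4 -0.6 -3.1] q [-0.26  0.4   0.95  1.61 -0.34  1.32 -1.11]
dist 0.026 turn [0.017 0.005 0.098] rows 1
[-0.139, -0.078, 0.068, 0.034, 0.010, 0.195],
```

Request:
play_rows --pt "-0.09 -0.05 0.02 0.03 0 0.12 1" --pt "-0.04 -0.02 0.03 0 0 0.06 1" --pt "0 0 0 0 0 0 1" --pt "0 0 0 0 0 0 1"

```text
clock: 25.7
position: [0.5267, -0.244, 0.2903]
ee_rot: [1.773, -2.589, -0.02]
force: [-0.1, -0.7, -2.6]
width: 0.146
```

```bash
python3 - <<'E'
from h import *
st();plan([.5275,-.2485,.285],RY-np.pi/2)
E
```

```text
t25.70 p [ 0.5267 -0.244   0.2903] rv [ 1.773 -2.589 -0.02 ] w 0.146 F [-0.1 -0.7 -2.6] q [-0.31  0.43  0.97  1.63 -0.37  1.29 -1.22]
dist 0.007 turn [0.013 0.004 0.005] rows 1
[0.026, -0.016, 0.035, 0.025, 0.007, 0.010],
```

Request:
play_rows --pt "0.026 -0.016 0.02 0.025 0.007 0.01 1" --pt "0 0 0 0 0 0 1"

```text
clock: 25.9
position: [0.5264, -0.2498, 0.2863]
ee_rot: [1.767, -2.596, -0.0]
force: [-0.3, -0.2, -3.2]
width: 0.147
```

```bash
python3 - <<'E'
from h import *
o,R=st();plan([.5275,-.2485,.285],RY-np.pi/2)
cv2.imwrite('pics/n1.png',get_image('wrist'))
s=get_image('scene');crop(s,130,90,260,270,4,'pics/n1s.png')
t=get_image('top');crop(t,280,140,380,240,6,'pics/n1t.png')
cs=camera_model('scene');p=o['position']
for h in (.16,.085,.029,0.0): print(h,(proj(cs,p+R[:,2]*(.1451-h))-[130,90])*4)
E
```

```text
t25.90 p [ 0.5264 -0.2498  0.2863] rv [ 1.767 -2.596 -0.   ] w 0.147 F [-0.3 -0.2 -3.2] q [-0.31  0.43  0.97  1.64 -0.37  1.27 -1.22]
dist 0.0021 turn [ 0.001 -0.001 -0.   ] rows 1
[-0.011, -0.004, 0.009, 0.001, -0.001, -0.001],
0.16 [196.46618146 266.92415044]
0.085 [208.75639315 360.01722817]
0.029 [217.21289266 424.07158186]
0.0 [221.37295672 455.58228135]
```

View pics/n1.png

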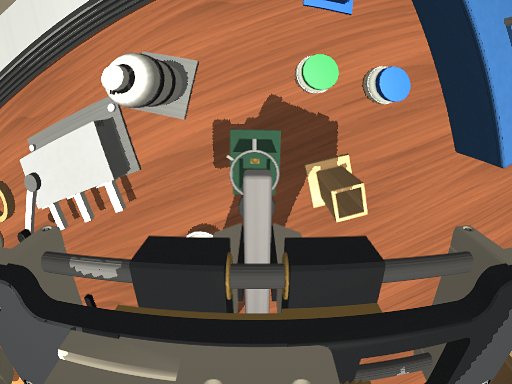

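View pics/n1s.png

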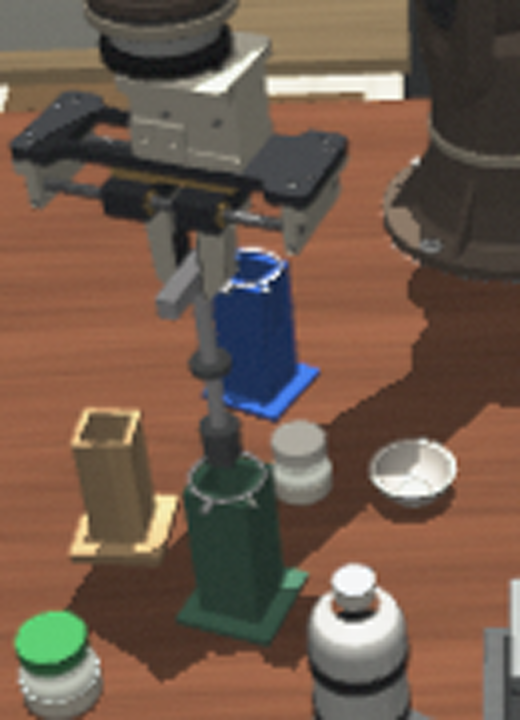

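View pics/n1t.png

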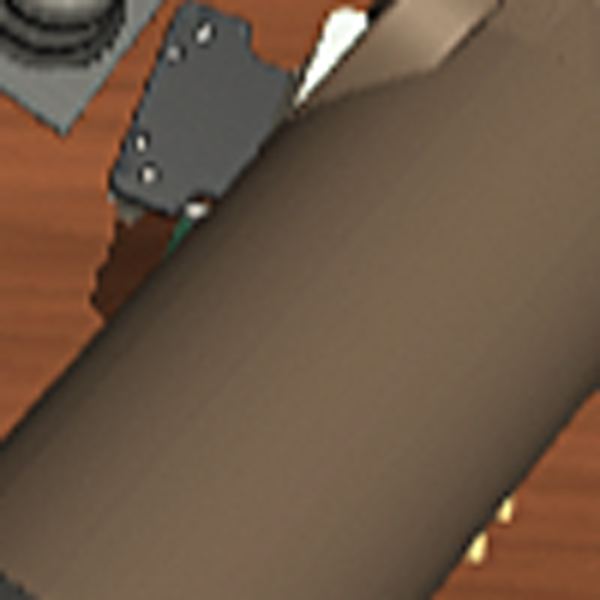

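```bash
python3 - <<'E'
from h import *
cs=camera_model('scene')
print((proj(cs,[RC[0],RC[1],.125])-[130,90])*4, pt(cs,130+229/4,90+479/4,.125))
E
python3 -c "
import cv2
s=cv2.imread('pics/n1s.png');cv2.imwrite('pics/n1k.png',cv2.resize(s[380:530,150:300],None,fx=4,fy=4,interpolation=cv2.INTER_CUBIC))"
```

```text
[225.46694937 473.80932759] [ 0.53317945 -0.24579284  0.125     ]
```

View pics/n1k.png

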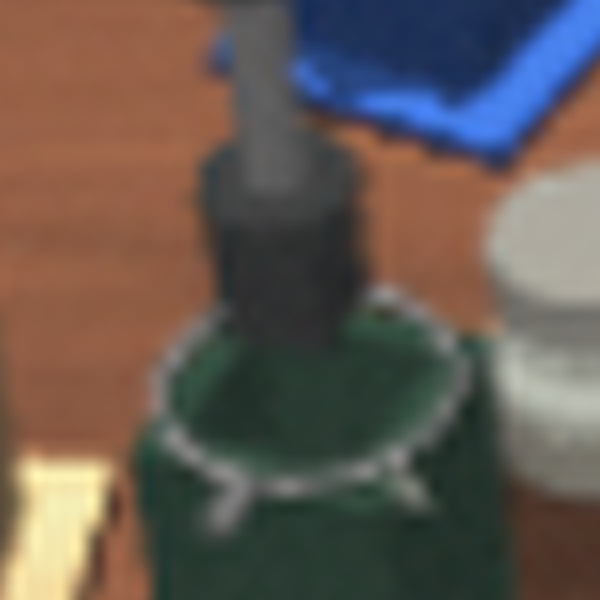

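Request:
play_rows --pt "-0.011 -0.004 0.12 0 0 0 1" --pt "0 0 0.1 0 0 0 1" --pt "0 0 0.08 0 0 0 1"

```text
clock: 26.35
position: [0.5294, -0.2494, 0.2433]
ee_rot: [-1.766, 2.594, -0.006]
force: [-0.2, 0.1, -2.8]
width: 0.145
```

```bash
python3 - <<'E'
from h import *
st();plan([.5275,-.2485,.21],RY-np.pi/2)
E
```

```text
t26.35 p [ 0.5294 -0.2494  0.2433] rv [-1.766  2.594 -0.006] w 0.145 F [-0.2  0.1 -2.8] q [-0.29  0.46  0.94  1.71 -0.41  1.18 -1.19]
dist 0.0334 turn [-0.005  0.001 -0.   ] rows 1
[-0.001, 0.015, 0.222, -0.010, 0.002, -0.000],
```

Bottom is 27 mm inside the shaft with no contact. Continue.

Request:
play_rows --pt "0 0.013 0.1 -0.01 0 0 1" --pt "0 0 0.1 0 0 0 1" --pt "0 0 0.03 0 0 0 1"

```text
clock: 26.65
position: [0.527, -0.2484, 0.2059]
ee_rot: [-1.768, 2.596, 0.003]
force: [0.1, 0.8, -3.4]
width: 0.146
```

```bash
python3 - <<'E'
from h import *
st();plan([.5275,-.2485,.195],RY-np.pi/2)
E
```

```text
t26.65 p [ 0.527  -0.2484  0.2059] rv [-1.768  2.596  0.003] w 0.146 F [ 0.1  0.8 -3.4] q [-0.27  0.5   0.91  1.76 -0.44  1.11 -1.16]
dist 0.011 turn [ 0.001  0.001 -0.   ] rows 1
[-0.001, -0.003, 0.073, 0.003, 0.003, -0.000],
```

Request:
play_rows --pt "0 0 0.06 0 0 0 1" --pt "0 0 0.06 0 0 0 1" --pt "0 0 0.05 0 0 0 1"

```text
clock: 26.95
position: [0.5277, -0.2491, 0.1796]
ee_rot: [-1.768, 2.596, 0.0]
force: [0.7, -0.9, -2.1]
width: 0.148
```

```bash
python3 - <<'E'
from h import *
st();plan([.5275,-.2485,.167],RY-np.pi/2)
E
```

```text
t26.95 p [ 0.5277 -0.2491  0.1796] rv [-1.768  2.596  0.   ] w 0.148 F [ 0.7 -0.9 -2.1] q [-0.25  0.53  0.89  1.79 -0.47  1.06 -1.13]
dist 0.0126 turn [-0.     0.001 -0.   ] rows 1
[-0.003, 0.003, 0.084, -0.001, 0.002, -0.000],
```

Request:
play_rows --pt "0 0 0.04 0 0 0 1" --pt "0 0 0.03 0 0 0 1" --pt "0 0 0 0 0 0 1"

```text
clock: 27.25
position: [0.5278, -0.249, 0.1674]
ee_rot: [-1.768, 2.596, 0.001]
force: [0.6, -0.0, -3.0]
width: 0.147
```

```bash
python3 - <<'E'
from h import *
st();plan([.5275,-.2485,.169],RY-np.pi/2)
E
```

```text
t27.25 p [ 0.5278 -0.249   0.1674] rv [-1.768e+00  2.596e+00  1.000e-03] w 0.147 F [ 0.6 -0.  -3. ] q [-0.24  0.54  0.88  1.8  -0.48  1.03 -1.12]
dist 0.0017 turn [-0.     0.001 -0.   ] rows 1
[-0.002, 0.003, -0.011, -0.000, 0.002, -0.000],
```

Request:
play_rows --pt "0 0 -0.01 0 0 -0.25 1" --pt "0 0 0 0 0 -0.25 1" --pt "0 0 0 0 0 -0.25 1" --pt "0 0 0 0 0 -0.25 1" --pt "0 0 0 0 0 -0.25 1"

```text
clock: 27.75
position: [0.5291, -0.2481, 0.1689]
ee_rot: [-2.5, 1.9, -0.001]
force: [-0.0, 0.4, -6.3]
width: 0.152
```

```bash
cat > key.py <<'E'
from h import *
import sys
o,R=st();a=np.arctan2(R[1,0],R[0,0])+np.pi/2
print('key yaw',a,'rel riser',a-RY,'torque',o['ft_torque'].round(3),'tilt',R[:2,2].round(3))
plan([.5275,-.2485,.169],(float(sys.argv[1])+RY if len(sys.argv)>1 else a)-np.pi/2)
E
python3 key.py
```

```text
t27.75 p [ 0.5291 -0.2481  0.1689] rv [-2.5e+00  1.9e+00 -1.0e-03] w 0.152 F [-0.   0.4 -6.3] q [-0.14  0.49  0.7   1.79 -0.37  1.   -0.59]
key yaw 0.27140973808705837 rel riser 0.6464097380870584 torque [-0.054 -0.182 -0.109] tilt [0.002 0.001]
dist 0.0016 turn [-0.002  0.    -0.   ] rows 1
[-0.000, 0.011, -0.000, -0.004, 0.001, -0.000],
```

Torque −0.11 N·m: stem is turning. Continue.

Request:
play_rows --pt "0 0.008 0 0 0 -0.22 1" --pt "0 0 0 0 0 -0.22 1" --pt "0 0 0 0 0 -0.2 1" --pt "0 0 0 0 0 -0.1 1"

```text
clock: 28.15
position: [0.5287, -0.2477, 0.169]
ee_rot: [-2.818, 1.381, -0.004]
force: [1.5, -0.0, -5.4]
width: 0.148
```

```bash
python3 key.py
```

```text
t28.15 p [ 0.5287 -0.2477  0.169 ] rv [-2.818  1.381 -0.004] w 0.148 F [ 1.5 -0.  -5.4] q [-0.07  0.46  0.6   1.79 -0.31  0.98 -0.26]
key yaw 0.6593907053065003 rel riser 1.0343907053065005 torque [-0.039 -0.259 -0.147] tilt [0.004 0.001]
dist 0.0015 turn [-0.004 -0.001  0.   ] rows 1
[-0.001, 0.010, -0.000, -0.007, -0.002, 0.000],
```

Request:
play_rows --pt "0 0.005 0 0 0 -0.2 1" --pt "0 0 0 0 0 -0.15 1" --pt "0 0 0 0 0 -0.1 1"

```text
clock: 28.45
position: [0.5287, -0.2477, 0.1689]
ee_rot: [-2.96, 1.043, -0.006]
force: [1.2, 0.3, -4.6]
width: 0.149
```

```bash
python3 key.py
```

```text
t28.45 p [ 0.5287 -0.2477  0.1689] rv [-2.96   1.043 -0.006] w 0.149 F [ 1.2  0.3 -4.6] q [-0.03  0.45  0.53  1.78 -0.28  0.98 -0.06]
key yaw 0.893195863023943 rel riser 1.268195863023943 torque [ 0.071 -0.26  -0.27 ] tilt [0.005 0.002]
dist 0.0014 turn [-0.005 -0.002  0.   ] rows 1
[-0.003, 0.009, -0.001, -0.009, -0.004, 0.000],
```

Request:
play_rows --pt "0 0 0 0 0 -0.14 1" --pt "0 0 0 0 0 -0.12 1"

```text
clock: 28.65
position: [0.5287, -0.2476, 0.169]
ee_rot: [-3.022, 0.843, -0.006]
force: [0.3, 0.1, -4.8]
width: 0.148
```

```bash
python3 key.py; python3 - <<'E'
from h import *
cv2.imwrite('pics/p1.png',get_image('wrist'))
s=get_image('scene');cv2.imwrite('pics/p1s.png',s);crop(s,160,180,220,260,8,'pics/p1ss.png')
E
```

```text
t28.65 p [ 0.5287 -0.2476  0.169 ] rv [-3.022  0.843 -0.006] w 0.148 F [ 0.3  0.1 -4.8] q [-0.01  0.45  0.5   1.78 -0.26  0.97  0.05]
key yaw 1.0264447693121042 rel riser 1.4014447693121042 torque [ 0.048 -0.198 -0.636] tilt [0.005 0.003]
dist 0.0015 turn [-0.005 -0.003  0.   ] rows 1
[-0.004, 0.009, -0.000, -0.010, -0.006, 0.000],
```

View pics/p1ss.png

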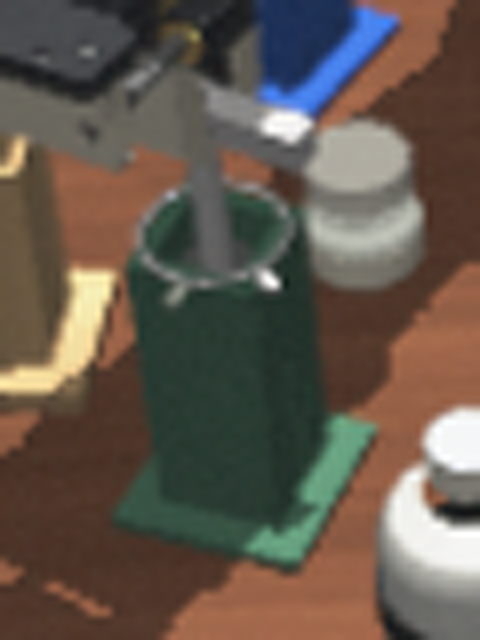

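View pics/p1.png

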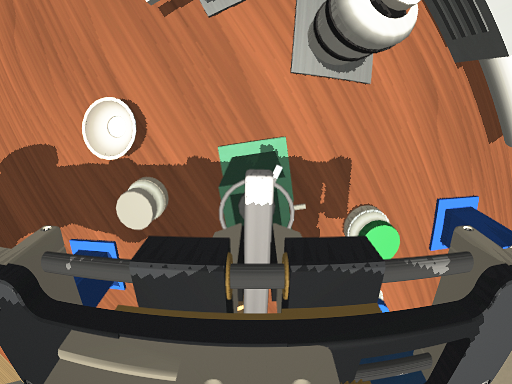

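Request:
play_rows --pt "0 0 0 0 0 0.2 1" --pt "0 0 0 0 0 0.2 1" --pt "0 0 0 0 0 0 0.5" --pt "0 0 0 0 0 0 0.2" --pt "0 0 0 0 0 0 0.2"

```text
clock: 29.25
position: [0.5293, -0.2484, 0.1702]
ee_rot: [-2.917, 1.156, -0.009]
force: [-0.3, 0.1, -0.2]
width: 0.359
```

```bash
python3 key.py
```

```text
t29.25 p [ 0.5293 -0.2484  0.1702] rv [-2.917  1.156 -0.009] w 0.359 F [-0.3  0.1 -0.2] q [-0.04  0.45  0.55  1.78 -0.29  0.98 -0.13]
key yaw 0.8163234028755482 rel riser 1.1913234028755482 torque [-0.089  0.126  0.02 ] tilt [0.007 0.002]
dist 0.0022 turn [-0.006 -0.004  0.   ] rows 1
[-0.008, 0.009, 0.008, -0.012, -0.008, 0.000],
```

Lift and look.

Request:
play_rows --pt "0 0 -0.2 0 0 0 0.1" --pt "0 0 -0.3 0 0 0 0.1" --pt "0 0 -0.2 0 0 0 0.1" --pt "0 0 0 0 0 0 0.1"

```text
clock: 29.65
position: [0.5279, -0.2491, 0.2789]
ee_rot: [-2.921, 1.149, -0.007]
force: [0.0, -0.6, 0.7]
width: 0.445
```

```bash
python3 - <<'E'
from h import *
st()
cv2.imwrite('pics/q1.png',get_image('wrist'))
t=get_image('top');cv2.imwrite('pics/q1t.png',t)
plan([.68,-.1610,.24],-1.2)
E
```

```text
t29.65 p [ 0.5279 -0.2491  0.2789] rv [-2.921  1.149 -0.007] w 0.445 F [ 0.  -0.6  0.7] q [-0.08  0.35  0.6   1.64 -0.21  1.21 -0.18]
dist 0.18 turn [-0.002  0.002  0.45 ] rows 5
[0.071, -0.224, 0.048, -0.001, 0.001, 0.180],
[0.050, -0.230, 0.048, -0.001, 0.001, 0.180],
[0.029, -0.233, 0.048, -0.001, 0.001, 0.180],
[0.008, -0.235, 0.047, -0.001, 0.001, 0.180],
[-0.013, -0.235, 0.047, -0.001, 0.001, 0.180],
```

View pics/q1.png

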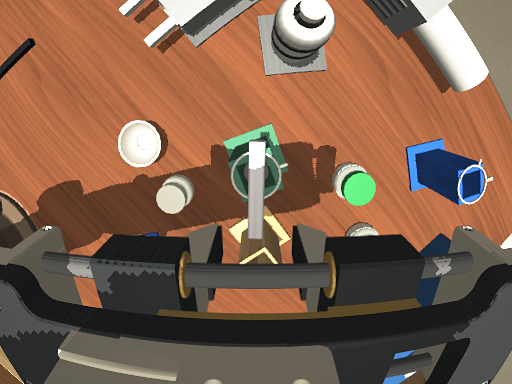

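```bash
python3 - <<'E'
from h import *
plan([.68,-.161,.23])
E
```

```text
dist 0.1822 turn [0. 0. 0.] rows 5
[0.071, -0.224, 0.061, 0.000, 0.000, 0.000],
[0.071, -0.224, 0.061, 0.000, 0.000, 0.000],
[0.071, -0.224, 0.061, 0.000, 0.000, 0.000],
[0.071, -0.224, 0.061, 0.000, 0.000, 0.000],
[0.071, -0.224, 0.061, 0.000, 0.000, 0.000],
```

Request:
play_rows --pt "0.07 -0.224 0 0 0 0 1" --pt "0.07 -0.224 0.03 0 0 0 1" --pt "0.07 -0.224 0.06 0 0 0 1" --pt "0.07 -0.224 0.06 0 0 0 1" --pt "0.05 -0.1 0.06 0 0 0 1" --force 30

```text
clock: 30.25
position: [0.6644, -0.1719, 0.2377]
ee_rot: [-2.918, 1.154, 0.011]
force: [-0.0, 0.3, -0.2]
width: 0.067
```

Request:
play_rows --pt "0 0 0 0 0 0 1" --pt "0 0 0 0 0 0 1"

```text
clock: 30.45
position: [0.664, -0.1695, 0.2321]
ee_rot: [-2.922, 1.149, 0.023]
force: [-0.8, -0.4, 0.3]
width: 0.004
```

```bash
python3 - <<'E'
from h import *
st();plan([.68,-.161,.185])
cv2.imwrite('pics/r1.png',get_image('wrist'))
E
```

```text
t30.45 p [ 0.664  -0.1695  0.2321] rv [-2.922  1.149  0.023] w 0.004 F [-0.8 -0.4  0.3] q [-0.15  0.58  0.55  1.42 -0.31  1.25 -0.32]
dist 0.0504 turn [0. 0. 0.] rows 2
[0.022, -0.057, 0.156, 0.000, 0.000, 0.000],
[0.022, -0.057, 0.156, 0.000, 0.000, 0.000],
```

View pics/r1.png

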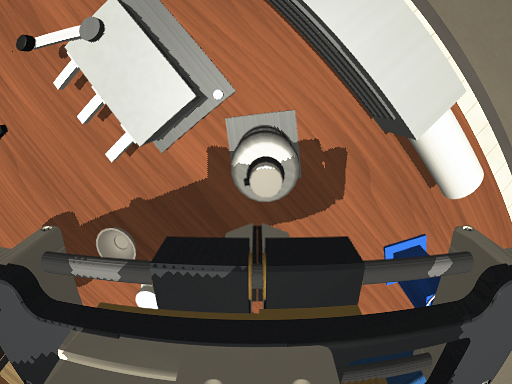

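```bash
python3 - <<'E'
from h import *
o,R=st();q=pt(camera_model('wrist'),266,182,.173,True);print(q)
t=cv2.imread('pics/l3t.png');ct=camera_model('top')
m=(t.min(2)>225).astype(np.uint8);z=np.zeros_like(m);z[118:135,282:300]=m[118:135,282:300];ys,xs=np.where(z);print(len(xs),pt(ct,xs.mean(),ys.mean(),.173))
plan([.681,-.1605,.185],R_t=Rdown(np.arctan2(R[1,0],R[0,0])))
E
```

```text
t30.50 p [ 0.6637 -0.1693  0.232 ] rv [-2.922  1.149  0.023] w 0.003 F [-0.2  0.1 -0.2] q [-0.15  0.58  0.55  1.42 -0.31  1.25 -0.32]
[ 0.68094976 -0.15942741  0.173     ]
132 [ 0.67851672 -0.15531089  0.173     ]
dist 0.0508 turn [0.004 0.015 0.   ] rows 2
[0.024, -0.061, 0.156, 0.004, 0.015, 0.000],
[0.023, -0.061, 0.156, 0.004, 0.015, 0.000],
```

Request:
play_rows --pt "0.024 -0.06 0.1 0 0.015 0 1" --pt "0.024 -0.06 0.1 0 0.015 0 1" --pt "0 0 0.04 0 0 0 1" --pt "0 0 0 0 0 0 1"

```text
clock: 30.9
position: [0.6786, -0.1645, 0.1958]
ee_rot: [2.917, -1.155, 0.001]
force: [-0.1, 0.6, -0.6]
width: 0.001
```

```bash
python3 - <<'E'
from h import *
o,R=st();plan([.6805,-.160,.175],R_t=Rdown(np.arctan2(R[1,0],R[0,0])))
E
```

```text
t30.90 p [ 0.6786 -0.1645  0.1958] rv [ 2.917e+00 -1.155e+00  1.000e-03] w 0.001 F [-0.1  0.6 -0.6] q [-0.16  0.62  0.54  1.44 -0.32  1.17 -0.33]
dist 0.0213 turn [ 0.004 -0.002 -0.   ] rows 1
[-0.012, -0.031, 0.138, 0.008, -0.004, -0.000],
```

Request:
play_rows --pt "-0.012 -0.03 0.05 0 0 0 1" --pt "0 0 0.06 0 0 0 1" --pt "0 0 0.03 0 0 0 1"

```text
clock: 31.2
position: [0.6803, -0.1611, 0.1752]
ee_rot: [2.916, -1.157, 0.004]
force: [0.2, 0.0, 0.1]
width: 0.004
```

```bash
python3 - <<'E'
from h import *
o,R=st();plan([.6805,-.160,.167],R_t=Rdown(np.arctan2(R[1,0],R[0,0])))
s=get_image('scene');crop(s,170,180,270,290,6,'pics/r2.png')
E
```

```text
t31.20 p [ 0.6803 -0.1611  0.1752] rv [ 2.916 -1.157  0.004] w 0.004 F [0.2 0.  0.1] q [-0.16  0.63  0.53  1.46 -0.33  1.13 -0.33]
dist 0.0083 turn [ 0.003 -0.004 -0.   ] rows 1
[-0.004, -0.006, 0.055, 0.006, -0.008, -0.000],
```

View pics/r2.png

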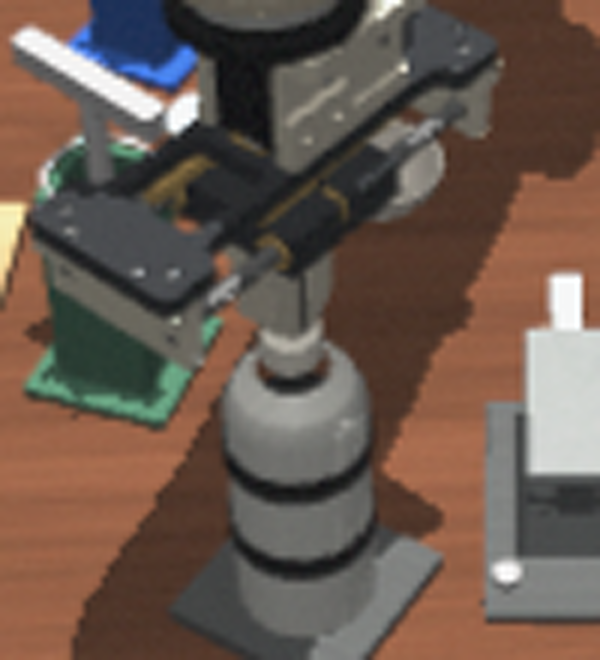

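Fingertips are right on the cap. Press.

Request:
play_rows --pt "0 0 0.03 0 0 0 1" --pt "0 0 0.03 0 0 0 1"

```text
clock: 31.45
position: [0.6806, -0.161, 0.1669]
ee_rot: [2.917, -1.157, 0.005]
force: [-13.2, 5.2, 42.2]
width: 0.003
```

Request:
play_rows --pt "0 0 0.03 0 0 0 1" --pt "0 0 0.03 0 0 0 1"

```text
clock: 31.65
position: [0.6807, -0.1611, 0.1669]
ee_rot: [-2.92, 1.158, -0.01]
force: [-17.7, 5.8, 38.8]
width: 0.003
```

Request:
play_rows --pt "0 0 -0.05 0 0 0 1" --pt "0 0 -0.2 0 0 0 1" --pt "0 0 -0.25 0 0 0 1" --pt "0 0 0 0 0 0 0.2"

```text
clock: 32.05
position: [0.68, -0.1616, 0.2467]
ee_rot: [-2.918, 1.158, -0.014]
force: [0.2, 0.3, 0.4]
width: 0.056
```

```bash
python3 - <<'E'
from h import *
o,R=st()
s=get_image('scene');crop(s,170,160,270,290,6,'pics/r3.png')
t=get_image('top');cv2.imwrite('pics/r3t.png',t);crop(t,290,150,380,230,8,'pics/r3tt.png')
cv2.imwrite('pics/r3w.png',get_image('wrist'))
E
```

```text
t32.05 p [ 0.68   -0.1616  0.2467] rv [-2.918  1.158 -0.014] w 0.056 F [0.2 0.3 0.4] q [-0.17  0.58  0.55  1.38 -0.31  1.26 -0.35]
```

View pics/r3.png

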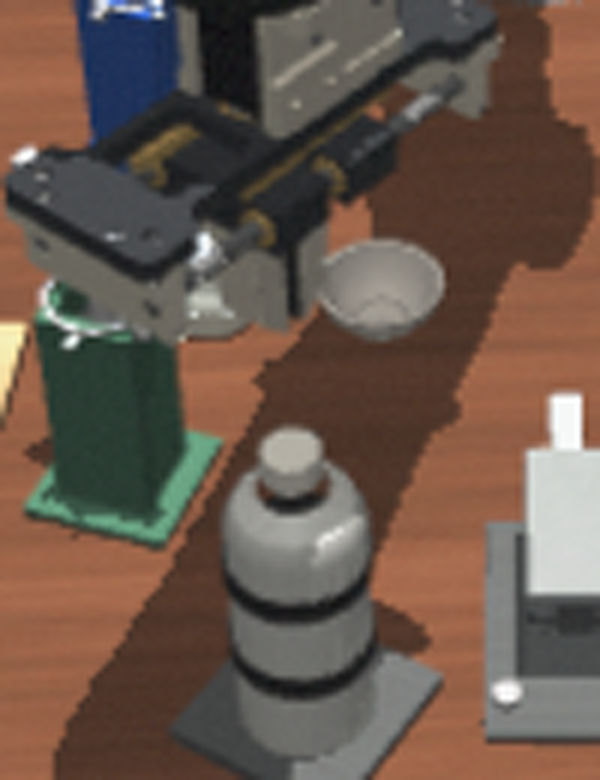

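View pics/r3tt.png

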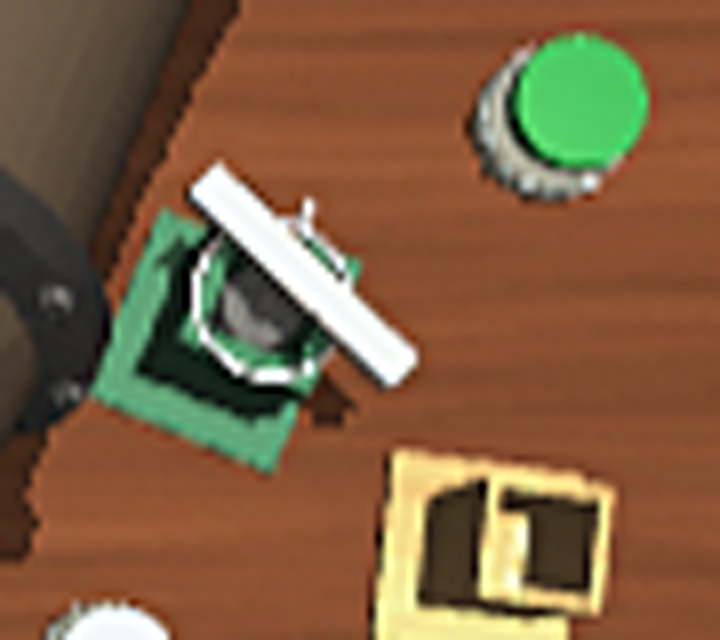

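```bash
python3 - <<'E'
from h import *
ct=camera_model('top');t=cv2.imread('pics/r3t.png')
m=(t.min(2)>200).astype(np.uint8);z=np.zeros_like(m);z[168:200,311:345]=m[168:200,311:345]
n,l,s_,c=cv2.connectedComponentsWithStats(z);i=1+s_[1:,4].argmax();ys,xs=np.where(l==i)
P=np.array([pt(ct,u,v,.190)[:2]*1000 for u,v in zip(xs,ys)],np.float32);print(cv2.minAreaRect(P))
f=lambda x,y,z:pt(ct,290+x/8,150+y/8,z)
a=f(207,178,.19);b=f(402,371,.19);print(a,b,(a+b)/2,np.arctan2(*(a-b)[1::-1]),np.linalg.norm(a-b))
S=[f(x,y,.11)[:2] for x,y in ((490,480),(612,490),(600,612),(480,598))];print('stand top',np.array(S).round(4),np.mean(S,0))
H=[f(x,y,.11)[:2] for x,y in ((503,492),(600,500),(588,592))];print('hole',(H[0]+H[2])/2, np.linalg.norm(H[0]-H[1]))
st()
E
```

```text
((529.8181762695312, -249.48904418945312), (88.02005004882812, 17.99671173095703), 46.7736701965332)
[ 0.557742   -0.21829705  0.19      ] [ 0.49617987 -0.27961874  0.19      ] [ 0.52696094 -0.24895789  0.19      ] 0.7834415891098243 0.0868921451807035
stand top [[ 0.4676 -0.3256]
 [ 0.4645 -0.367 ]
 [ 0.4231 -0.362 ]
 [ 0.4276 -0.3215]] [ 0.44570805 -0.34405888]
hole [ 0.44671155 -0.34405643] 0.033006512027166895
t32.20 p [ 0.6776 -0.1601  0.2407] rv [-2.919e+00  1.158e+00 -1.000e-03] w 0.173 F [ 0.4 -0.2 -1. ] q [-0.17  0.58  0.55  1.39 -0.31  1.26 -0.35]
```

```bash
python3 - <<'E'
from h import *
plan([.528,-.249,.245],.785-np.pi/2)
E
```

```text
dist 0.1741 turn [-0.001  0.     0.03 ] rows 4
[-0.080, 0.279, -0.007, -0.000, 0.000, 0.015],
[-0.078, 0.279, -0.007, -0.000, 0.000, 0.015],
[-0.076, 0.280, -0.007, -0.000, 0.000, 0.015],
[-0.074, 0.281, -0.007, -0.000, 0.000, 0.015],
```

Request:
play_rows --pt "-0.08 0.28 -0.02 0 0 0.015 0" --pt "-0.08 0.28 0 0 0 0.015 0" --pt "-0.076 0.28 0 0 0 0.015 0" --pt "-0.06 0.18 0 0 0 0.015 0" --pt "0 0 0 0 0 0 0" --force 60

```text
clock: 32.7
position: [0.5322, -0.2392, 0.2347]
ee_rot: [2.903, -1.198, -0.018]
force: [0.4, -0.2, -0.3]
width: 0.501
```

Request:
play_rows --pt "0 0 0 0 0 0 0"

```text
clock: 32.8
position: [0.5317, -0.2388, 0.2338]
ee_rot: [2.903, -1.199, -0.021]
force: [1.1, 0.9, -0.3]
width: 0.502
```

```bash
python3 - <<'E'
from h import *
cv2.imwrite('pics/t1.png',get_image('wrist'))
st();plan([.528,-.249,.2],.785-np.pi/2)
E
```

```text
t32.85 p [ 0.5316 -0.2389  0.2337] rv [ 2.903 -1.199 -0.021] w 0.499 F [ 0.4 -0.2  0.7] q [-0.09  0.4   0.59  1.69 -0.24  1.14 -0.21]
dist 0.0354 turn [0.006 0.012 0.002] rows 1
[0.033, 0.063, 0.225, 0.012, 0.024, 0.005],
```

View pics/t1.png

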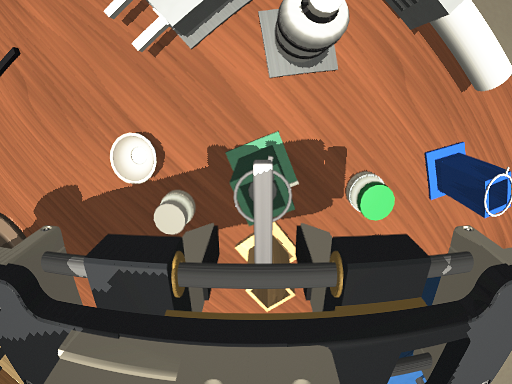

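```bash
python3 - <<'E'
from h import *
cm=camera_model('wrist')
a=pt(cm,263,162,.19,True);b=pt(cm,264,262,.19,True);print(a,b,(a+b)/2,np.linalg.norm(a-b),np.arctan2(*(a-b)[1::-1]))
E
```

```text
[ 0.56061796 -0.21471159  0.19      ] [ 0.50520425 -0.27233192  0.19      ] [ 0.5329111  -0.24352176  0.19      ] 0.07994237139085988 0.8049173544616129
```

Request:
play_rows --pt "0.035 0.06 0.2 0.012 0.024 0 0" --pt "0 0 0.1 0 0 0 0" --pt "0 0 0 0 0 0 0"

```text
clock: 33.15
position: [0.5321, -0.2463, 0.1861]
ee_rot: [-2.907, 1.191, -0.001]
force: [1.3, 0.9, -0.3]
width: 0.494
```

```bash
python3 - <<'E'
from h import *
st();plan([.528,-.249,.165],.785-np.pi/2)
E
```

```text
t33.15 p [ 0.5321 -0.2463  0.1861] rv [-2.907e+00  1.191e+00 -1.000e-03] w 0.494 F [ 1.3  0.9 -0.3] q [-0.06  0.44  0.57  1.76 -0.28  1.02 -0.17]
dist 0.0216 turn [-0.    -0.     0.008] rows 1
[-0.007, 0.032, 0.140, -0.001, -0.001, 0.016],
```

Request:
play_rows --pt "0 0.03 0.12 0 0 0.01 0" --pt "0 0 0.01 0 0 0 0" --pt "0 0 0 0 0 0 0.4"

```text
clock: 33.45
position: [0.5319, -0.2476, 0.1664]
ee_rot: [-2.906, 1.192, -0.0]
force: [0.2, -0.6, 0.3]
width: 0.454
```

```bash
python3 - <<'E'
from h import *
st();plan([.528,-.249,.166],.785-np.pi/2)
E
```

```text
t33.45 p [ 0.5319 -0.2476  0.1664] rv [-2.906  1.192 -0.   ] w 0.454 F [ 0.2 -0.6  0.3] q [-0.05  0.46  0.56  1.78 -0.29  0.98 -0.15]
dist 0.0042 turn [-0.     0.     0.007] rows 1
[-0.012, 0.025, 0.003, -0.000, 0.000, 0.015],
```

Request:
play_rows --pt "-0.008 0.025 0 0 0 0.01 0.5" --pt "0 0 0 0 0 0 1" --pt "0 0 0 0 0 0 1" --pt "0 0 0 0 0 0 1" --pt "0 0 0 0 0 0 1"

```text
clock: 33.95
position: [0.5298, -0.2488, 0.1689]
ee_rot: [-2.904, 1.197, -0.004]
force: [1.5, -0.4, -2.8]
width: 0.145
```

```bash
python3 key.py
```

```text
t33.95 p [ 0.5298 -0.2488  0.1689] rv [-2.904  1.197 -0.004] w 0.145 F [ 1.5 -0.4 -2.8] q [-0.05  0.46  0.56  1.78 -0.29  0.98 -0.15]
key yaw 0.7889341766770721 rel riser 1.163934176677072 torque [-0.023  0.269  0.03 ] tilt [0.003 0.   ]
dist 0.0024 turn [-0.002 -0.002  0.   ] rows 1
[-0.013, 0.009, -0.001, -0.004, -0.004, 0.000],
```

Request:
play_rows --pt "0 0.005 0 0 0 0.27 1" --pt "0 0 0 0 0 0.27 1" --pt "0 0 0 0 0 0.27 1" --pt "0 0 0 0 0 0.27 1" --pt "0 0 0 0 0 0.27 1"

```text
clock: 34.45
position: [0.5288, -0.2492, 0.1689]
ee_rot: [-2.319, 2.116, -0.002]
force: [-0.7, 0.4, -2.7]
width: 0.152
```

```bash
python3 key.py
```

```text
t34.45 p [ 0.5288 -0.2492  0.1689] rv [-2.319e+00  2.116e+00 -2.000e-03] w 0.152 F [-0.7  0.4 -2.7] q [-0.17  0.5   0.75  1.79 -0.4   1.01 -0.74]
key yaw 0.09115544897739158 rel riser 0.4661554489773916 torque [-0.169  0.348  0.146] tilt [0.002 0.001]
dist 0.0014 turn [-0.003  0.001 -0.   ] rows 1
[-0.005, 0.008, -0.001, -0.005, 0.002, -0.000],
```

Request:
play_rows --pt "0 0.005 0 0 0 0.26 1" --pt "0 0 0 0 0 0.26 1" --pt "0 0 0 0 0 0.24 1" --pt "0 0 0 0 0 0.2 1"

```text
clock: 34.85
position: [0.528, -0.2489, 0.1689]
ee_rot: [-1.723, 2.624, -0.001]
force: [-1.3, -0.0, -2.6]
width: 0.145
```

```bash
python3 key.py
```

```text
t34.85 p [ 0.528  -0.2489  0.1689] rv [-1.723e+00  2.624e+00 -1.000e-03] w 0.145 F [-1.3 -0.  -2.6] q [-0.25  0.54  0.89  1.8  -0.48  1.04 -1.15]
key yaw -0.40899851842786217 rel riser -0.03399851842786217 torque [-0.107  0.366  0.117] tilt [0.002 0.001]
dist 0.0006 turn [-0.002  0.002 -0.   ] rows 1
[-0.001, 0.004, -0.001, -0.003, 0.003, -0.000],
```

Request:
play_rows --pt "0 0 0 0 0 0.2 1" --pt "0 0 0 0 0 0.15 1" --pt "0 0 0 0 0 0.15 1"

```text
clock: 35.15
position: [0.5277, -0.2487, 0.1689]
ee_rot: [-1.368, 2.827, -0.0]
force: [-0.2, 0.5, -1.7]
width: 0.148
```

```bash
python3 key.py
```

```text
t35.15 p [ 0.5277 -0.2487  0.1689] rv [-1.368  2.827 -0.   ] w 0.148 F [-0.2  0.5 -1.7] q [-0.29  0.57  0.96  1.8  -0.53  1.06 -1.36]
key yaw -0.6695063554581857 rel riser -0.2945063554581857 torque [-0.028  0.399  0.246] tilt [0.001 0.001]
dist 0.0003 turn [-0.001  0.001 -0.   ] rows 1
[0.000, 0.002, -0.001, -0.001, 0.003, -0.000],
```

Request:
play_rows --pt "0 0 0 0 0 0.15 1" --pt "0 0 0 0 0 0.15 1"

```text
clock: 35.35
position: [0.5277, -0.2483, 0.1689]
ee_rot: [-1.147, 2.924, 0.001]
force: [-2.1, 1.0, -0.8]
width: 0.146
```

```bash
python3 key.py; python3 - <<'E'
from h import *
s=get_image('scene');cv2.imwrite('pics/u1s.png',s);crop(s,160,180,220,260,8,'pics/u1.png')
E
```

```text
t35.35 p [ 0.5277 -0.2483  0.1689] rv [-1.147e+00  2.924e+00  1.000e-03] w 0.146 F [-2.1  1.  -0.8] q [-0.31  0.59  1.01  1.8  -0.56  1.07 -1.49]
key yaw -0.8234336871079835 rel riser -0.4484336871079835 torque [0.057 0.529 0.731] tilt [0.001 0.001]
dist 0.0003 turn [0.    0.001 0.   ] rows 1
[0.002, 0.000, -0.001, 0.000, 0.002, 0.000],
```

View pics/u1.png

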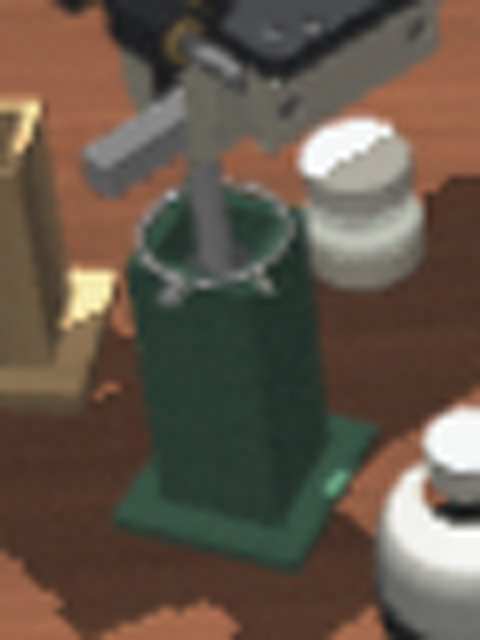

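Request:
play_rows --pt "0 0 0 0 0 -0.25 1" --pt "0 0 0 0 0 -0.25 1" --pt "0 0 0 0 0 -0.15 1" --pt "0 0 0 0 0 0 1"

```text
clock: 35.8
position: [0.528, -0.2484, 0.1689]
ee_rot: [1.622, -2.69, 0.001]
force: [-0.8, -0.1, -3.2]
width: 0.144
```

```bash
python3 key.py
```

```text
t35.80 p [ 0.528  -0.2484  0.1689] rv [ 1.622e+00 -2.690e+00  1.000e-03] w 0.144 F [-0.8 -0.1 -3.2] q [-0.26  0.55  0.91  1.8  -0.5   1.04 -1.22]
key yaw -0.4856131818435383 rel riser -0.1106131818435383 torque [ 0.01   0.21  -0.013] tilt [ 0.    -0.001]
dist 0.0005 turn [-0.001 -0.     0.   ] rows 1
[0.002, 0.002, -0.001, -0.001, -0.001, 0.000],
```

Torque gone. Lift out.

Request:
play_rows --pt "0 0 -0.1 0 0 0 1" --pt "0 0 -0.15 0 0 0 1" --pt "0 0 -0.2 0 0 0 1"

```text
clock: 36.1
position: [0.5261, -0.2471, 0.2364]
ee_rot: [1.612, -2.691, -0.007]
force: [1.0, -0.6, -2.4]
width: 0.148
```

```bash
python3 - <<'E'
from h import *
st();plan([.5278,-.2487,.325])
E
```

```text
t36.10 p [ 0.5261 -0.2471  0.2364] rv [ 1.612 -2.691 -0.007] w 0.148 F [ 1.  -0.6 -2.4] q [-0.31  0.48  0.97  1.72 -0.42  1.18 -1.28]
dist 0.0886 turn [0. 0. 0.] rows 2
[0.003, -0.006, -0.295, 0.000, 0.000, 0.000],
[0.003, -0.006, -0.295, 0.000, 0.000, 0.000],
```

Request:
play_rows --pt "0.003 -0.006 -0.22 0 0 0 1" --pt "0.003 -0.006 -0.22 0 0 0 1" --pt "0 0 -0.1 0 0 0 1" --pt "0 0 0 0 0 0 1"

```text
clock: 36.5
position: [0.528, -0.2506, 0.3281]
ee_rot: [1.602, -2.701, 0.002]
force: [0.2, -0.1, -3.8]
width: 0.148
```

```bash
python3 - <<'E'
from h import *
o,R=st();p=o['position'];cs=camera_model('scene')
for h in (.16,.085,.029,0.0): print(h,(proj(cs,p+R[:,2]*(.1469-h))-[130,70])*4)
s=get_image('scene');cv2.imwrite('pics/v1s.png',s);crop(s,130,70,260,250,4,'pics/v1.png')
SY=-.13
for k in range(-2,3): print(k, SY+k*np.pi/2)
plan([.4457,-.344,.315],SY+0.08-np.pi/2)
E
```

```text
t36.50 p [ 0.528  -0.2506  0.3281] rv [ 1.602e+00 -2.701e+00  2.000e-03] w 0.148 F [ 0.2 -0.1 -3.8] q [-0.34  0.42  1.02  1.57 -0.36  1.36 -1.35]
0.16 [187.98699717 294.83030005]
0.085 [200.8521527  392.95686445]
0.029 [209.6856859  460.33298462]
0.0 [214.02568634 493.43552522]
-2 -3.271592653589793
-1 -1.7007963267948965
0 -0.13
1 1.4407963267948967
2 3.0115926535897932
dist 0.125 turn [ 0.    -0.001 -0.45 ] rows 4
[0.202, 0.045, 0.020, 0.000, -0.001, -0.225],
[0.196, 0.068, 0.020, 0.000, -0.001, -0.225],
[0.187, 0.089, 0.020, 0.000, -0.001, -0.225],
[0.176, 0.110, 0.020, 0.000, -0.001, -0.225],
```

View pics/v1.png

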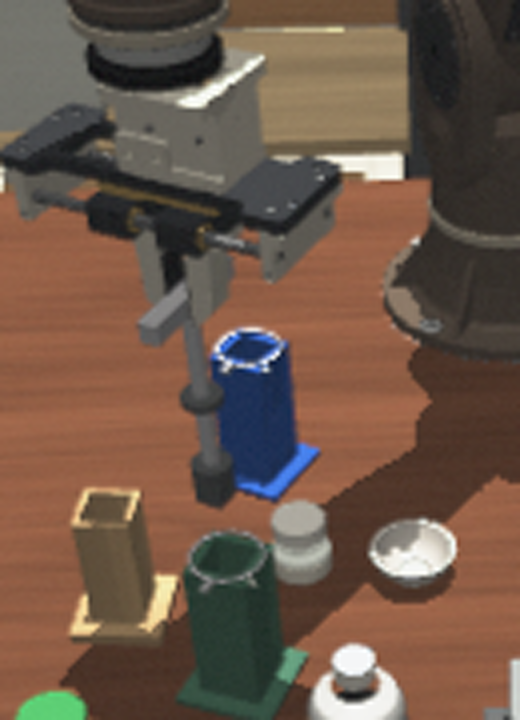

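```bash
python3 - <<'E'
from h import *
plan([.4457,-.344,.31],.37-np.pi/2)
E
```

```text
dist 0.1256 turn [ 0.001 -0.001 -0.87 ] rows 7
[0.116, 0.026, 0.016, 0.000, -0.000, -0.249],
[0.112, 0.040, 0.016, 0.000, -0.000, -0.249],
[0.106, 0.053, 0.016, 0.000, -0.000, -0.249],
[0.098, 0.066, 0.016, 0.000, -0.000, -0.249],
[0.089, 0.078, 0.016, 0.000, -0.000, -0.249],
[0.079, 0.088, 0.016, 0.000, -0.000, -0.249],
[0.067, 0.097, 0.016, 0.000, -0.000, -0.249],
```

Request:
play_rows --pt "0.116 0.026 0 0 0 -0.25 1" --pt "0.11 0.04 0 0 0 -0.25 1" --pt "0.106 0.05 0 0 0 -0.25 1" --pt "0.098 0.066 0 0 0 -0.25 1" --pt "0.09 0.078 0 0 0 -0.25 1"

```text
clock: 37.05
position: [0.4686, -0.3145, 0.3215]
ee_rot: [2.377, -2.048, -0.013]
force: [-0.0, 0.1, -3.4]
width: 0.149
```

```bash
python3 - <<'E'
from h import *
st();plan([.4457,-.344,.31],.37-np.pi/2)
E
```

```text
t37.05 p [ 0.4686 -0.3145  0.3215] rv [ 2.377 -2.048 -0.013] w 0.149 F [-0.   0.1 -3.4] q [-0.13  0.34  0.86  1.62 -0.26  1.32 -0.64]
dist 0.0391 turn [ 0.008  0.005 -0.222] rows 2
[0.086, 0.090, 0.039, 0.008, 0.005, -0.222],
[0.076, 0.099, 0.039, 0.008, 0.005, -0.222],
```

Request:
play_rows --pt "0.08 0.09 0.03 0.008 0.005 -0.22 1" --pt "0.05 0.06 0.02 0.008 0.005 -0.18 1" --pt "0 0 0 0 0 0 1" --pt "0 0 0 0 0 0 1"

```text
clock: 37.45
position: [0.4451, -0.3391, 0.3101]
ee_rot: [2.573, -1.801, -0.011]
force: [0.7, -0.4, -2.3]
width: 0.149
```

```bash
python3 - <<'E'
from h import *
o,R=st();plan([.4457,-.344,.285],.37-np.pi/2)
E
```

```text
t37.45 p [ 0.4451 -0.3391  0.3101] rv [ 2.573 -1.801 -0.011] w 0.149 F [ 0.7 -0.4 -2.3] q [-0.04  0.33  0.82  1.65 -0.24  1.28 -0.4 ]
dist 0.0256 turn [ 0.005  0.005 -0.021] rows 1
[0.033, 0.007, 0.167, 0.009, 0.010, -0.041],
```

Request:
play_rows --pt "0.033 0.007 0.14 0.009 0.01 -0.03 1" --pt "0 0 0.01 0 0 0 1" --pt "0 0 0 0 0 0 1"

```text
clock: 37.75
position: [0.4474, -0.3417, 0.2866]
ee_rot: [-2.583, 1.788, 0.003]
force: [0.9, 0.2, -2.7]
width: 0.143
```

```bash
python3 - <<'E'
from h import *
o,R=st();plan([.446,-.344,.28],.37-np.pi/2)
s=get_image('scene');cv2.imwrite('pics/w1s.png',s);crop(s,130,140,180,220,9,'pics/w1.png')
cv2.imwrite('pics/w1w.png',get_image('wrist'))
cs=camera_model('scene');p=o['position']
for h in (.085,.029,0.0): print(h,(proj(cs,p+R[:,2]*(.1469-h))-[130,140])*9)
print('stand centre pred',(proj(cs,[.446,-.344,.11])-[130,140])*9)
E
```

```text
t37.75 p [ 0.4474 -0.3417  0.2866] rv [-2.583  1.788  0.003] w 0.143 F [ 0.9  0.2 -2.7] q [-0.03  0.35  0.81  1.68 -0.26  1.23 -0.37]
dist 0.0071 turn [ 0.001  0.002 -0.01 ] rows 1
[0.011, 0.014, 0.044, 0.001, 0.004, -0.020],
0.085 [185.50690432 221.41849116]
0.029 [213.02466632 363.00666277]
0.0 [226.5947638  432.82939365]
stand centre pred [232.6016024 500.2572976]
```

View pics/w1.png

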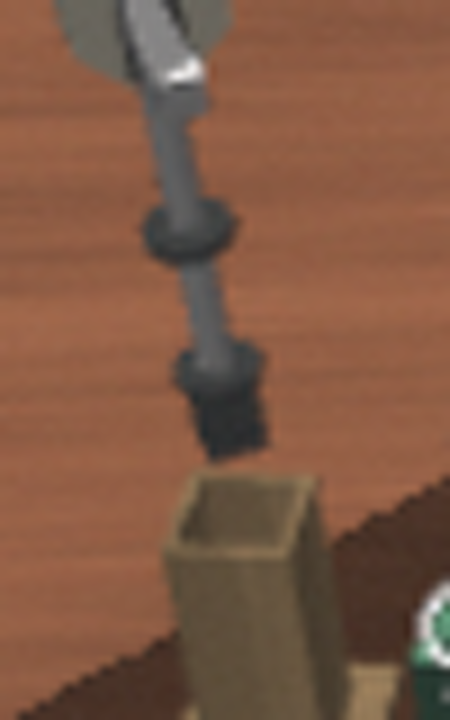

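View pics/w1w.png

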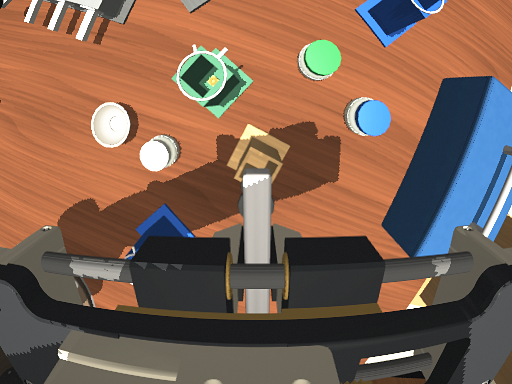

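```bash
python3 - <<'E'
from h import *
o,R=st();plan([.4478,-.3428,.25],.37-np.pi/2)
E
```

```text
t37.85 p [ 0.4474 -0.3417  0.2868] rv [-2.584e+00  1.786e+00  2.000e-03] w 0.150 F [-0.6  0.  -2.3] q [-0.03  0.35  0.81  1.68 -0.26  1.23 -0.37]
dist 0.0368 turn [ 0.     0.002 -0.009] rows 1
[0.008, 0.000, 0.245, 0.001, 0.003, -0.018],
```

Request:
play_rows --pt "0.008 0 0.1 0 0 -0.01 1" --pt "0 0 0.1 0 0 0 1" --pt "0 0 0.05 0 0 0 1"

```text
clock: 38.15
position: [0.4503, -0.343, 0.2516]
ee_rot: [-2.588, 1.779, -0.005]
force: [-0.4, -0.4, -3.0]
width: 0.148
```

```bash
python3 - <<'E'
from h import *
o,R=st();plan([.4478,-.3428,.16],.37-np.pi/2)
E
```

```text
t38.15 p [ 0.4503 -0.343   0.2516] rv [-2.588  1.779 -0.005] w 0.148 F [-0.4 -0.4 -3. ] q [-0.01  0.38  0.79  1.73 -0.29  1.15 -0.34]
dist 0.0916 turn [-0.003 -0.002 -0.004] rows 3
[-0.003, 0.006, 0.203, -0.002, -0.001, -0.003],
[-0.003, 0.005, 0.203, -0.002, -0.001, -0.003],
[-0.003, 0.005, 0.203, -0.002, -0.001, -0.003],
```

Request:
play_rows --pt "-0.006 0.014 0.05 0 0 0 1" --pt "0 0 0.1 0 0 0 1" --pt "0 0 0.1 0 0 0 1"

```text
clock: 38.45
position: [0.4495, -0.3434, 0.215]
ee_rot: [-2.587, 1.779, -0.011]
force: [-0.1, -0.6, -3.3]
width: 0.147
```

```bash
python3 - <<'E'
from h import *
o,R=st();plan([.4478,-.3428,.16],.37-np.pi/2)
E
```

```text
t38.45 p [ 0.4495 -0.3434  0.215 ] rv [-2.587  1.779 -0.011] w 0.147 F [-0.1 -0.6 -3.3] q [ 0.01  0.41  0.77  1.79 -0.32  1.07 -0.31]
dist 0.055 turn [-0.005 -0.005 -0.004] rows 2
[-0.005, 0.005, 0.183, -0.005, -0.005, -0.004],
[-0.004, 0.005, 0.183, -0.005, -0.005, -0.004],
```

Bottom at 68 mm, both in the sleeve with no contact.

Request:
play_rows --pt "-0.006 0.006 0.12 -0.01 -0.01 0 1" --pt "0 0 0.12 0 0 0 1" --pt "0 0 0.08 0 0 0 1"

```text
clock: 38.75
position: [0.4492, -0.3432, 0.1663]
ee_rot: [-2.588, 1.78, -0.004]
force: [0.1, 0.7, -2.9]
width: 0.146
```

```bash
python3 - <<'E'
from h import *
o,R=st();plan([.4478,-.3428,.158],.37-np.pi/2)
E
```

```text
t38.75 p [ 0.4492 -0.3432  0.1663] rv [-2.588  1.78  -0.004] w 0.146 F [ 0.1  0.7 -2.9] q [ 0.04  0.46  0.74  1.84 -0.37  0.98 -0.27]
dist 0.0084 turn [-0.002 -0.002 -0.004] rows 1
[-0.006, 0.008, 0.055, -0.004, -0.003, -0.008],
```

Request:
play_rows --pt "0 0.004 0.03 0 0 0 1" --pt "0 0 0.02 0 0 0 1" --pt "0 0 0.01 0 0 0 1"

```text
clock: 39.05
position: [0.4486, -0.3434, 0.1568]
ee_rot: [-2.588, 1.78, -0.003]
force: [-0.4, 0.0, 7.0]
width: 0.146
```

```bash
python3 - <<'E'
from h import *
o,R=st()
E
```

```text
t39.05 p [ 0.4486 -0.3434  0.1568] rv [-2.588  1.78  -0.003] w 0.146 F [-0.4  0.   7. ] q [ 0.04  0.48  0.73  1.85 -0.38  0.96 -0.26]
```

On the floor (expected TCP 0.157, 7 N). Release and lift.

Request:
play_rows --pt "0 0 0 0 0 0 0.6" --pt "0 0 0 0 0 0 0.2" --pt "0 0 0 0 0 0 0" --pt "0 0 0 0 0 0 0" --pt "0 0 -0.15 0 0 0 0"

```text
clock: 39.55
position: [0.449, -0.3436, 0.1802]
ee_rot: [-2.588, 1.78, -0.004]
force: [0.6, -0.3, 0.5]
width: 0.479
```

Request:
play_rows --pt "0 0 -0.25 0 0 0 0" --pt "0 0 -0.3 0 0 0 0" --pt "0 0 -0.2 0 0 0 0" --pt "0 0 0 0 0 0 0"

```text
clock: 39.95
position: [0.4487, -0.3445, 0.2994]
ee_rot: [-2.587, 1.782, -0.009]
force: [0.2, -0.4, 0.4]
width: 0.504
```

```bash
python3 - <<'E'
from h import *
o,R=st();plan([.40,0.15,.30])
E
```

```text
t39.95 p [ 0.4487 -0.3445  0.2994] rv [-2.587  1.782 -0.009] w 0.504 F [ 0.2 -0.4  0.4] q [-0.03  0.34  0.82  1.66 -0.26  1.25 -0.37]
dist 0.4968 turn [0. 0. 0.] rows 12
[-0.266, -0.073, -0.001, 0.000, 0.000, 0.000],
[-0.266, -0.073, -0.001, 0.000, 0.000, 0.000],
[-0.266, -0.073, -0.001, 0.000, 0.000, 0.000],
[-0.266, -0.073, -0.001, 0.000, 0.000, 0.000],
[-0.266, -0.073, -0.001, 0.000, 0.000, 0.000],
[-0.266, -0.073, -0.001, 0.000, 0.000, 0.000],
[-0.266, -0.073, -0.001, 0.000, 0.000, 0.000],
[-0.266, -0.073, -0.001, 0.000, 0.000, 0.000],
[-0.266, -0.073, -0.001, 0.000, 0.000, 0.000],
[-0.266, -0.073, -0.001, 0.000, 0.000, 0.000],
[-0.266, -0.073, -0.001, 0.000, 0.000, 0.000],
[-0.266, -0.073, -0.001, 0.000, 0.000, 0.000],
```

Request:
play_rows --pt "-0.26 -0.07 -0.1 0 0 0 0" --pt "-0.26 -0.07 0 0 0 0 0" --pt "-0.26 -0.07 0 0 0 0 0" --pt "-0.26 -0.07 0 0 0 0 0" --pt "-0.26 -0.07 0 0 0 0 0"

```text
clock: 40.45
position: [0.4266, -0.1438, 0.3122]
ee_rot: [2.574, -1.795, 0.013]
force: [0.8, -0.1, 0.0]
width: 0.501
```

Request:
play_rows --pt "-0.26 -0.07 0 0 0 0 0" --pt "-0.26 -0.07 0 0 0 0 0" --pt "-0.26 -0.07 0 0 0 0 0" --pt "-0.26 -0.07 0 0 0 0 0" --pt "-0.26 -0.07 0 0 0 0 0"

```text
clock: 40.95
position: [0.4044, 0.0657, 0.3088]
ee_rot: [2.577, -1.794, 0.012]
force: [1.8, -0.9, 0.1]
width: 0.501
```

```bash
python3 - <<'E'
from h import *
o,R=st()
t=get_image('top');cv2.imwrite('pics/z1t.png',t);s=get_image('scene');cv2.imwrite('pics/z1s.png',s)
crop(t,290,150,400,230,7,'pics/z1r.png');crop(s,90,140,270,300,4,'pics/z1ss.png')
E
```

```text
t40.95 p [0.4044 0.0657 0.3088] rv [ 2.577 -1.794  0.012] w 0.501 F [ 1.8 -0.9  0.1] q [-0.77 -0.03  0.47  1.95  0.02  1.21 -1.52]
```

View pics/z1t.png

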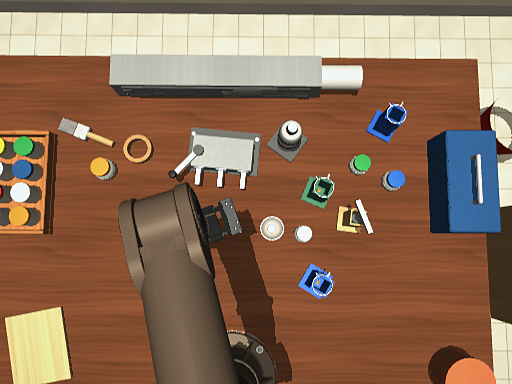

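View pics/z1r.png

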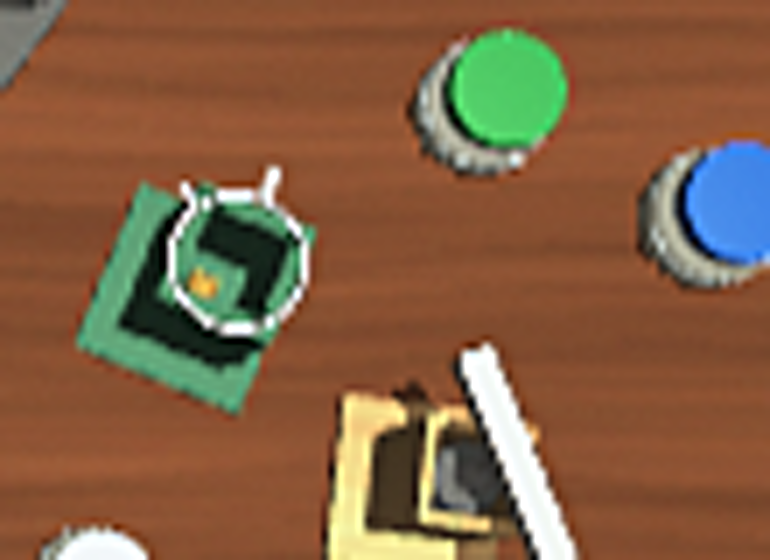

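View pics/z1ss.png

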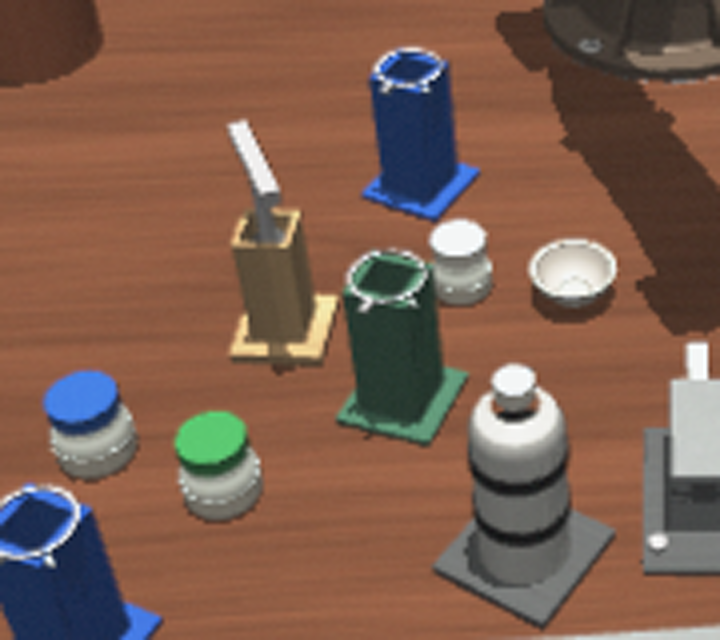

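```bash
python3 - <<'E'
from h import *
o,R=st();plan(F(-.14,.064,.13),JW-np.pi)
t=cv2.imread('pics/z1t.png');crop(t,160,120,270,200,7,'pics/z1f.png')
a=cv2.imread('pics/a_top.png');d=np.abs(a.astype(int)-t).max(2);print(d[165:210,300:340].max(), (d[165:210,300:340]>40).sum())
E
```

```text
t41.05 p [0.404  0.0694 0.3084] rv [ 2.584 -1.784  0.01 ] w 0.497 F [0.7 0.9 0.6] q [-0.77 -0.02  0.47  1.95  0.02  1.21 -1.52]
dist 0.2068 turn [-0.004 -0.006  0.451] rows 5
[-0.003, -0.139, 0.238, -0.002, -0.002, 0.181],
[-0.015, -0.138, 0.238, -0.002, -0.002, 0.181],
[-0.027, -0.136, 0.238, -0.002, -0.002, 0.181],
[-0.039, -0.134, 0.238, -0.002, -0.002, 0.181],
[-0.051, -0.130, 0.238, -0.002, -0.002, 0.181],
71 14
```

View pics/z1f.png

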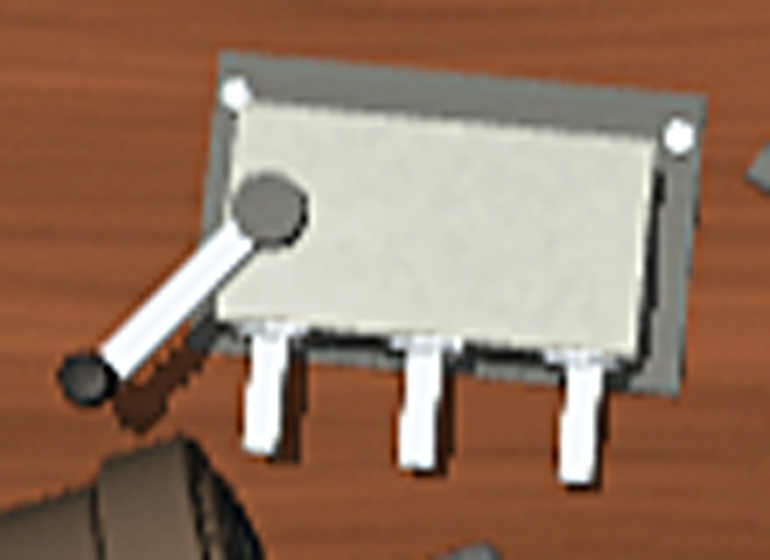

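```bash
python3 - <<'E'
from h import *
ct=camera_model('top')
k=pt(ct,160+88/7,120+377/7,.093); p=F(0,.068,0); v=k[:2]-p[:2]; print(k,np.linalg.norm(v),np.arctan2(v@-ex,v@ey))
k=pt(ct,160+270/7,120+208/7,.078);print('pivot',k,p)
v=pt(ct,160+88/7,120+377/7,.093)[:2]-k[:2];print(np.arctan2(v@-ex,v@ey),np.linalg.norm(v))
for x,y in ((262,452),(418,469),(578,485)): print(inF(pt(ct,160+x/7,120+y/7,.0495)))
E
```

```text
[0.56635813 0.1646614  0.093     ] 0.0994342989273693 0.9402632945144691
pivot [0.63815509 0.09572645 0.078     ] [0.64114401 0.09913086 0.        ]
0.8947319358239729 0.09953306733185967
[-0.09832388  0.06064339  0.0495    ]
[-0.099225   -0.00366351  0.0495    ]
[-0.09955935 -0.06952325  0.0495    ]
```

Request:
play_rows --pt "0 -0.138 0.2 0 0 0.18 1" --pt "-0.015 -0.138 0.2 0 0 0.18 1" --pt "-0.027 -0.1 0.2 0 0 0.18 1" --pt "-0.03 0 0.2 0 0 0.18 1" --pt "0 0 0.1 0 0 0.12 1" --force 30

```text
clock: 41.55
position: [0.4607, 0.0956, 0.1699]
ee_rot: [-2.139, 2.293, -0.015]
force: [0.5, -0.1, 0.7]
width: 0.111
```

Request:
play_rows --pt "0 0 0 0 0 0 1" --pt "0 0 0 0 0 0 1"

```text
clock: 41.75
position: [0.4591, 0.0939, 0.1676]
ee_rot: [-2.142, 2.298, -0.014]
force: [-1.0, 0.2, -0.2]
width: 0.003
```

```bash
python3 - <<'E'
from h import *
o,R=st();print(inF(o['position']));plan(F(-.135,.064,.06),JW-np.pi)
E
```

```text
t41.75 p [0.4591 0.0939 0.1676] rv [-2.142  2.298 -0.014] w 0.003 F [-1.   0.2 -0.2] q [-0.74  0.26  0.52  2.05 -0.16  0.87 -1.78]
[-0.18085338  0.04656517  0.16758299]
dist 0.1182 turn [-0.007 -0.006  0.019] rows 3
[-0.038, -0.101, 0.240, -0.004, -0.004, 0.013],
[-0.038, -0.101, 0.239, -0.004, -0.004, 0.013],
[-0.039, -0.102, 0.239, -0.004, -0.004, 0.013],
```

Request:
play_rows --pt "-0.038 -0.1 0.22 0 0 0.013 1" --pt "-0.038 -0.1 0.22 0 0 0.013 1" --pt "-0.03 -0.06 0.2 0 0 0.013 1" --pt "0 0 0.1 0 0 0 1" --pt "0 0 0 0 0 0 1"

```text
clock: 42.25
position: [0.5067, 0.1075, 0.0595]
ee_rot: [-2.121, 2.3, -0.018]
force: [-0.4, -0.2, 0.5]
width: 0.003
```

```bash
python3 - <<'E'
from h import *
o,R=st();print(inF(o['position']));plan(F(-.12,.064,.043),JW-np.pi)
E
```

```text
t42.25 p [0.5067 0.1075 0.0595] rv [-2.121  2.3   -0.018] w 0.003 F [-0.4 -0.2  0.5] q [-0.63  0.49  0.43  2.05 -0.32  0.65 -1.64]
[-0.13463943  0.06440616  0.05954494]
dist 0.0221 turn [-0.017  0.002  0.008] rows 1
[0.004, -0.096, 0.112, -0.034, 0.003, 0.016],
```

Request:
play_rows --pt "0 -0.05 0.11 -0.03 0 0.01 1" --pt "0 -0.03 0 0 0 0 1" --pt "0 0 0 0 0 0 1"

```text
clock: 42.55
position: [0.5214, 0.1067, 0.0472]
ee_rot: [-2.122, 2.307, -0.003]
force: [0.3, -0.0, -0.3]
width: 0.005
```

```bash
python3 - <<'E'
from h import *
o,R=st();print(inF(o['position']));plan(F(-.108,.064,.043),JW-np.pi)
E
```

```text
t42.55 p [0.5214 0.1067 0.0472] rv [-2.122  2.307 -0.003] w 0.005 F [ 0.3 -0.  -0.3] q [-0.6   0.53  0.41  2.02 -0.34  0.65 -1.62]
[-0.1199006   0.06492475  0.04719859]
dist 0.0127 turn [-0.006  0.004  0.006] rows 1
[0.007, -0.079, 0.028, -0.012, 0.008, 0.011],
```

Request:
play_rows --pt "0 -0.03 0.028 -0.01 0 0 1" --pt "0 -0.03 0 0 0 0 1" --pt "0 -0.03 0 0 0 0 1"

```text
clock: 42.85
position: [0.5358, 0.1062, 0.0459]
ee_rot: [-2.124, 2.306, 0.003]
force: [-12.2, 1.4, 1.2]
width: 0.002
```

```bash
python3 - <<'E'
from h import *
o,R=st();print(inF(o['position']))
E
```

```text
t42.85 p [0.5358 0.1062 0.0459] rv [-2.124  2.306  0.003] w 0.002 F [-12.2   1.4   1.2] q [-0.58  0.55  0.41  1.98 -0.35  0.67 -1.61]
[-0.1055377   0.06563629  0.04589729]
```

Request:
play_rows --pt "0 -0.03 0.01 0 0 0 1" --pt "0 -0.03 0 0 0 0 1"

```text
clock: 43.05
position: [0.5355, 0.1062, 0.0432]
ee_rot: [2.126, -2.304, -0.024]
force: [-14.1, 2.1, 7.7]
width: 0.005
```

```bash
python3 - <<'E'
from h import *
o,R=st();print(inF(o['position']))
E
```

```text
t43.05 p [0.5355 0.1062 0.0432] rv [ 2.126 -2.304 -0.024] w 0.005 F [-14.1   2.1   7.7] q [-0.57  0.56  0.4   1.97 -0.35  0.69 -1.6 ]
[-0.10587052  0.06569122  0.04318046]
```

Request:
play_rows --pt "0 -0.08 0 0 0 0 1" --pt "0 -0.08 0 0 0 0 1"

```text
clock: 43.25
position: [0.536, 0.1063, 0.0395]
ee_rot: [2.108, -2.276, -0.074]
force: [-40.0, 2.5, 32.4]
width: 0.006
```

```bash
python3 - <<'E'
from h import *
o,R=st();print(inF(o['position']))
E
```

```text
t43.25 p [0.536  0.1063 0.0395] rv [ 2.108 -2.276 -0.074] w 0.006 F [-40.    2.5  32.4] q [-0.55  0.59  0.4   1.93 -0.35  0.75 -1.59]
[-0.10540502  0.06574474  0.03945553]
```

Request:
play_rows --pt "0 0.1 0 0 0 0 1" --pt "0 0.12 -0.02 0 0 0 1" --pt "0 0 0 0 0 0 1"

```text
clock: 43.55
position: [0.4991, 0.109, 0.0442]
ee_rot: [2.105, -2.271, -0.082]
force: [1.0, -0.2, 0.3]
width: 0.005
```

```bash
python3 - <<'E'
from h import *
o,R=st();print(inF(o['position']));plan(F(-.122,.0,.046),JW-np.pi)
E
```

```text
t43.55 p [0.4991 0.109  0.0442] rv [ 2.105 -2.271 -0.082] w 0.005 F [ 1.  -0.2  0.3] q [-0.59  0.54  0.4   2.01 -0.35  0.72 -1.61]
[-0.14239757  0.06515656  0.04418693]
dist 0.0683 turn [0.069 0.004 0.013] rows 2
[0.218, -0.064, -0.011, 0.069, 0.004, 0.013],
[0.218, -0.066, -0.009, 0.069, 0.004, 0.013],
```

Request:
play_rows --pt "0.2 -0.01 0 0.07 0 0.013 1" --pt "0.2 -0.03 0 0.07 0 0.01 1" --pt "0 0 0 0 0 0 1" --pt "0 0 0 0 0 0 1"

```text
clock: 43.95
position: [0.505, 0.0479, 0.0449]
ee_rot: [-2.118, 2.307, -0.006]
force: [-0.6, 0.0, -0.3]
width: 0.005
```

```bash
python3 - <<'E'
from h import *
o,R=st();print(inF(o['position']));plan(F(-.11,.0,.044),JW-np.pi)
E
```

```text
t43.95 p [0.505  0.0479 0.0449] rv [-2.118  2.307 -0.006] w 0.005 F [-0.6  0.  -0.3] q [-0.5   0.5   0.4   2.08 -0.34  0.61 -1.51]
[-0.13105033  0.00488822  0.04493966]
dist 0.0216 turn [-0.009  0.005  0.004] rows 1
[0.033, -0.140, 0.007, -0.019, 0.010, 0.008],
```

Request:
play_rows --pt "0.033 -0.08 0.005 -0.01 0 0 1" --pt "0 -0.05 0 0 0 0 1" --pt "0 -0.04 0 0 0 0 1" --pt "0 -0.05 0 0 0 0 1"

```text
clock: 44.35
position: [0.5304, 0.043, 0.0426]
ee_rot: [2.125, -2.306, -0.023]
force: [-32.4, 1.8, 18.8]
width: 0.005
```

```bash
python3 - <<'E'
from h import *
o,R=st();print(inF(o['position']))
E
```

```text
t44.35 p [0.5304 0.043  0.0426] rv [ 2.125 -2.306 -0.023] w 0.005 F [-32.4   1.8  18.8] q [-0.46  0.55  0.4   2.   -0.34  0.67 -1.49]
[-0.10528582  0.00229365  0.04263363]
```

Middle stops at the same depth (−0.105) under 32 N. Third bar.

Request:
play_rows --pt "0 0.1 0 0.02 0 0 1" --pt "0 0.1 -0.01 0 0 0 1" --pt "0 0 0 0 0 0 1"

```text
clock: 44.65
position: [0.4983, 0.0476, 0.0431]
ee_rot: [2.13, -2.306, -0.017]
force: [-0.2, -0.1, -0.0]
width: 0.007
```

```bash
python3 - <<'E'
from h import *
o,R=st();print(inF(o['position']));plan(F(-.13,-.064,.045),JW-np.pi)
E
```

```text
t44.65 p [0.4983 0.0476 0.0431] rv [ 2.13  -2.306 -0.017] w 0.007 F [-0.2 -0.1 -0. ] q [-0.49  0.51  0.4   2.08 -0.34  0.63 -1.51]
[-0.13766059  0.00402432  0.04313678]
dist 0.0685 turn [0.01  0.005 0.01 ] rows 2
[0.227, -0.023, -0.008, 0.010, 0.005, 0.010],
[0.227, -0.024, -0.007, 0.010, 0.005, 0.010],
```

Request:
play_rows --pt "0.23 -0.01 -0.01 0.01 0 0.01 1" --pt "0.23 -0.02 0 0.01 0 0.01 1" --pt "0.01 0 0 0 0 0 1" --pt "0 0 0 0 0 0 1"

```text
clock: 45.05
position: [0.5024, -0.0219, 0.0446]
ee_rot: [-2.122, 2.307, 0.001]
force: [0.1, 0.9, 0.1]
width: 0.004
```

```bash
python3 - <<'E'
from h import *
o,R=st();print(inF(o['position']));plan(F(-.11,-.064,.044),JW-np.pi)
E
```

```text
t45.05 p [ 0.5024 -0.0219  0.0446] rv [-2.122e+00  2.307e+00  1.000e-03] w 0.004 F [0.1 0.9 0.1] q [-0.35  0.5   0.4   2.09 -0.34  0.61 -1.38]
[-0.12744335 -0.06491623  0.04464309]
dist 0.0175 turn [-0.005  0.006  0.005] rows 1
[-0.005, -0.116, 0.005, -0.009, 0.012, 0.011],
```

Request:
play_rows --pt "0 -0.06 0.005 0 0 0 1" --pt "0 -0.04 0 0 0 0 1" --pt "0 -0.04 0 0 0 0 1" --pt "0 -0.05 0 0 0 0 1"

```text
clock: 45.45
position: [0.5249, -0.0206, 0.042]
ee_rot: [2.129, -2.306, -0.023]
force: [-33.7, 0.6, 20.5]
width: 0.004
```

```bash
python3 - <<'E'
from h import *
o,R=st();print(inF(o['position']))
E
```

```text
t45.45 p [ 0.5249 -0.0206  0.042 ] rv [ 2.129 -2.306 -0.023] w 0.004 F [-33.7   0.6  20.5] q [-0.34  0.54  0.39  2.02 -0.34  0.66 -1.37]
[-0.10511565 -0.06159299  0.04199893]
```

All three sit at the stop. Back off and up, then a final look.

Request:
play_rows --pt "0 0.1 0 0 0 0 1" --pt "0 0.2 0 0 0 0 1" --pt "0 0.2 -0.25 0 0 0 1" --pt "0 0 -0.3 0 0 0 1" --pt "0 0 -0.3 0 0 0 1"

```text
clock: 45.95
position: [0.4459, -0.0127, 0.1673]
ee_rot: [2.125, -2.288, -0.039]
force: [1.3, 0.5, -0.0]
width: 0.009
```

Request:
play_rows --pt "0 0.1 -0.2 0 0 0 0" --pt "0 0 0 0 0 0 0" --pt "0 0 0 0 0 0 0"

```text
clock: 46.25
position: [0.4362, -0.0098, 0.2049]
ee_rot: [2.136, -2.292, -0.031]
force: [0.0, -0.6, -0.9]
width: 0.215
```

```bash
python3 - <<'E'
from h import *
o,R=st()
t=get_image('top');cv2.imwrite('pics/y1t.png',t);s=get_image('scene');cv2.imwrite('pics/y1s.png',s)
a=cv2.imread('pics/a_top.png');ct=camera_model('top')
d=np.abs(cv2.imread('pics/z1t.png').astype(int)-a).max(2)
k=pt(ct,160+88/7,120+377/7,.093)
crop(t,100,90,400,250,2.6,'pics/y1.png')
E
```

```text
t46.25 p [ 0.4362 -0.0098  0.2049] rv [ 2.136 -2.292 -0.031] w 0.215 F [ 0.  -0.6 -0.9] q [-0.55  0.16  0.53  2.05 -0.11  0.97 -1.6 ]
```

View pics/y1.png

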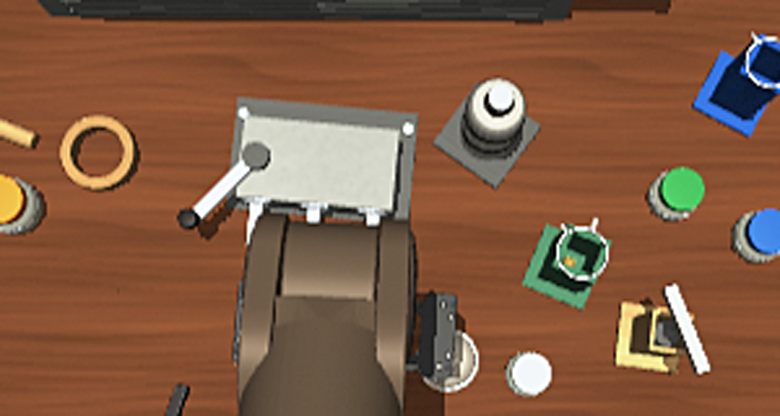

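View pics/y1s.png

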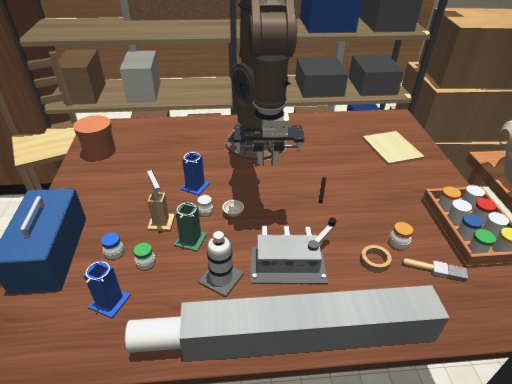

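```bash
python3 -c "
from cell import *
print(sign_off())"
```

```text
the job is handed in; nothing more can be done
None
```

The job is handed in at about 46 s of the 210 s allowed. Sign-off reports no verdict.

**What I did, in order**
- All three bars were present. I fed one into each bore and swung the lever to its stop.
- I turned the stem fully open with the key until it met its stop (about 0.6 N m). Then I pressed the spray cap fully down and let it spring up.
- I turned the stem back to the shut stop (about 0.7 N m) and put the key upright in its stand.

**Last checks**
- **Bars:** I pushed each bar's rear end with 32–40 N. All three held at the same depth, with the fingers stopping 105 mm in front of the fixture's centre. That matches a bar sticking out 50 mm.
- **Lever:** it measured about 0.90 rad from its seen pivot and 0.94 rad from the computed one. The difference is camera bias.
- **Damper, cap and key:** the rim pointer is at the shut mark, the cap is up and the key is in the stand.
- **Bystanders:** jars, dish, tape and the look-alikes look unmoved, and the arm is clear of everything.

**Disagreements and risks**
- Before the push test, the top camera read the bar ends about 3 mm further out than expected. The push test showed this was camera bias.
- The wrist force reached about 42 N while the fingertips pressed the cap at its stop. It reached about 51 N in total in the first bar check. The 40 N limit is for the arm and the gripper's body, and I took the fingertips not to count as that. Both were well below the 120 N wrist limit.

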